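Scrub and rinse the sample beakers

TASK

Scrub the inside of every steel beaker with the brush (down to the bottom, up near the rim and down to the bottom again), going from least to most contaminated: green band, then yellow, then red, whichever are there, and hang the brush back in its stand. Stand each beaker upright in the middle of a pad of its own in the rinser tray, swing the spray head without flinging it round to its stop over them, and when all that is done push the spring-centred valve lever well over to the blue side, never to the red, hold it there for at least two seconds and let it recentre. Leave beakers on their pads under the spray head, and the other things on the bench where they are.

Things in the scene. Friction and masses are not known exactly. Their poses are not given: they have to be found in the camera images.
- green_mid (a point): centre (half-way up, on the axis) of the green-banded beaker: stainless open cup with a green band and green rim, 64 mm outside diameter (65 mm at the band), 80 mm tall, wall 4 mm (inside diameter 56), floor 8 mm thick, about 250 g, stands upright, loose; z axis = its own axis. May be absent (None).
- yellow_mid (a point): centre (half-way up, on the axis) of the yellow-banded beaker: stainless open cup with a yellow band and yellow rim, 64 mm outside diameter (65 mm at the band), 80 mm tall, wall 4 mm (inside diameter 56), floor 8 mm thick, about 250 g, stands upright, loose; z axis = its own axis. May be absent (None).
- red_mid (a point): centre (half-way up, on the axis) of the red-banded beaker: stainless open cup with a red band and red rim, 64 mm outside diameter (65 mm at the band), 80 mm tall, wall 4 mm (inside diameter 56), floor 8 mm thick, about 250 g, stands upright, loose; z axis = its own axis. May be absent (None).
- brush_grip (a point): point on the axis of the beaker brush's handle, at mid handle, where to grip it; loose, about 80 g, z axis up along the brush. Handle white, round, 18 mm diameter, from 45 mm below this point to 40 mm above it. A blue collar disc (54 mm diameter, 5 mm thick) has its underside 50 mm below this point; the blue-and-white bristle head (rigid, 31 mm diameter) hangs below it
- brush_tip (a point): lowest point of the bristle head, on the brush's axis, 135 mm below brush_grip and 85 mm below the underside of the collar
- stand_mouth (a point): centre of the top rim of the white brush stand, a fixed upright tube 100 mm tall (outside diameter 58, bore 42 mm, floor 6 mm) on the table. The brush hangs in it, head down, with the collar resting on the rim: brush_tip is then 85 mm below this point
- spray_pivot (a point): on the vertical axis of the spray arm's post, at the underside of the arm (135 mm above the table)
- spray_knob (a point): centre of the orange upright round knob (18 mm diameter, 48 mm tall, this point half-way up) on top of the round spray head (120 mm diameter, 14 mm thick, its top 24 mm below this point, its underside 139 mm above the table; nozzles 8 mm lower). It lies 155 mm from spray_pivot horizontally and swings about it
- spray_arm (a joint): angle of the spray arm, rad: 0 = stop with the head centred over the tray, 1.5 = other stop, swung clear towards the robot's left (clockwise seen from above going 0 to 1.5). A light friction hinge (about 1 N at the knob); stays where it is left
- lever_knob (a point): centre of the black ball (30 mm diameter) on top of the valve lever, 175 mm above the table when centred; lever rod 12 mm diameter, 120 mm from its pivot to this point
- valve_top (a point): centre of the top face of the grey valve block (fixed, 90 x 110 x 45 mm, fittings 20 mm out on both y sides), 45 mm above the table; its y axis points to the blue plate (rinse side), away from the red plate; lever pivot is 10 mm above this point and the lever swings in the plane of this y axis and vertical
- valve_lever (a joint): lever angle, rad: 0 = centred and upright, positive = towards the blue (rinse) side, negative = towards the red side; stops at +-0.55. Springs back to 0 when let go; about 4.5 N at the ball at 0.45
- pad0 (a point): centre of one of the three blue round pads (72 mm diameter) on the floor of the round steel rinser tray, 6 mm above the table, on which a beaker stands. Pads are 114 mm apart, 66 mm from the tray's centre; tray fixed, outside diameter 248 mm, rim 16 mm above the table
- pad1 (a point): centre of one of the three blue round pads (72 mm diameter) on the floor of the round steel rinser tray, 6 mm above the table, on which a beaker stands. Pads are 114 mm apart, 66 mm from the tray's centre; tray fixed, outside diameter 248 mm, rim 16 mm above the table
- pad2 (a point): centre of one of the three blue round pads (72 mm diameter) on the floor of the round steel rinser tray, 6 mm above the table, on which a beaker stands. Pads are 114 mm apart, 66 mm from the tray's centre; tray fixed, outside diameter 248 mm, rim 16 mm above the table
- wash_bottle: white wash bottle, 60 mm diameter, 150 mm tall; loose bystander, origin at its underside
- reagent_jar: amber jar with black cap, 56 mm diameter, 75 mm tall; loose bystander, origin at its underside
- pipette: pipette lying on the bench, 240 mm long, origin near its middle; loose bystander, origin at its underside
- forceps: steel forceps lying flat, 130 mm long; loose bystander, origin at its underside
- cap_dish: small white dish, 60 mm diameter, 22 mm tall; loose bystander, origin at its underside
Not all that is in view belongs to the job. Leave any purple look-alike of the part that bears yellow_mid alone.

How it is judged:
On the way, in this order (a step that is already met when the one before it is completed fails the run):
1. brush tip down at the bottom inside the green beaker (z of brush_tip in the frame of green_mid below -0.015 m and horizontal distance between brush_tip and green_mid below 0.028 m), for 0.05 s.
2. brush drawn up to the upper part of the green beaker (z of brush_tip in the frame of green_mid between 0.012 and 0.06 m and horizontal distance between brush_tip and green_mid below 0.028 m), for 0.05 s.
3. brush pushed down to the bottom of the green beaker again (all of step 1), for 0.05 s.
4. brush tip down at the bottom inside the yellow beaker (z of brush_tip in the frame of yellow_mid below -0.015 m and horizontal distance between brush_tip and yellow_mid below 0.028 m), for 0.05 s.
5. brush drawn up to the upper part of the yellow beaker (z of brush_tip in the frame of yellow_mid between 0.012 and 0.06 m and horizontal distance between brush_tip and yellow_mid below 0.028 m), for 0.05 s.
6. brush pushed down to the bottom of the yellow beaker again (all of step 4), for 0.05 s.
7. brush tip down at the bottom inside the red beaker (z of brush_tip in the frame of red_mid below -0.015 m and horizontal distance between brush_tip and red_mid below 0.028 m), for 0.05 s.
8. brush drawn up to the upper part of the red beaker (z of brush_tip in the frame of red_mid between 0.012 and 0.06 m and horizontal distance between brush_tip and red_mid below 0.028 m), for 0.05 s.
9. brush pushed down to the bottom of the red beaker again (all of step 7), for 0.05 s.
10. with the brush home, every beaker upright on a pad and the spray head over them, the valve lever held over to the blue side (past 0.35 rad) for 1.8 s ((horizontal distance between green_mid and pad0 below 0.02 m or horizontal distance between green_mid and pad1 below 0.02 m or horizontal distance between green_mid and pad2 below 0.02 m) and angle between each of green_mid, yellow_mid, red_mid's own z axis and vertical below 0.1 rad and height (world z) of each of green_mid, yellow_mid, red_mid below 0.055 m and (horizontal distance between yellow_mid and pad0 below 0.02 m or horizontal distance between yellow_mid and pad1 below 0.02 m or horizontal distance between yellow_mid and pad2 below 0.02 m) and (horizontal distance between red_mid and pad0 below 0.02 m or horizontal distance between red_mid and pad1 below 0.02 m or horizontal distance between red_mid and pad2 below 0.02 m) and value of joint spray_arm below 0.1 rad and horizontal distance between brush_tip and stand_mouth below 0.015 m and z of brush_tip in the frame of stand_mouth below -0.07 m and angle between brush_tip's own z axis and vertical below 0.12 rad and value of joint valve_lever above 0.35 rad), for 1.8 s.
At the end, for the whole second after the job is handed in: Each beaker present is upright (0.1 rad) within 20 mm of a pad's centre, the spray arm within 0.1 rad of its stop over the tray, the lever within 0.06 rad of centre, and the brush upright in its stand (tip within 15 mm of its axis, 70 mm or more below the mouth) ((horizontal distance between green_mid and pad0 below 0.02 m or horizontal distance between green_mid and pad1 below 0.02 m or horizontal distance between green_mid and pad2 below 0.02 m) and angle between each of green_mid, yellow_mid, red_mid's own z axis and vertical below 0.1 rad and height (world z) of each of green_mid, yellow_mid, red_mid below 0.055 m and (horizontal distance between yellow_mid and pad0 below 0.02 m or horizontal distance between yellow_mid and pad1 below 0.02 m or horizontal distance between yellow_mid and pad2 below 0.02 m) and (horizontal distance between red_mid and pad0 below 0.02 m or horizontal distance between red_mid and pad1 below 0.02 m or horizontal distance between red_mid and pad2 below 0.02 m) and value of joint spray_arm below 0.1 rad and value of joint valve_lever between -0.06 and 0.06 rad and horizontal distance between brush_tip and stand_mouth below 0.015 m and z of brush_tip in the frame of stand_mouth below -0.07 m and angle between brush_tip's own z axis and vertical below 0.12 rad); the robot touches nothing.
It fails at once if another thing on the bench moved more than 40 mm (distance of any of wash_bottle, reagent_jar, pipette, forceps, cap_dish from where it was at the start of the episode above 0.04 m).
It fails at once if the valve lever pushed to the red side (value of joint valve_lever below -0.3 rad).
It fails at once if the spray arm flung round faster than 3 rad/s (velocity of joint spray_arm above 3 rad/s or velocity of joint spray_arm below -3 rad/s).
Of green, yellow, red only 2 to 3 are there at a start; the rules pass over those that are not, and their reading is None.
At some moment in a run one of green, yellow, red may be knocked a few centimetres aside while the robot is not near it.
It also fails if it takes over 210 s, if anything falls off the work surface, if the arm or the gripper's body presses on something with over 40 N, if the wrist force passes 120 N, or if a joint passes its speed limit or range.

ROBOT

A 6-joint arm with a two-finger parallel gripper is mounted at the origin on the work surface. World frame = base frame: x ahead of the robot, y to its left, z up, the work surface at z = 0. Lengths are in m, angles in rad, forces in N, time in s.
With the tool pointing down it reaches from about 0.35 to 0.975 m from the base axis. Payload 4.9 kg.
Tool frame: the origin (TCP) lies on the centre line of the jaws, within the pads' length; the fingertips stand 11 mm ahead of it and the grasp point (between the pads) lies 8 mm behind it; z points along the fingers, y is the direction in which the jaws open and shut (so a half turn about z gives the same grasp; the last joint's range is limited). The gripper opens to 85 mm and grips with 20 to 120 N. Pads are 22 mm wide; open, the fingers measure 114 mm over their backs; the gripper's body (76 mm by 85 mm) begins 54 mm behind the grasp point. The pads swing forward as they close: fully open they stand 13 mm farther back than shut.
Start: joints at [-1.232, 0.053, 1.613, -0, 1.476, -0.119], TCP at [0.276, -0.561, 0.242] pointing down, gripper open.
Joint ranges: [-3.01, 3.01], [-1.01, 2.22], [0.06, 2.58], [-1.02, 4.17], [0.09, 2.62], [-3.14, 3.14]. Speed limits (rad/s): [2.57, 2.57, 3.14, 3.14, 3.14, 3.14].

INTERFACE

Orientations are given as a rotation vector (axis times angle).
In Python, from station import ctrl gives the robot as it stands.
- The arm moves only by the tool send_rows, never from a script. Its argument "series" is a list of rows, each an object of numbers: "tx", "ty", "tz": the shift along the tool's x, y, z in cm; "wx", "wy", "wz": the turn, a rotation vector about the tool's x, y, z in rad; "jaw": the closure, from 0 (fully open) to 1 (shut). In form: [{"tx": .., "ty": .., "tz": .., "wx": .., "wy": .., "wz": .., "jaw": ..}, ...]. A call has 1 to 5 rows; each row shifts and turns the pose as measured when the row begins, along the tool's axes as they then stand; what a row does not reach is not made up. A row lasts 1/8 s, in which the tool goes at most 62.5 mm and 10.7 degrees, less where a joint would pass 70% of its speed; a pose out of reach is approached as far as the arm can. A call is refused whole if a number of a shift passes 6.25 or a number of a turn 0.188, either way. A call with a gripper value outside its range is refused whole. The fingers move at their own pace and stop on an object; "squeeze" is the grip in N (left out, the last holds). Time passes only in rows, so rows that do not move let the fingers close. It gives the time, the measured TCP pose, the force and the opening at its end, in the units of the state.
- ctrl.get_obs(): the state, without advancing time (a new reading comes with each control period).
- ctrl.get_image(name): name is "scene" or "top"; returns the picture (420x560x3 uint8, red, green, blue); there is no depth.
- ctrl.camera_info(name): a dict with "mtx" (3x3 intrinsics, pixels), "R" (3x3) and "t" (3): a world point X has camera coordinates R X + t. Camera axes: x right, y down, z forward; pixel columns grow to the right and rows downward; lengths in m; the calibration is good to about 2 mm. A picture is of the moment at which its call begins. camera_info takes no time and is no camera call.
- ctrl.finish_job(): hands the job in, once; it reports no verdict.
The state is a dict: "t": time; "q": joint angles; "dq": joint speeds; "effort": joint torques, N m; "tool_pos": TCP position; "tool_rot": TCP orientation; "contact_force": force on the tool from outside, world axes, zero at the start; "wrist_torque": the same for the moment, N m; "opening": finger opening in m.
Only numpy, scipy, OpenCV 4.12 (cv2) and the standard library are available. Lean on these libraries where they do the work, as an engineer would, in place of code of your own. Each camera call takes 0.05 s, during which the arm holds its last target.

## Working session

There is one attempt and no reset: what is moved stays moved. The work goes in short steps, Python scripts to look and compute and a tool call to move; the robot and the scene stay as the last step left them, time stands still between calls to the robot, and variables do not carry over. Pictures are saved under pics/ and viewed, and the job is handed in when it is done.

Besides the shell and the picture viewer there is one more tool, called after "Call:" in YAML: its name, and indented under it one key for each argument. send_rows: Moves the arm, as the interface text tells. Its arguments: {"type":"object","properties":{"series":{"type":"array"},"squeeze":{"type":"number"}},"required":["series"]}

```bash
ls; mkdir -p pics
python3 - <<'E'
from station import ctrl
import cv2
o=ctrl.get_obs();print({k:(v if not hasattr(v,'round') else v) for k,v in o.items()})
for n in("scene","top"):
    im=ctrl.get_image(n);cv2.imwrite(f"pics/{n}0.png",im[:,:,::-1]);print(n,ctrl.camera_info(n))
E
```

```text
pics
{'t': 0.0, 'q': array([-1.23201304e+00,  5.33667579e-02,  1.61431118e+00, -6.97716041e-06,
        1.47602481e+00, -1.19008251e-01]), 'dq': array([ 1.55916867e-03,  1.47127921e-03, -3.84406475e-04,  2.98080464e-03,
       -1.66308283e-04, -8.41852483e-05]), 'effort': array([ 8.99752176e-04, -3.93669105e+01, -3.70182252e+01, -2.25195248e-05,
        7.08070263e-03, -2.17411156e-06]), 'tool_pos': array([ 0.27601844, -0.56006336,  0.24104661]), 'tool_rot': array([-3.05761002e+00, -7.12359675e-01,  3.74086183e-04]), 'contact_force': array([-0.02178534,  0.2274612 , -0.40946808]), 'wrist_torque': array([ 0.00424904, -0.00090846, -0.00643333]), 'opening': 0.08525744653432274}
scene {'mtx': array([[429.15501308,   0.        , 279.3839124 ],
       [  0.        , 429.15501308, 210.60552485],
       [  0.        ,   0.        ,   1.        ]]), 'R': array([[-0.68717619,  0.72634419,  0.01459437],
       [ 0.61460739,  0.59194133, -0.52140504],
       [-0.38735853, -0.34932732, -0.8531845 ]]), 't': array([ 0.37234667, -0.28819791,  1.4715534 ])}
top {'mtx': array([[396.63360839,   0.        , 282.48039522],
       [  0.        , 396.63360839, 213.36593903],
       [  0.        ,   0.        ,   1.        ]]), 'R': array([[-0.00589077, -0.99984077, -0.01684435],
       [-0.99825307,  0.00687004, -0.05868233],
       [ 0.05878871,  0.01646924, -0.99813459]]), 't': array([0.01396693, 0.53204678, 1.44041138])}
```

View pics/scene0.png

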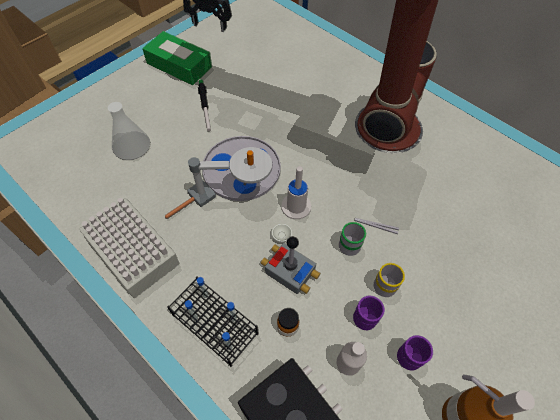

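View pics/top0.png

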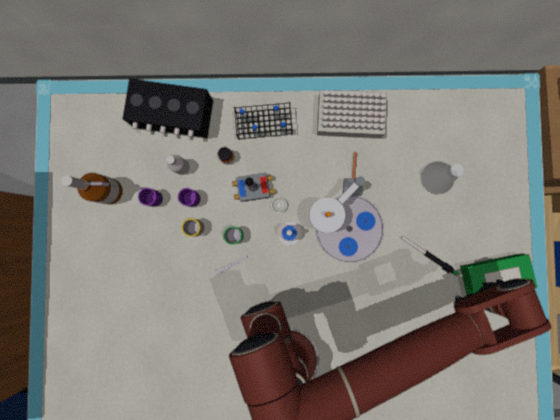

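The scene view shows green (353,237) and yellow (390,277) beakers and two purple look-alikes (369,312) and (415,352). I see no red beaker. The spray head is partly over the tray. The top view matches. I'll enlarge crops and measure.

```bash
cat > h.py <<'E'
from station import ctrl
import numpy as np, cv2
from scipy.spatial.transform import Rotation as Ro
def ray(n,uv,z):
    c=ctrl.camera_info(n);d=np.linalg.inv(c["mtx"])@np.array([uv[0],uv[1],1.]);R=c["R"];o=-R.T@c["t"];d=R.T@d
    return o+d*(z-o[2])/d[2]
def proj(n,X):
    c=ctrl.camera_info(n);p=c["mtx"]@(c["R"]@np.asarray(X,float)+c["t"]);return p[:2]/p[2]
def tri(u1,u2):
    A=[]
    for n,uv in(("scene",u1),("top",u2)):
        c=ctrl.camera_info(n);P=c["mtx"]@np.c_[c["R"],c["t"]]
        A+=[uv[0]*P[2]-P[0],uv[1]*P[2]-P[1]]
    v=np.linalg.svd(np.array(A))[2][-1];return v[:3]/v[3]
def blobs(im,lo,hi,amin=15,roi=None):
    h=cv2.cvtColor(im,cv2.COLOR_RGB2HSV);m=cv2.inRange(h,lo,hi)
    if roi: 
        k=np.zeros_like(m);k[roi[1]:roi[3],roi[0]:roi[2]]=1;m=m*k
    n,l,s,c=cv2.connectedComponentsWithStats(m)
    return [(c[i].round(1).tolist(),s[i].tolist()) for i in range(1,n) if s[i][4]>=amin]
def st():
    o=ctrl.get_obs();R=Ro.from_rotvec(o["tool_rot"]).as_matrix()
    print("t",round(o["t"],2),"pos",o["tool_pos"].round(4),"x",R[:,0].round(3),"y",R[:,1].round(3),"z",R[:,2].round(3),"F",o["contact_force"].round(1),"open",round(o["opening"],4),"q",o["q"].round(2))
    return o["tool_pos"],R
def crop(n,box,name,f=5):
    im=ctrl.get_image(n);a=im[box[1]:box[3],box[0]:box[2]]
    f=min(f,800/a.shape[1],600/a.shape[0])
    cv2.imwrite("pics/"+name,cv2.resize(a,None,fx=f,fy=f,interpolation=cv2.INTER_CUBIC)[:,:,::-1]);return im,f
def go(X,R=None,p=None):
    # delta in tool axes, cm
    if R is None: p,R=st()
    return (R.T@(np.asarray(X)-p)*100).round(2)
E
python3 - <<'E'
from h import *
s,_=crop("scene",(185,130,435,320),"s1.png",3.2);t,_=crop("top",(130,140,390,270),"t1.png",3.05)
for nm,lo,hi in(("green",(40,90,40),(85,255,255)),("yellow",(20,90,60),(35,255,255)),("purple",(130,90,40),(155,255,255)),("blue",(100,130,80),(125,255,255)),("red",(0,150,100),(5,255,255)),("red2",(172,150,100),(180,255,255)),("orange",(6,180,120),(18,255,255))):
    print(nm,"S",blobs(s,lo,hi,12,(170,120,450,380)));print("   T",blobs(t,lo,hi,12,(120,130,400,280)))
E
```

```text
green S [([353.5, 233.4], [341, 222, 25, 22, 138]), ([348.3, 245.6], [340, 236, 22, 14, 62])]
   T [([232.9, 235.2], [223, 227, 20, 17, 72])]
yellow S [([275.2, 247.7], [272, 245, 8, 7, 32]), ([264.4, 261.3], [261, 258, 8, 8, 32]), ([388.9, 278.6], [376, 263, 29, 30, 252]), ([315.1, 273.4], [311, 270, 9, 9, 39]), ([304.6, 287.8], [301, 283, 8, 10, 44])]
   T [([269.5, 177.3], [268, 175, 4, 5, 13]), ([192.1, 227.2], [181, 218, 22, 19, 139])]
purple S [([368.1, 312.4], [353, 296, 31, 34, 781]), ([414.5, 352.5], [397, 336, 36, 34, 908])]
   T [([149.7, 196.9], [138, 188, 24, 18, 332]), ([188.3, 197.1], [178, 188, 22, 18, 301])]
blue S [([221.2, 157.2], [212, 153, 19, 8, 113]), ([221.3, 169.4], [216, 169, 12, 2, 19]), ([243.1, 186.6], [234, 179, 22, 15, 192]), ([297.4, 188.1], [289, 180, 18, 15, 170]), ([302.7, 272.2], [294, 262, 19, 21, 181]), ([200.0, 280.8], [197, 277, 7, 9, 46]), ([188.2, 304.1], [184, 300, 9, 9, 52]), ([230.2, 305.9], [227, 302, 7, 9, 49]), ([225.5, 336.0], [222, 332, 8, 9, 55])]
   T [([241.6, 187.5], [238, 180, 8, 17, 95]), ([365.4, 220.5], [357, 212, 18, 18, 258]), ([288.9, 232.6], [282, 226, 14, 14, 121]), ([347.8, 246.3], [339, 238, 19, 18, 255])]
red S [([278.0, 256.4], [269, 247, 19, 20, 162])]
   T [([263.5, 184.2], [260, 177, 8, 16, 75])]
red2 S []
   T []
orange S [([249.5, 152.5], [247, 151, 6, 4, 20])]
   T [([328.0, 214.0], [326, 213, 5, 3, 13])]
```

View pics/s1.png

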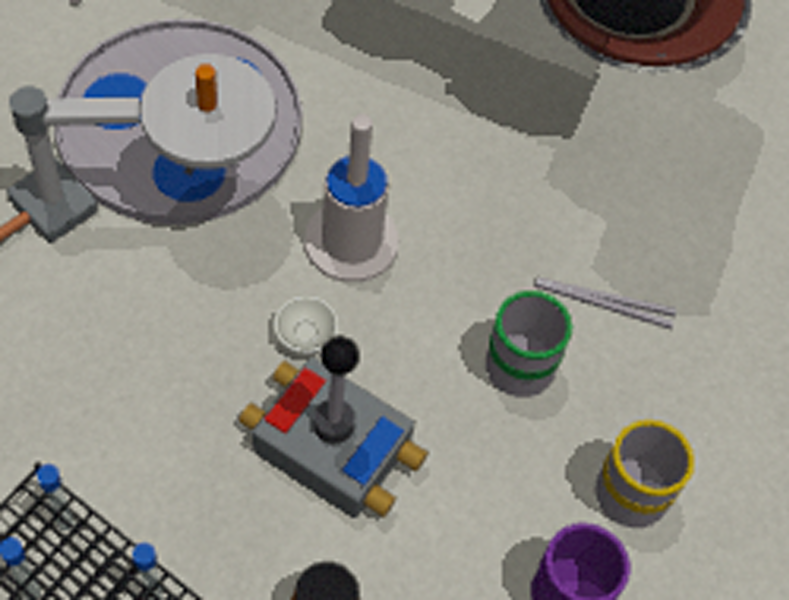

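View pics/t1.png

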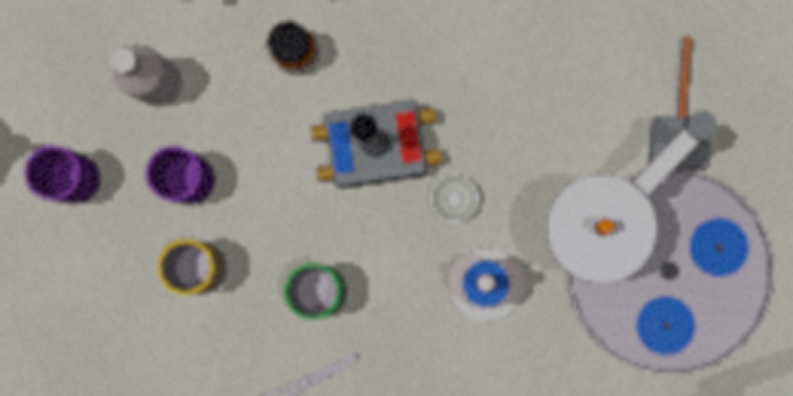

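Top crop: green rim is at crop (315,290), yellow at (190,265), and the purple ones at (60,172) and (180,172). The green- and yellow-rimmed steel cups are the ones meant: steel body with a coloured rim and band, while the purple look-alikes are purple all over. There is no red beaker, only the red plate on the valve. Now I'll fit the rims.

```bash
cat >> h.py <<'E'
HS={"green":((40,60,40),(85,255,255)),"yellow":((18,80,60),(36,255,255))}
def rim(n,im,col,c,r,z=0.08):
    """ellipse/circle fit on plane z: mask points cast to plane; robust circle of radius ~30mm"""
    h=cv2.cvtColor(im,cv2.COLOR_RGB2HSV);m=cv2.inRange(h,*HS[col])
    ys,xs=np.nonzero(m);k=(abs(xs-c[0])<r)&(abs(ys-c[1])<r);P=np.array([ray(n,(x,y),z)[:2] for x,y in zip(xs[k],ys[k])])
    from scipy.optimize import least_squares
    best=least_squares(lambda a:np.hypot(*(P-a).T)-0.030,P.mean(0),loss="cauchy",f_scale=.002)
    res=np.hypot(*(P-best.x).T)-.03
    return best.x, len(P),np.median(abs(res))
E
python3 - <<'E'
from h import *
s=ctrl.get_image("scene");t=ctrl.get_image("top")
for c,a,b in(("green",(353,235),(233,235)),("yellow",(390,275),(192,227))):
    print(c,rim("scene",s,c,a,20),rim("top",t,c,b,16))
print("stand/collar plane .105", ray("scene",(297.4,188.1),.105),ray("top",(288.9,232.6),.105))
k=tri((249.5,152.5),(328,214));print("knob tri",k)
for n,u in(("scene",(249.5,152.5)),("top",(328,214))): print(ray(n,u,.185),ray(n,u,.201))
for u in((365.4,220.5),(347.8,246.3)): print("pad",ray("top",u,.006))
# lever ball black
for n,im,roi in(("scene",s,(282,232,302,252)),("top",t,(240,172,264,195))):
    h=cv2.cvtColor(im,cv2.COLOR_RGB2GRAY);m=(h<45).astype('uint8');kk=np.zeros_like(m);kk[roi[1]:roi[3],roi[0]:roi[2]]=1;m*=kk
    nn,l,ss,cc=cv2.connectedComponentsWithStats(m);print("ball",[(cc[i],ss[i]) for i in range(1,nn)])
print("blue plate",ray("scene",(302.7,272.2),.047),ray("top",(241.6,187.5),.047),"red",ray("scene",(278,256.4),.047),ray("top",(263.5,184.2),.047))
print("white disc?",blobs(t,(0,0,195),(180,40,255),60,(300,180,390,270)))
E
```

```text
green (array([0.46772248, 0.19553029]), 219, np.float64(0.006922184995925618)) (array([0.45338426, 0.18562851]), 105, np.float64(0.001692212458976463))
yellow (array([0.49473472, 0.33769976]), 267, np.float64(0.006573166317859983)) (array([0.48206414, 0.33108138]), 151, np.float64(0.0023916314357957))
stand/collar plane .105 [ 0.46242846 -0.00757539  0.105     ] [ 0.46053246 -0.01256857  0.105     ]
knob tri [ 0.51781879 -0.13763599  0.19976844]
[ 0.50951603 -0.14622898  0.185     ] [ 0.51814736 -0.13642707  0.201     ]
[ 0.51908583 -0.13958443  0.185     ] [ 0.51818171 -0.13801242  0.201     ]
pad [ 0.50430802 -0.29421499  0.006     ]
pad [ 0.4100481  -0.22816493  0.006     ]
ball [(array([291.91428571, 242.47619048]), array([287, 237,  11,  12, 105], dtype=int32))]
ball [(array([248.94339623, 181.62264151]), array([245, 178,   9,   8,  53], dtype=int32)), (array([262. , 183.5]), array([262, 183,   1,   2,   2], dtype=int32)), (array([255.25 , 185.375]), array([254, 184,   4,   3,   8], dtype=int32)), (array([262., 186.]), array([262, 186,   1,   1,   1], dtype=int32))]
blue plate [0.6209625  0.15883165 0.047     ] [0.62490012 0.15719814 0.047     ] red [0.6328489  0.08000431 0.047     ] [0.63624994 0.07797517 0.047     ]
white disc? []
```

Run:
```python
from h import *
f=3.158
S=lambda u,v:(185+(u+.5)/f-.5,130+(v+.5)/f-.5)
T=lambda u,v:(130+(u+.5)/3.05-.5,140+(v+.5)/3.05-.5)
for n,a,b,z in(("green",S(533,325),T(315,290),.08),("yellow",S(652,457),T(189,266),.08),("handletop",S(361,124),T(487,284),.19),("collar",S(357,181),T(487,284),.105),("disc",S(208,108),T(602,228),.151),("ball",(291.9,242.5),(248.9,181.6),.175),("tray",S(180,120),T(670,270),.008),("post",S(28,104),T(704,125),.15)):
    print(n,ray("scene",a,z).round(4),ray("top",b,z).round(4),"tri",tri(a,b).round(4))
p=ray("top",(365.4,220.5),.006);q=ray("top",(347.8,246.3),.006);print(p,q,np.linalg.norm(p-q))
m=(p+q)/2;d=(q-p)/np.linalg.norm(q-p);nrm=np.array([-d[1],d[0],0])
for s in(1,-1):print("tray c",m+s*nrm*.033,"pad3",m+s*nrm*.099)
for n in("scene","top"):
    c=ctrl.camera_info(n);print(n,-c["R"].T@c["t"])
```

```text
green [0.4515 0.1891 0.08  ] [0.4545 0.1836 0.08  ] tri [0.4526 0.1866 0.0789]
yellow [0.4804 0.3347 0.08  ] [0.483  0.3292 0.08  ] tri [0.4813 0.3324 0.0785]
handletop [ 0.4602 -0.0098  0.19  ] [ 0.4591 -0.014   0.19  ] tri [ 0.4582 -0.0129  0.1855]
collar [ 0.459  -0.0095  0.105 ] [ 0.4599 -0.0141  0.105 ] tri [ 0.4586 -0.0123  0.1022]
disc [ 0.5174 -0.1363  0.151 ] [ 0.5196 -0.1397  0.151 ] tri [ 0.5183 -0.1381  0.1505]
ball [0.6278 0.1194 0.175 ] [0.6282 0.1178 0.175 ] tri [0.6278 0.1185 0.174 ]
tray [ 0.4744 -0.2287  0.008 ] [ 0.4764 -0.2345  0.008 ] tri [ 0.4744 -0.2327  0.0048]
post [ 0.6236 -0.2536  0.15  ] [ 0.6318 -0.2526  0.15  ] tri [ 0.6286 -0.2491  0.1591]
[ 0.50430802 -0.29421499  0.006     ] [ 0.4100481  -0.22816493  0.006     ] 0.11509797148657178
tray c [ 0.4382407  -0.28821544  0.006     ] pad3 [ 0.40036598 -0.34226639  0.006     ]
tray c [ 0.47611542 -0.23416448  0.006     ] pad3 [ 0.51399014 -0.18011353  0.006     ]
scene [1.00301509 0.41419822 1.09980455]
top [ 0.44651967 -0.01341296  1.46918143]
```

Estimates, averaging both views:
- green (.453, .187)
- yellow (.482, .332)
- brush (.4595, -.012)
- knob (.518, -.138)
- lever ball (.628, .1185)
- tray centre (.475, -.2325)
- free pads P1 (.504, -.292) and P2 (.4095, -.226)

First I'll align the tool with the world axes and raise it.

Call:
send_rows:
  series:
    - {"tz": -3, "wz": 0.153, "jaw": 0}
    - {"tz": -3, "wz": 0.153, "jaw": 0}
    - {"wz": 0.152, "jaw": 0}
    - {"tx": 0, "jaw": 0}

```text
invalid input at $.series[0]: expected keys tx, ty, tz, wx, wy, wz, jaw
```

Run:
```python
from h import *
p,R=st();print(go((.4595,-.012,.29),R,p))
```

```text
t 0.3 pos [ 0.2762 -0.5605  0.2419] x [0.897 0.442 0.   ] y [ 0.442 -0.897 -0.001] z [-0.     0.001 -1.   ] F [-0.1 -0.4  0.1] open 0.0853 q [-1.23  0.05  1.61 -0.    1.48 -0.12]
[ 40.69 -41.1   -4.78]
```

All keys are required.

Call:
send_rows:
  series:
    - {"tx": 0, "ty": 0, "tz": -3, "wx": 0, "wy": 0, "wz": 0.153, "jaw": 0}
    - {"tx": 0, "ty": 0, "tz": -3, "wx": 0, "wy": 0, "wz": 0.153, "jaw": 0}
    - {"tx": 0, "ty": 0, "tz": 0, "wx": 0, "wy": 0, "wz": 0.152, "jaw": 0}
    - {"tx": 0, "ty": 0, "tz": 0, "wx": 0, "wy": 0, "wz": 0, "jaw": 0}

```text
t: 0.8
tool_pos: [0.276, -0.56, 0.3024]
tool_rot: [-3.139, 0.021, 0.002]
contact_force: [-0.2, 0.3, -0.9]
opening: 0.0853
```

Run:
```python
from h import *
p,R=st();print(go((.4595,-.012,.29),R,p))
```

```text
t 0.8 pos [ 0.276  -0.56    0.3024] x [ 1.    -0.013 -0.001] y [-0.013 -1.    -0.003] z [-0.001  0.003 -1.   ] F [-0.2  0.3 -0.9] open 0.0853 q [-1.23  0.02  1.54 -0.    1.58  0.35]
[ 17.63 -55.03   1.38]
```

Call:
send_rows:
  series:
    - {"tx": 1.8, "ty": -5.5, "tz": 0, "wx": 0, "wy": 0, "wz": -0.013, "jaw": 0}
    - {"tx": 1.8, "ty": -5.5, "tz": 0, "wx": 0, "wy": 0, "wz": 0, "jaw": 0}
    - {"tx": 1.8, "ty": -5.5, "tz": 0, "wx": 0, "wy": 0, "wz": 0, "jaw": 0}
    - {"tx": 1.8, "ty": -5.5, "tz": 0, "wx": 0, "wy": 0, "wz": 0, "jaw": 0}
    - {"tx": 1.8, "ty": -5.5, "tz": 0, "wx": 0, "wy": 0, "wz": 0, "jaw": 0}

```text
t: 1.42
tool_pos: [0.3659, -0.2796, 0.3001]
tool_rot: [-3.135, -0.012, 0.003]
contact_force: [-0.6, 0.3, 0.6]
opening: 0.0854
```

Call:
send_rows:
  series:
    - {"tx": 1.8, "ty": -5.5, "tz": 0, "wx": 0, "wy": 0, "wz": 0, "jaw": 0}
    - {"tx": 1.8, "ty": -5.5, "tz": 0, "wx": 0, "wy": 0, "wz": 0, "jaw": 0}
    - {"tx": 1.8, "ty": -5.5, "tz": 0, "wx": 0, "wy": 0, "wz": 0, "jaw": 0}
    - {"tx": 1.8, "ty": -5.5, "tz": 0, "wx": 0, "wy": 0, "wz": 0, "jaw": 0}
    - {"tx": 0, "ty": 0, "tz": 0, "wx": 0, "wy": 0, "wz": 0, "jaw": 0}

```text
t: 2.05
tool_pos: [0.4359, -0.0478, 0.3]
tool_rot: [-3.134, -0.043, 0.002]
contact_force: [0.3, -0.4, -0.4]
opening: 0.0854
```

Run:
```python
from h import *
p,R=st();print(go((.4595,-.012,.29),R,p))
```

```text
t 2.05 pos [ 0.4359 -0.0478  0.3   ] x [ 1.     0.027 -0.001] y [ 0.027 -1.    -0.008] z [-0.001  0.008 -1.   ] F [ 0.3 -0.4 -0.4] open 0.0854 q [-0.28 -0.44  1.95  0.01  1.64  1.26]
[ 2.46 -3.51  1.02]
```

Call:
send_rows:
  series:
    - {"tx": 2.4, "ty": -3.5, "tz": 1, "wx": -0.008, "wy": 0, "wz": 0.027, "jaw": 0}
    - {"tx": 0, "ty": 0, "tz": 5, "wx": 0, "wy": 0, "wz": 0, "jaw": 0.25}
    - {"tx": 0, "ty": 0, "tz": 0, "wx": 0, "wy": 0, "wz": 0, "jaw": 0.25}

```text
t: 2.42
tool_pos: [0.459, -0.0126, 0.2385]
tool_rot: [3.14, 0.007, -0.003]
contact_force: [-0.2, -0.2, 0.3]
opening: 0.064
```

Run:
```python
from h import *
p,R=st();print(go((.4595,-.012,.142),R,p))
crop("scene",(230,90,370,240),"s2.png",4);crop("top",(220,160,360,300),"t2.png",4)
```

```text
t 2.42 pos [ 0.459  -0.0126  0.2385] x [ 1.     0.005 -0.002] y [ 0.005 -1.     0.002] z [-0.002 -0.002 -1.   ] F [-0.2 -0.2  0.3] open 0.064 q [-0.19 -0.36  1.99 -0.    1.52  1.38]
[ 0.06 -0.08  9.65]
```

View pics/s2.png

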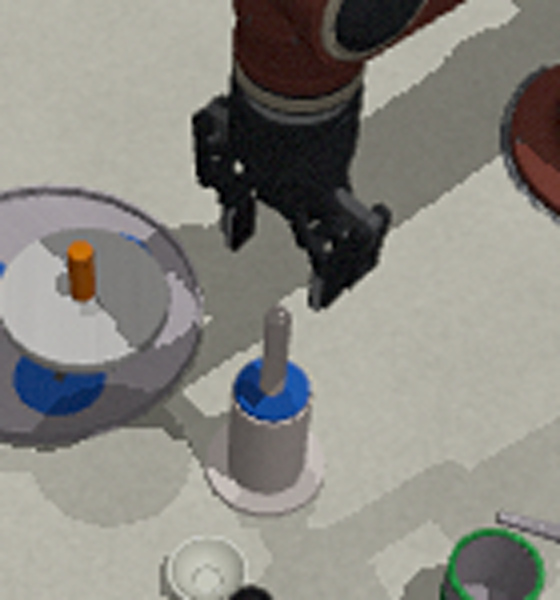

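View pics/t2.png

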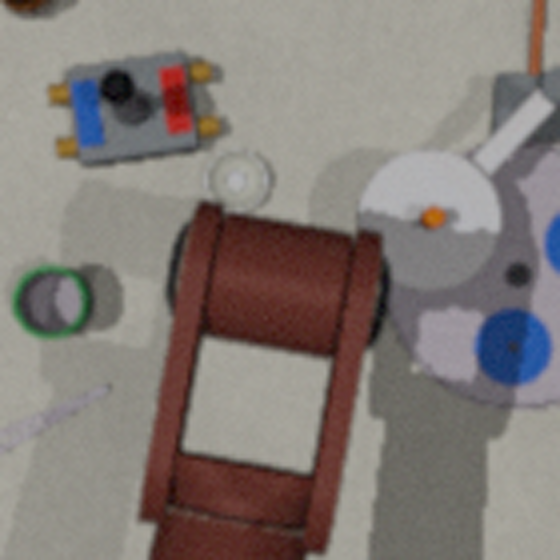

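Run:
```python
from h import *
for z in (.2275,.232,.24): print(proj("scene",(.459,-.0126,z)))
print(proj("scene",(.459,-.0126,.19)), "measured handletop 299.3,169")
```

```text
[299.24725812 159.22964879]
[299.34219067 158.13515253]
[299.5126058  156.17040263]
[298.48110682 168.06275948] measured handletop 299.3,169
```

The gripper is centred over the handle (crop 278,315) within about 2 mm. Descending.

Call:
send_rows:
  series:
    - {"tx": 0.1, "ty": -0.1, "tz": 4, "wx": 0, "wy": 0, "wz": 0, "jaw": 0.25}
    - {"tx": 0, "ty": 0, "tz": 4, "wx": 0, "wy": 0, "wz": 0, "jaw": 0.25}
    - {"tx": 0, "ty": 0, "tz": 2, "wx": 0, "wy": 0, "wz": 0, "jaw": 0.25}
    - {"tx": 0, "ty": 0, "tz": 0, "wx": 0, "wy": 0, "wz": 0, "jaw": 0.25}

```text
t: 3.02
tool_pos: [0.472, -0.018, 0.1559]
tool_rot: [3.133, -0.001, 0.047]
contact_force: [-0.7, -0.1, 0.0]
opening: 0.0641
```

Run:
```python
from h import *
p,R=st();print(go((.4595,-.012,.142),R,p))
```

```text
t 3.02 pos [ 0.472  -0.018   0.1559] x [ 1.   -0.    0.03] y [-0.001 -1.     0.009] z [ 0.03  -0.009 -1.   ] F [-0.7 -0.1  0. ] open 0.0641 q [-0.19 -0.28  2.06 -0.    1.32  1.38]
[-1.29 -0.61  1.34]
```

Call:
send_rows:
  series:
    - {"tx": -1.2, "ty": -0.6, "tz": 0, "wx": 0.009, "wy": -0.03, "wz": 0, "jaw": 0.25}
    - {"tx": 0, "ty": 0, "tz": 0, "wx": 0, "wy": 0, "wz": 0, "jaw": 0.25}

```text
t: 3.28
tool_pos: [0.4617, -0.0128, 0.1603]
tool_rot: [3.141, -0.002, 0.008]
contact_force: [-0.6, -0.6, -0.3]
opening: 0.0643
```

Run:
```python
from h import *
p,R=st();print(go((.4595,-.012,.142),R,p))
```

```text
t 3.27 pos [ 0.4617 -0.0128  0.1603] x [ 1.    -0.001  0.005] y [-0.001 -1.     0.   ] z [ 0.005 -0.    -1.   ] F [-0.6 -0.6 -0.3] open 0.0643 q [-0.19 -0.29  2.07  0.    1.36  1.38]
[-0.23 -0.08  1.83]
```

Call:
send_rows:
  series:
    - {"tx": -0.2, "ty": -0.1, "tz": 0.9, "wx": 0, "wy": -0.005, "wz": 0, "jaw": 0.25}
    - {"tx": -0.1, "ty": 0, "tz": 0.9, "wx": 0, "wy": -0.004, "wz": 0, "jaw": 0.25}
    - {"tx": 0, "ty": 0, "tz": 0, "wx": 0, "wy": 0, "wz": 0, "jaw": 0.25}

```text
t: 3.65
tool_pos: [0.4594, -0.0118, 0.1428]
tool_rot: [3.141, -0.002, -0.003]
contact_force: [0.4, 0.7, 0.5]
opening: 0.0641
```

```bash
cat >> h.py <<'E'
def nav(X,R0=None):
    p,R=st();R0=np.diag([1,-1,-1.]) if R0 is None else R0
    print("delta cm",go(X,R,p),"turn",Ro.from_matrix(R.T@R0).as_rotvec().round(3))
E
python3 - <<'E'
from h import *
nav((.4595,-.012,.142))
E
```

```text
t 3.65 pos [ 0.4594 -0.0118  0.1428] x [ 1.    -0.001 -0.002] y [-0.001 -1.     0.001] z [-0.002 -0.001 -1.   ] F [0.4 0.7 0.5] open 0.0641 q [-0.19 -0.28  2.08 -0.    1.33  1.38]
delta cm [0.01 0.02 0.08] turn [ 0.001  0.002 -0.001]
```

Good. Close.

Call:
send_rows:
  series:
    - {"tx": 0, "ty": 0, "tz": 0, "wx": 0, "wy": 0, "wz": 0, "jaw": 1}
    - {"tx": 0, "ty": 0, "tz": 0, "wx": 0, "wy": 0, "wz": 0, "jaw": 1}
    - {"tx": 0, "ty": 0, "tz": 0, "wx": 0, "wy": 0, "wz": 0, "jaw": 1}
    - {"tx": 0, "ty": 0, "tz": 0, "wx": 0, "wy": 0, "wz": 0, "jaw": 1}
    - {"tx": 0, "ty": 0, "tz": 0, "wx": 0, "wy": 0, "wz": 0, "jaw": 1}
  squeeze: 60

```text
t: 4.28
tool_pos: [0.4594, -0.0117, 0.1427]
tool_rot: [3.141, -0.001, -0.003]
contact_force: [0.6, 0.6, -0.9]
opening: 0.0163
```

Run:
```python
from h import *
nav((.4595,-.012,.262))
crop("scene",(230,90,370,240),"s3.png",4)
```

```text
t 4.28 pos [ 0.4594 -0.0117  0.1427] x [ 1.    -0.001 -0.002] y [-0.001 -1.     0.001] z [-0.002 -0.001 -1.   ] F [ 0.6  0.6 -0.9] open 0.0163 q [-0.19 -0.28  2.08 -0.    1.33  1.38]
delta cm [ -0.02   0.04 -11.93] turn [ 0.001  0.002 -0.001]
```

View pics/s3.png

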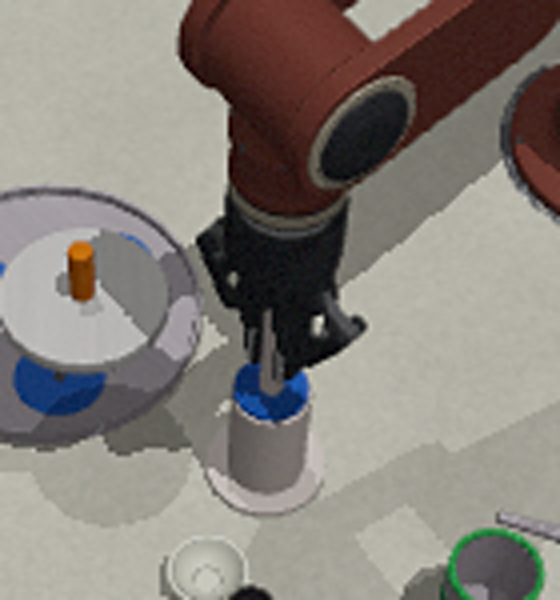

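The handle is gripped. Lifting.

Call:
send_rows:
  series:
    - {"tx": 0, "ty": 0, "tz": -1.5, "wx": 0, "wy": 0, "wz": 0, "jaw": 1}
    - {"tx": 0, "ty": 0, "tz": -1.5, "wx": 0, "wy": 0, "wz": 0, "jaw": 1}
    - {"tx": 0, "ty": 0, "tz": -1.5, "wx": 0, "wy": 0, "wz": 0, "jaw": 1}
    - {"tx": 0, "ty": 0, "tz": -1.5, "wx": 0, "wy": 0, "wz": 0, "jaw": 1}
    - {"tx": 0, "ty": 0, "tz": -1.5, "wx": 0, "wy": 0, "wz": 0, "jaw": 1}

```text
t: 4.95
tool_pos: [0.4595, -0.0117, 0.223]
tool_rot: [3.141, -0.001, -0.003]
contact_force: [0.7, -0.1, -0.5]
opening: 0.0168
```

Call:
send_rows:
  series:
    - {"tx": 0, "ty": 0, "tz": -1.5, "wx": 0, "wy": 0, "wz": 0, "jaw": 1}
    - {"tx": 0, "ty": 0, "tz": -1.5, "wx": 0, "wy": 0, "wz": 0, "jaw": 1}
    - {"tx": 0, "ty": 0, "tz": -1.5, "wx": 0, "wy": 0, "wz": 0, "jaw": 1}
    - {"tx": 0, "ty": 0, "tz": -1, "wx": 0, "wy": 0, "wz": 0, "jaw": 1}
    - {"tx": 0, "ty": 0, "tz": 0, "wx": 0, "wy": 0, "wz": 0, "jaw": 1}

```text
t: 5.58
tool_pos: [0.4603, -0.0118, 0.284]
tool_rot: [3.14, -0.002, 0.003]
contact_force: [0.4, -0.0, -0.7]
opening: 0.0163
```

Run:
```python
from h import *
nav((.4535,.187,.262))
crop("scene",(230,90,370,240),"s4.png",4);t,_=crop("top",(180,180,320,280),"t4.png",4)
```

```text
t 5.58 pos [ 0.4603 -0.0118  0.284 ] x [ 1.    -0.001  0.002] y [-0.001 -1.     0.002] z [ 0.002 -0.002 -1.   ] F [ 0.4 -0.  -0.7] open 0.0163 q [-0.19 -0.38  1.93 -0.    1.59  1.38]
delta cm [ -0.7  -19.88   2.17] turn [ 0.002 -0.002 -0.001]
```

View pics/s4.png

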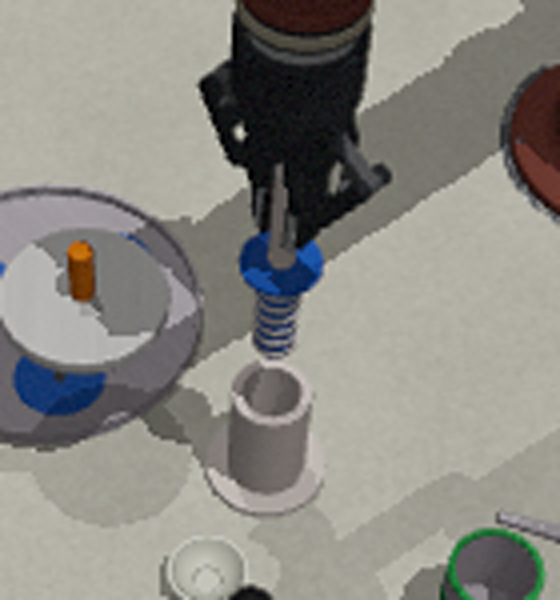

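The brush is out: tip at crop (274,352), stand mouth at crop (271,393). Measuring the mouth and tip, then moving to green.

Run:
```python
from h import *
S=lambda u,v:(230+(u+.5)/4-.5,90+(v+.5)/4-.5)
print("mouth",ray("scene",S(271,393),.1),"tip",ray("scene",S(274,350),.156),"collar",ray("scene",S(281,264),.246))
print(proj("scene",(.4603,-.0118,.156)),S(274,352))
```

```text
mouth [ 0.45918993 -0.0102627   0.1       ] tip [ 0.46208191 -0.00870841  0.156     ] collar [ 0.46085284 -0.01013673  0.246     ]
[297.72013825 176.09766487] (298.125, 177.625)
```

Call:
send_rows:
  series:
    - {"tx": -0.1, "ty": -4, "tz": 0, "wx": 0, "wy": 0, "wz": 0, "jaw": 1}
    - {"tx": -0.1, "ty": -4, "tz": 0, "wx": 0, "wy": 0, "wz": 0, "jaw": 1}
    - {"tx": -0.1, "ty": -4, "tz": 0, "wx": 0, "wy": 0, "wz": 0, "jaw": 1}
    - {"tx": -0.1, "ty": -4, "tz": 0, "wx": 0, "wy": 0, "wz": 0, "jaw": 1}
    - {"tx": -0.1, "ty": 0, "tz": 0, "wx": 0, "wy": 0, "wz": 0, "jaw": 1}

```text
t: 6.3
tool_pos: [0.453, 0.1521, 0.2771]
tool_rot: [3.14, -0.006, -0.014]
contact_force: [0.2, -0.7, -0.8]
opening: 0.0164
```

Run:
```python
from h import *
nav((.4535,.187,.262))
crop("scene",(300,150,420,300),"s5.png",4)
```

```text
t 6.3 pos [0.453  0.1521 0.2771] x [ 1.    -0.004 -0.009] y [-0.004 -1.     0.002] z [-0.009 -0.002 -1.   ] F [ 0.2 -0.7 -0.8] open 0.0164 q [ 0.17 -0.32  1.9  -0.    1.58  1.74]
delta cm [ 0.05 -3.5   1.51] turn [ 0.002  0.009 -0.004]
```

View pics/s5.png

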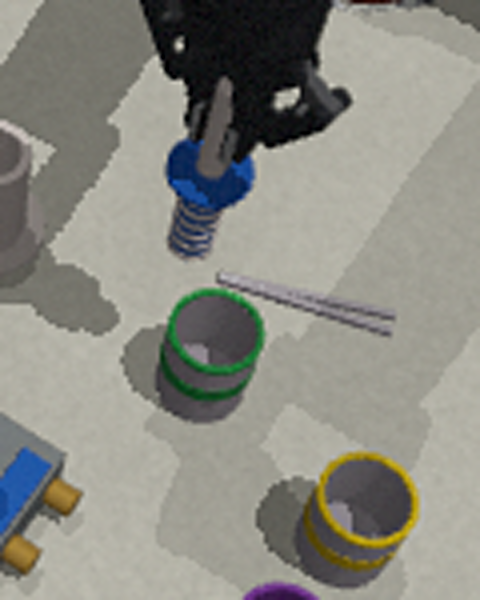

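Run:
```python
from h import *
def C(p): p=proj("scene",p);return ((p[0]-300)*4,(p[1]-150)*4)
for z in(.149,.239,.284,.324): print(z,C((.453,.152,z)))
for x in(.452,.455): print("green rim/foot",C((x,.1866,.08)))
```

```text
0.149 (np.float64(184.65290695996555), np.float64(246.27571871986754))
0.239 (np.float64(206.5626639671741), np.float64(169.03463144067177))
0.284 (np.float64(218.7784696637691), np.float64(125.96879033225889))
0.324 (np.float64(230.45168093274924), np.float64(84.8158222660627))
green rim/foot (np.float64(210.44093248069225), np.float64(328.543990861815))
green rim/foot (np.float64(207.68804778161734), np.float64(331.35431683118543))
```

Brush upright, tip at crop (190,252), green rim centred at (215,332). The scene view has a steady bias of about 1.2 px, so green is at (.452, .187).

Call:
send_rows:
  series:
    - {"tx": 0, "ty": -2, "tz": 0, "wx": 0.002, "wy": 0.009, "wz": -0.004, "jaw": 1}
    - {"tx": 0, "ty": -1, "tz": 0, "wx": 0, "wy": 0, "wz": 0, "jaw": 1}
    - {"tx": 0, "ty": 0, "tz": 0, "wx": 0, "wy": 0, "wz": 0, "jaw": 1}

```text
t: 6.72
tool_pos: [0.4531, 0.179, 0.2755]
tool_rot: [3.139, -0.007, -0.003]
contact_force: [-0.4, -0.7, -0.2]
opening: 0.0166
```

Run:
```python
from h import *
nav((.452,.187,.142))
crop("scene",(300,150,420,300),"s6.png",4)
```

```text
t 6.72 pos [0.4531 0.179  0.2755] x [ 1.    -0.004 -0.002] y [-0.004 -1.     0.003] z [-0.002 -0.003 -1.   ] F [-0.4 -0.7 -0.2] open 0.0166 q [ 0.22 -0.3   1.88 -0.    1.56  1.8 ]
delta cm [-0.08 -0.84 13.34] turn [ 0.003  0.002 -0.004]
```

View pics/s6.png

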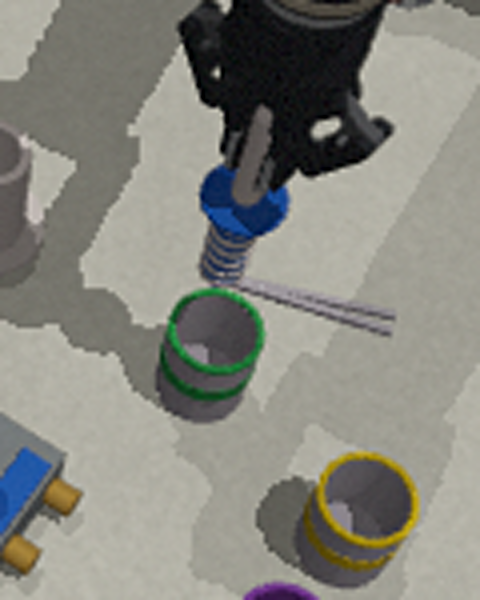

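Call:
send_rows:
  series:
    - {"tx": -0.1, "ty": -0.8, "tz": 1, "wx": 0.003, "wy": 0.002, "wz": -0.004, "jaw": 1}
    - {"tx": 0, "ty": 0, "tz": 1.5, "wx": 0, "wy": 0, "wz": 0, "jaw": 1}
    - {"tx": 0, "ty": 0, "tz": 1.5, "wx": 0, "wy": 0, "wz": 0, "jaw": 1}
    - {"tx": 0, "ty": 0, "tz": 1, "wx": 0, "wy": 0, "wz": 0, "jaw": 1}
    - {"tx": 0, "ty": 0, "tz": 0, "wx": 0, "wy": 0, "wz": 0, "jaw": 1}

```text
t: 7.4
tool_pos: [0.4513, 0.1855, 0.22]
tool_rot: [3.14, -0.004, -0.005]
contact_force: [-0.7, -0.7, -0.1]
opening: 0.017
```

Run:
```python
from h import *
nav((.452,.187,.142))
crop("scene",(300,150,420,300),"s7.png",4)
crop("top",(180,180,300,280),"t7.png",4)
```

```text
t 7.4 pos [0.4513 0.1855 0.22  ] x [ 1.    -0.003 -0.003] y [-0.003 -1.     0.001] z [-0.003 -0.001 -1.   ] F [-0.7 -0.7 -0.1] open 0.017 q [ 0.24 -0.27  1.95 -0.    1.47  1.81]
delta cm [ 0.09 -0.16  7.8 ] turn [ 0.001  0.003 -0.003]
```

View pics/s7.png

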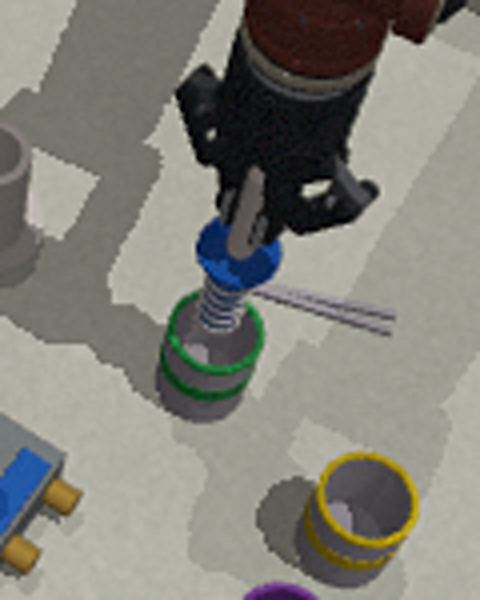

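The tip (219,327) is at the green rim's centre (215,332). Pushing down.

Call:
send_rows:
  series:
    - {"tx": 0.1, "ty": -0.1, "tz": 1.4, "wx": 0, "wy": 0.003, "wz": 0, "jaw": 1}
    - {"tx": 0, "ty": 0, "tz": 1.4, "wx": 0, "wy": 0, "wz": 0, "jaw": 1}
    - {"tx": 0, "ty": 0, "tz": 1.4, "wx": 0, "wy": 0, "wz": 0, "jaw": 1}
    - {"tx": 0, "ty": 0, "tz": 1.4, "wx": 0, "wy": 0, "wz": 0, "jaw": 1}
    - {"tx": 0, "ty": 0, "tz": 1.2, "wx": 0, "wy": 0, "wz": 0, "jaw": 1}

```text
t: 8.12
tool_pos: [0.4541, 0.1869, 0.1505]
tool_rot: [3.142, -0.004, 0.008]
contact_force: [0.4, 0.5, -0.9]
opening: 0.0168
```

Call:
send_rows:
  series:
    - {"tx": 0, "ty": 0, "tz": 0, "wx": 0, "wy": 0, "wz": 0, "jaw": 1}
    - {"tx": 0, "ty": 0, "tz": 0, "wx": 0, "wy": 0, "wz": 0, "jaw": 1}

```text
t: 8.38
tool_pos: [0.4535, 0.1868, 0.149]
tool_rot: [3.141, -0.004, 0.005]
contact_force: [-1.0, 0.0, -0.7]
opening: 0.0165
```

Run:
```python
from h import *
nav((.452,.187,.142))
crop("scene",(300,150,420,300),"s8.png",4)
```

```text
t 8.38 pos [0.4535 0.1868 0.149 ] x [ 1.    -0.002  0.003] y [-0.002 -1.     0.001] z [ 0.003 -0.001 -1.   ] F [-1.   0.  -0.7] open 0.0165 q [ 0.24 -0.2   2.01 -0.    1.33  1.81]
delta cm [-0.15 -0.02  0.7 ] turn [ 0.001 -0.003 -0.002]
```

View pics/s8.png

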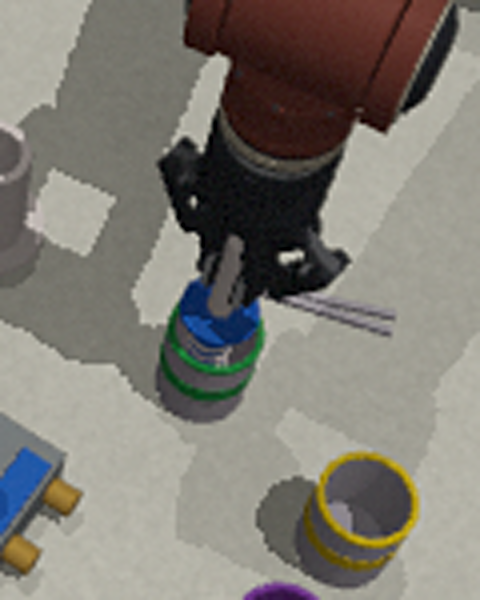

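The brush is inside the green beaker. A bit further down, then up 6 cm and down again.

Call:
send_rows:
  series:
    - {"tx": -0.1, "ty": 0, "tz": 0.7, "wx": 0, "wy": -0.003, "wz": 0, "jaw": 1}
    - {"tx": 0, "ty": 0, "tz": 0, "wx": 0, "wy": 0, "wz": 0, "jaw": 1}
    - {"tx": 0, "ty": 0, "tz": 0, "wx": 0, "wy": 0, "wz": 0, "jaw": 1}

```text
t: 8.8
tool_pos: [0.4531, 0.1869, 0.1427]
tool_rot: [3.141, -0.004, 0.003]
contact_force: [0.5, -0.9, 0.2]
opening: 0.0165
```

Call:
send_rows:
  series:
    - {"tx": 0, "ty": 0, "tz": -1.2, "wx": 0, "wy": 0, "wz": 0, "jaw": 1}
    - {"tx": 0, "ty": 0, "tz": -1.2, "wx": 0, "wy": 0, "wz": 0, "jaw": 1}
    - {"tx": 0, "ty": 0, "tz": -1.2, "wx": 0, "wy": 0, "wz": 0, "jaw": 1}
    - {"tx": 0, "ty": 0, "tz": -1.2, "wx": 0, "wy": 0, "wz": 0, "jaw": 1}
    - {"tx": 0, "ty": 0, "tz": 0, "wx": 0, "wy": 0, "wz": 0, "jaw": 1}

```text
t: 9.43
tool_pos: [0.4542, 0.1872, 0.1965]
tool_rot: [-3.141, 0.004, -0.009]
contact_force: [-0.4, -0.2, -1.0]
opening: 0.0166
```

Run:
```python
from h import *
nav((.4525,.187,.142))
```

```text
t 9.43 pos [0.4542 0.1872 0.1965] x [ 1.    -0.002  0.006] y [-0.002 -1.    -0.001] z [ 0.006  0.001 -1.   ] F [-0.4 -0.2 -1. ] open 0.0166 q [ 0.24 -0.25  1.97 -0.    1.41  1.81]
delta cm [-0.2   0.03  5.45] turn [-0.001 -0.006 -0.002]
```

Call:
send_rows:
  series:
    - {"tx": -0.1, "ty": 0, "tz": 0, "wx": 0, "wy": -0.005, "wz": 0, "jaw": 1}
    - {"tx": 0, "ty": 0, "tz": 1.2, "wx": 0, "wy": 0, "wz": 0, "jaw": 1}
    - {"tx": 0, "ty": 0, "tz": 1.2, "wx": 0, "wy": 0, "wz": 0, "jaw": 1}
    - {"tx": 0, "ty": 0, "tz": 1.2, "wx": 0, "wy": 0, "wz": 0, "jaw": 1}
    - {"tx": 0, "ty": 0, "tz": 1.0, "wx": 0, "wy": 0, "wz": 0, "jaw": 1}

```text
t: 10.05
tool_pos: [0.4517, 0.1869, 0.1453]
tool_rot: [3.142, -0.004, -0.005]
contact_force: [-1.0, -0.2, -0.9]
opening: 0.0167
```

Call:
send_rows:
  series:
    - {"tx": 0, "ty": 0, "tz": 0, "wx": 0, "wy": 0, "wz": 0, "jaw": 1}
    - {"tx": 0, "ty": 0, "tz": 0, "wx": 0, "wy": 0, "wz": 0, "jaw": 1}

```text
t: 10.3
tool_pos: [0.4509, 0.1867, 0.1437]
tool_rot: [3.141, -0.004, -0.009]
contact_force: [1.0, -0.3, -0.7]
opening: 0.0168
```

Run:
```python
from h import *
nav((.4525,.187,.142))
```

```text
t 10.3 pos [0.4509 0.1867 0.1437] x [ 1.    -0.003 -0.006] y [-0.003 -1.     0.001] z [-0.006 -0.001 -1.   ] F [ 1.  -0.3 -0.7] open 0.0168 q [ 0.24 -0.2   2.02  0.    1.33  1.81]
delta cm [ 0.16 -0.03  0.16] turn [ 0.001  0.006 -0.003]
```

Green done. Lift and go to yellow.

Call:
send_rows:
  series:
    - {"tx": 0.2, "ty": 0, "tz": -1.2, "wx": 0, "wy": 0.006, "wz": -0.003, "jaw": 1}
    - {"tx": 0, "ty": 0, "tz": -1.8, "wx": 0, "wy": 0, "wz": 0, "jaw": 1}
    - {"tx": 0, "ty": 0, "tz": -1.8, "wx": 0, "wy": 0, "wz": 0, "jaw": 1}
    - {"tx": 0, "ty": 0, "tz": -2, "wx": 0, "wy": 0, "wz": 0, "jaw": 1}
    - {"tx": 0, "ty": 0, "tz": -2, "wx": 0, "wy": 0, "wz": 0, "jaw": 1}

```text
t: 10.92
tool_pos: [0.454, 0.187, 0.2403]
tool_rot: [-3.141, -0.001, -0.009]
contact_force: [0.6, 0.9, -1.3]
opening: 0.0165
```

Call:
send_rows:
  series:
    - {"tx": 0, "ty": 0, "tz": -2, "wx": 0, "wy": 0, "wz": 0, "jaw": 1}
    - {"tx": 0, "ty": 0, "tz": -1, "wx": 0, "wy": 0, "wz": 0, "jaw": 1}
    - {"tx": 0, "ty": 0, "tz": 0, "wx": 0, "wy": 0, "wz": 0, "jaw": 1}

```text
t: 11.3
tool_pos: [0.4554, 0.1874, 0.278]
tool_rot: [-3.139, -0.001, -0.023]
contact_force: [-1.2, -0.3, -0.9]
opening: 0.0166
```

Run:
```python
from h import *
nav((.481,.331,.262))
crop("scene",(300,150,450,320),"s9.png",4)
crop("top",(150,180,300,280),"t9.png",5)
```

```text
t 11.3 pos [0.4554 0.1874 0.278 ] x [1.    0.001 0.015] y [ 0.001 -1.    -0.003] z [ 0.015  0.003 -1.   ] F [-1.2 -0.3 -0.9] open 0.0166 q [ 0.24 -0.3   1.88 -0.    1.55  1.81]
delta cm [  2.55 -14.35   1.68] turn [-0.003 -0.015  0.001]
```

View pics/s9.png

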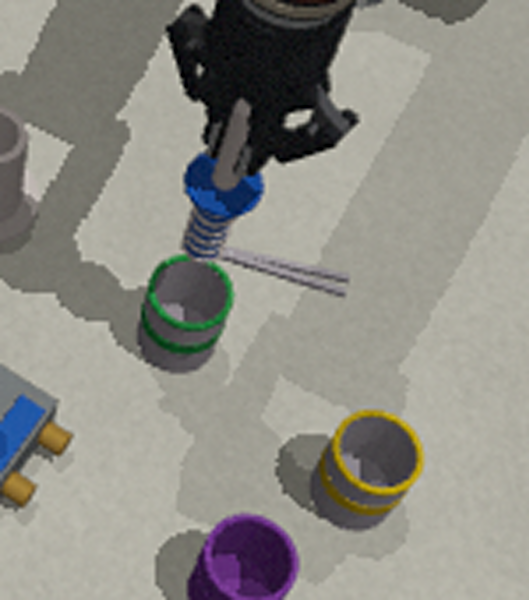

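View pics/t9.png

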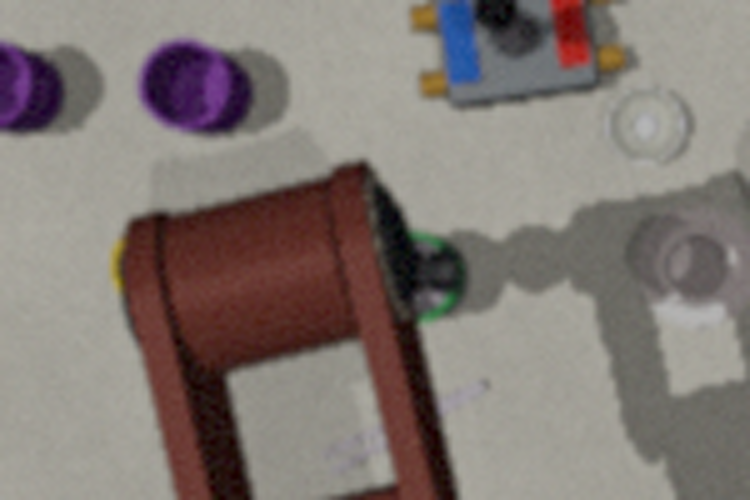

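The yellow beaker has moved: its rim is now at scene crop (378,451), i.e. px (407,278), where it was (391.5,275). Locating it again.

Run:
```python
from h import *
f=600/170
u=(300+378.5/f-.5,150+451.5/f-.5);g=(300+189.5/f-.5,150+293.5/f-.5)
b=np.array([-.001,-.0025,0])
y=ray("scene",u,.08)+b;print(u,"yellow",y,"green",ray("scene",g,.08)+b)
nav((y[0],y[1],.275))
```

```text
(406.7416666666667, 277.425) yellow [0.45858653 0.36607284 0.08      ] green [0.45117346 0.18624052 0.08      ]
t 11.4 pos [0.4548 0.1873 0.2764] x [1.    0.001 0.012] y [ 0.001 -1.    -0.002] z [ 0.012  0.002 -1.   ] F [-0.  -0.4 -1.9] open 0.0165 q [ 0.24 -0.3   1.88 -0.    1.55  1.81]
delta cm [  0.39 -17.88   0.18] turn [-0.002 -0.012  0.001]
```

Call:
send_rows:
  series:
    - {"tx": 0.2, "ty": -4, "tz": 0, "wx": -0.002, "wy": -0.012, "wz": 0, "jaw": 1}
    - {"tx": 0.2, "ty": -4, "tz": 0, "wx": 0, "wy": 0, "wz": 0, "jaw": 1}
    - {"tx": 0, "ty": -4, "tz": 0, "wx": 0, "wy": 0, "wz": 0, "jaw": 1}
    - {"tx": 0, "ty": -3.5, "tz": 0, "wx": 0, "wy": 0, "wz": 0, "jaw": 1}
    - {"tx": 0, "ty": 0, "tz": 0, "wx": 0, "wy": 0, "wz": 0, "jaw": 1}

```text
t: 12.02
tool_pos: [0.4569, 0.345, 0.2693]
tool_rot: [3.136, -0.002, -0.015]
contact_force: [-0.8, 0.2, -0.5]
opening: 0.0163
```

Run:
```python
from h import *
nav((.4586,.366,.275))
```

```text
t 12.03 pos [0.4569 0.345  0.2693] x [ 1.    -0.002 -0.009] y [-0.002 -1.     0.005] z [-0.009 -0.005 -1.   ] F [-0.8  0.2 -0.5] open 0.0163 q [ 0.52 -0.08  1.7  -0.    1.53  2.09]
delta cm [ 0.16 -2.1  -0.58] turn [ 0.005  0.009 -0.002]
```

Call:
send_rows:
  series:
    - {"tx": 0.1, "ty": -1.3, "tz": 0, "wx": 0.005, "wy": 0.009, "wz": -0.002, "jaw": 1}
    - {"tx": 0, "ty": -0.6, "tz": 0, "wx": 0, "wy": 0, "wz": 0, "jaw": 1}
    - {"tx": 0, "ty": 0, "tz": 0, "wx": 0, "wy": 0, "wz": 0, "jaw": 1}

```text
t: 12.4
tool_pos: [0.4577, 0.3633, 0.2674]
tool_rot: [3.139, -0.002, -0.003]
contact_force: [-0.2, -0.1, -0.5]
opening: 0.0163
```

Run:
```python
from h import *
nav((.4586,.366,.215))
crop("scene",(340,170,460,320),"s10.png",4)
```

```text
t 12.4 pos [0.4577 0.3633 0.2674] x [ 1.    -0.001 -0.002] y [-0.001 -1.     0.002] z [-0.002 -0.002 -1.   ] F [-0.2 -0.1 -0.5] open 0.0163 q [ 0.54 -0.06  1.68 -0.    1.52  2.12]
delta cm [ 0.1  -0.29  5.24] turn [ 0.002  0.002 -0.001]
```

View pics/s10.png

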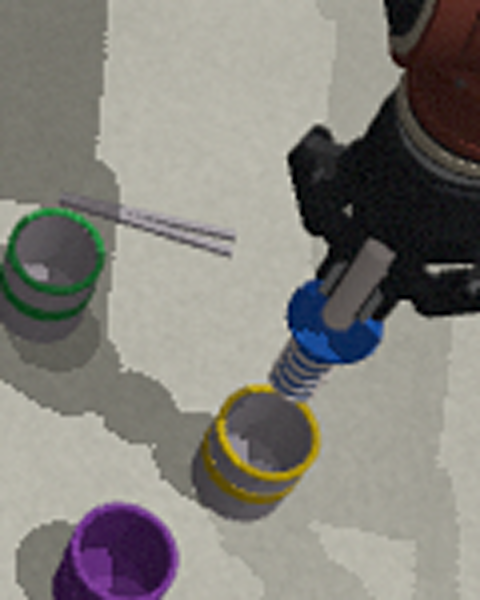

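Yellow rim centre at crop (268,432) matches the estimate. Descending.

Call:
send_rows:
  series:
    - {"tx": 0.1, "ty": -0.3, "tz": 1, "wx": 0.002, "wy": 0.002, "wz": 0, "jaw": 1}
    - {"tx": 0, "ty": 0, "tz": 1.3, "wx": 0, "wy": 0, "wz": 0, "jaw": 1}
    - {"tx": 0, "ty": 0, "tz": 1.3, "wx": 0, "wy": 0, "wz": 0, "jaw": 1}
    - {"tx": 0, "ty": 0, "tz": 0.8, "wx": 0, "wy": 0, "wz": 0, "jaw": 1}
    - {"tx": 0, "ty": 0, "tz": 0, "wx": 0, "wy": 0, "wz": 0, "jaw": 1}

```text
t: 13.08
tool_pos: [0.4585, 0.3648, 0.2191]
tool_rot: [3.14, -0.005, -0.003]
contact_force: [-0.2, -0.7, -1.5]
opening: 0.0164
```

Run:
```python
from h import *
nav((.4586,.366,.142))
crop("scene",(340,170,460,320),"s11.png",4)
```

```text
t 13.07 pos [0.4585 0.3648 0.2191] x [ 1.    -0.003 -0.002] y [-0.003 -1.     0.002] z [-0.002 -0.002 -1.   ] F [-0.2 -0.7 -1.5] open 0.0164 q [ 0.55 -0.02  1.73 -0.    1.44  2.12]
delta cm [ 0.03 -0.13  7.71] turn [ 0.002  0.002 -0.003]
```

View pics/s11.png

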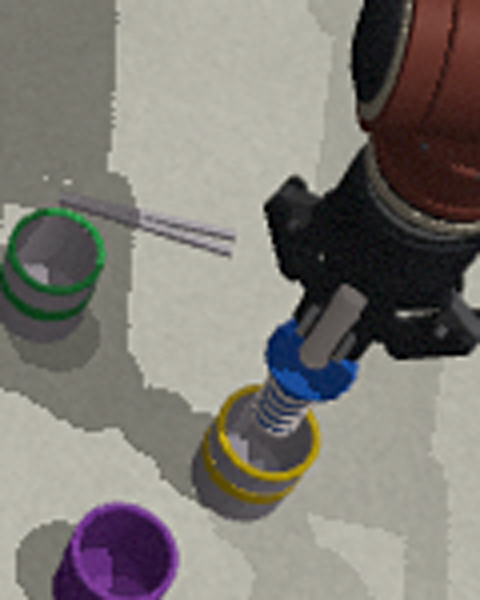

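Call:
send_rows:
  series:
    - {"tx": 0, "ty": 0, "tz": 1.4, "wx": 0.002, "wy": 0.002, "wz": 0, "jaw": 1}
    - {"tx": 0, "ty": 0, "tz": 1.4, "wx": 0, "wy": 0, "wz": 0, "jaw": 1}
    - {"tx": 0, "ty": 0, "tz": 1.4, "wx": 0, "wy": 0, "wz": 0, "jaw": 1}
    - {"tx": 0, "ty": 0, "tz": 1.4, "wx": 0, "wy": 0, "wz": 0, "jaw": 1}
    - {"tx": 0, "ty": 0, "tz": 1.3, "wx": 0, "wy": 0, "wz": 0, "jaw": 1}

```text
t: 13.75
tool_pos: [0.4594, 0.3654, 0.1475]
tool_rot: [-3.139, 0.004, -0.006]
contact_force: [0.1, 0.1, -1.4]
opening: 0.0166
```

Call:
send_rows:
  series:
    - {"tx": 0, "ty": 0, "tz": 0, "wx": 0, "wy": 0, "wz": 0, "jaw": 1}
    - {"tx": 0, "ty": 0, "tz": 0, "wx": 0, "wy": 0, "wz": 0, "jaw": 1}

```text
t: 14.0
tool_pos: [0.4587, 0.365, 0.1457]
tool_rot: [-3.141, 0.004, -0.002]
contact_force: [-0.1, -0.1, -0.2]
opening: 0.0165
```

Run:
```python
from h import *
nav((.4586,.366,.142))
crop("scene",(340,170,460,320),"s12.png",4)
```

```text
t 14.0 pos [0.4587 0.365  0.1457] x [ 1.    -0.003  0.001] y [-0.003 -1.    -0.001] z [ 0.001  0.001 -1.   ] F [-0.1 -0.1 -0.2] open 0.0165 q [0.55 0.04 1.79 0.   1.31 2.12]
delta cm [-0.01 -0.1   0.37] turn [-0.001 -0.001 -0.003]
```

View pics/s12.png

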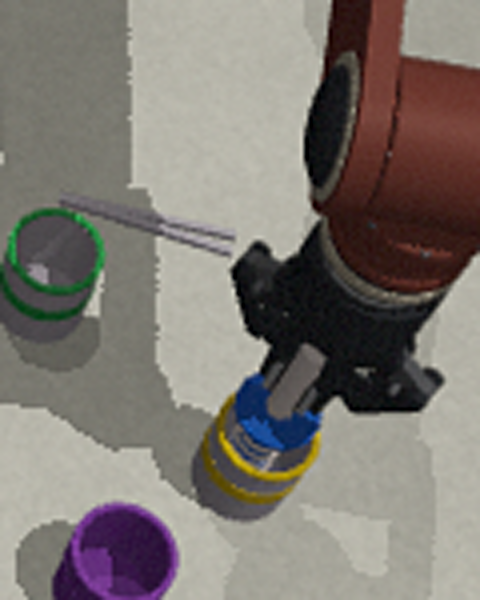

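Call:
send_rows:
  series:
    - {"tx": 0, "ty": 0, "tz": 0.4, "wx": 0, "wy": 0, "wz": 0, "jaw": 1}
    - {"tx": 0, "ty": 0, "tz": 0, "wx": 0, "wy": 0, "wz": 0, "jaw": 1}
    - {"tx": 0, "ty": 0, "tz": 0, "wx": 0, "wy": 0, "wz": 0, "jaw": 1}

```text
t: 14.42
tool_pos: [0.4594, 0.3655, 0.1429]
tool_rot: [-3.139, 0.004, -0.005]
contact_force: [0.1, 1.1, -0.4]
opening: 0.0167
```

Call:
send_rows:
  series:
    - {"tx": 0, "ty": 0, "tz": -1.2, "wx": 0, "wy": 0, "wz": 0, "jaw": 1}
    - {"tx": 0, "ty": 0, "tz": -1.2, "wx": 0, "wy": 0, "wz": 0, "jaw": 1}
    - {"tx": 0, "ty": 0, "tz": -1.2, "wx": 0, "wy": 0, "wz": 0, "jaw": 1}
    - {"tx": 0, "ty": 0, "tz": -1.2, "wx": 0, "wy": 0, "wz": 0, "jaw": 1}
    - {"tx": 0, "ty": 0, "tz": 0, "wx": 0, "wy": 0, "wz": 0, "jaw": 1}

```text
t: 15.05
tool_pos: [0.4602, 0.3659, 0.1967]
tool_rot: [-3.137, 0.004, -0.011]
contact_force: [-0.1, 0.1, -1.0]
opening: 0.0166
```

Call:
send_rows:
  series:
    - {"tx": 0, "ty": 0, "tz": 0, "wx": 0, "wy": 0, "wz": 0, "jaw": 1}
    - {"tx": 0, "ty": 0, "tz": 1.2, "wx": 0, "wy": 0, "wz": 0, "jaw": 1}
    - {"tx": 0, "ty": 0, "tz": 1.2, "wx": 0, "wy": 0, "wz": 0, "jaw": 1}
    - {"tx": 0, "ty": 0, "tz": 1.2, "wx": 0, "wy": 0, "wz": 0, "jaw": 1}
    - {"tx": 0, "ty": 0, "tz": 1.0, "wx": 0, "wy": 0, "wz": 0, "jaw": 1}

```text
t: 15.68
tool_pos: [0.4593, 0.3654, 0.1454]
tool_rot: [-3.139, 0.004, -0.006]
contact_force: [0.0, 0.3, -0.7]
opening: 0.0165
```

Call:
send_rows:
  series:
    - {"tx": 0, "ty": 0, "tz": 0, "wx": 0, "wy": 0, "wz": 0, "jaw": 1}
    - {"tx": 0, "ty": 0, "tz": 0, "wx": 0, "wy": 0, "wz": 0, "jaw": 1}

```text
t: 15.92
tool_pos: [0.4586, 0.3649, 0.1435]
tool_rot: [-3.141, 0.004, -0.002]
contact_force: [-0.1, -0.1, 0.2]
opening: 0.0161
```

Run:
```python
from h import *
nav((.4586,.366,.142))
```

```text
t 15.93 pos [0.4586 0.3649 0.1435] x [ 1.    -0.003  0.001] y [-0.003 -1.    -0.001] z [ 0.001  0.001 -1.   ] F [-0.1 -0.1  0.2] open 0.0161 q [0.55 0.04 1.79 0.   1.3  2.12]
delta cm [ 0.   -0.11  0.15] turn [-0.001 -0.001 -0.003]
```

Yellow done. Lift and return the brush.

Call:
send_rows:
  series:
    - {"tx": 0, "ty": 0, "tz": -1.2, "wx": 0, "wy": 0, "wz": 0, "jaw": 1}
    - {"tx": 0, "ty": 0, "tz": -1.8, "wx": 0, "wy": 0, "wz": 0, "jaw": 1}
    - {"tx": 0, "ty": 0, "tz": -1.8, "wx": 0, "wy": 0, "wz": 0, "jaw": 1}
    - {"tx": 0, "ty": 0, "tz": -2, "wx": 0, "wy": 0, "wz": 0, "jaw": 1}
    - {"tx": 0, "ty": 0, "tz": -2, "wx": 0, "wy": 0, "wz": 0, "jaw": 1}

```text
t: 16.55
tool_pos: [0.4591, 0.3653, 0.2398]
tool_rot: [-3.139, 0.004, -0.007]
contact_force: [0.6, -0.8, -0.7]
opening: 0.0164
```

Call:
send_rows:
  series:
    - {"tx": 0, "ty": 0, "tz": -2, "wx": 0, "wy": 0, "wz": 0, "jaw": 1}
    - {"tx": 0, "ty": 0, "tz": -2, "wx": 0, "wy": 0, "wz": 0, "jaw": 1}
    - {"tx": 0, "ty": 0, "tz": -1, "wx": 0, "wy": 0, "wz": 0, "jaw": 1}
    - {"tx": 0, "ty": 0, "tz": 0, "wx": 0, "wy": 0, "wz": 0, "jaw": 1}

```text
t: 17.05
tool_pos: [0.4597, 0.3656, 0.297]
tool_rot: [-3.136, 0.004, -0.014]
contact_force: [1.2, -0.2, -1.3]
opening: 0.0166
```

Run:
```python
from h import *
nav((.459,-.012,.29))
```

```text
t 17.05 pos [0.4597 0.3656 0.297 ] x [ 1.    -0.003  0.009] y [-0.003 -1.    -0.006] z [ 0.009  0.006 -1.   ] F [ 1.2 -0.2 -1.3] open 0.0166 q [ 0.55 -0.07  1.64  0.    1.56  2.12]
delta cm [2.000e-02 3.777e+01 4.800e-01] turn [-0.006 -0.009 -0.003]
```

Call:
send_rows:
  series:
    - {"tx": 0, "ty": 4, "tz": 0, "wx": -0.006, "wy": -0.009, "wz": 0, "jaw": 1}
    - {"tx": 0, "ty": 4, "tz": 0, "wx": 0, "wy": 0, "wz": 0, "jaw": 1}
    - {"tx": 0, "ty": 4, "tz": 0, "wx": 0, "wy": 0, "wz": 0, "jaw": 1}
    - {"tx": 0, "ty": 4, "tz": 0, "wx": 0, "wy": 0, "wz": 0, "jaw": 1}
    - {"tx": 0, "ty": 4, "tz": 0, "wx": 0, "wy": 0, "wz": 0, "jaw": 1}

```text
t: 17.68
tool_pos: [0.457, 0.1616, 0.2907]
tool_rot: [3.138, 0.004, -0.015]
contact_force: [1.0, -0.8, -0.7]
opening: 0.0165
```

Call:
send_rows:
  series:
    - {"tx": 0, "ty": 4, "tz": 0, "wx": 0, "wy": 0, "wz": 0, "jaw": 1}
    - {"tx": 0, "ty": 4, "tz": 0, "wx": 0, "wy": 0, "wz": 0, "jaw": 1}
    - {"tx": 0, "ty": 4, "tz": 0, "wx": 0, "wy": 0, "wz": 0, "jaw": 1}
    - {"tx": 0, "ty": 2, "tz": 0, "wx": 0, "wy": 0, "wz": 0, "jaw": 1}
    - {"tx": 0, "ty": 0, "tz": 0, "wx": 0, "wy": 0, "wz": 0, "jaw": 1}

```text
t: 18.3
tool_pos: [0.4544, 0.0151, 0.2851]
tool_rot: [3.138, -0.002, -0.031]
contact_force: [0.2, -1.1, -0.5]
opening: 0.0169
```

Run:
```python
from h import *
nav((.459,-.012,.26))
```

```text
t 18.3 pos [0.4544 0.0151 0.2851] x [ 1.    -0.001 -0.02 ] y [-0.001 -1.     0.004] z [-0.02  -0.004 -1.   ] F [ 0.2 -1.1 -0.5] open 0.0169 q [-0.13 -0.38  1.93 -0.01  1.61  1.44]
delta cm [0.52 2.7  2.51] turn [ 0.004  0.02  -0.001]
```

Call:
send_rows:
  series:
    - {"tx": 0.4, "ty": 1.6, "tz": 0, "wx": 0.004, "wy": 0.02, "wz": 0, "jaw": 1}
    - {"tx": 0, "ty": 1, "tz": 0, "wx": 0, "wy": 0, "wz": 0, "jaw": 1}
    - {"tx": 0, "ty": 0, "tz": 0, "wx": 0, "wy": 0, "wz": 0, "jaw": 1}

```text
t: 18.68
tool_pos: [0.4577, -0.0096, 0.2831]
tool_rot: [-3.139, -0.001, 0.005]
contact_force: [0.4, 0.7, -1.2]
opening: 0.0166
```

Run:
```python
from h import *
nav((.459,-.012,.26))
```

```text
t 18.68 pos [ 0.4577 -0.0096  0.2831] x [ 1.     0.    -0.003] y [ 0.    -1.    -0.003] z [-0.003  0.003 -1.   ] F [ 0.4  0.7 -1.2] open 0.0166 q [-0.18 -0.38  1.93  0.    1.6   1.39]
delta cm [0.14 0.25 2.31] turn [-0.003  0.003  0.   ]
```

Call:
send_rows:
  series:
    - {"tx": 0.1, "ty": 0.2, "tz": 1, "wx": -0.003, "wy": 0.003, "wz": 0, "jaw": 1}
    - {"tx": 0, "ty": 0, "tz": 1, "wx": 0, "wy": 0, "wz": 0, "jaw": 1}
    - {"tx": 0, "ty": 0, "tz": 0.5, "wx": 0, "wy": 0, "wz": 0, "jaw": 1}
    - {"tx": 0, "ty": 0, "tz": 0, "wx": 0, "wy": 0, "wz": 0, "jaw": 1}

```text
t: 19.18
tool_pos: [0.4582, -0.0099, 0.2551]
tool_rot: [-3.141, -0.004, 0.003]
contact_force: [-0.4, -0.5, -0.4]
opening: 0.0165
```

Run:
```python
from h import *
nav((.4594,-.0117,.1427))
crop("scene",(230,90,370,240),"s13.png",4)
```

```text
t 19.18 pos [ 0.4582 -0.0099  0.2551] x [ 1.     0.003 -0.002] y [ 0.003 -1.    -0.001] z [-0.002  0.001 -1.   ] F [-0.4 -0.5 -0.4] open 0.0165 q [-0.18 -0.37  1.97  0.    1.55  1.38]
delta cm [ 0.15  0.18 11.24] turn [-0.001  0.002  0.003]
```

View pics/s13.png

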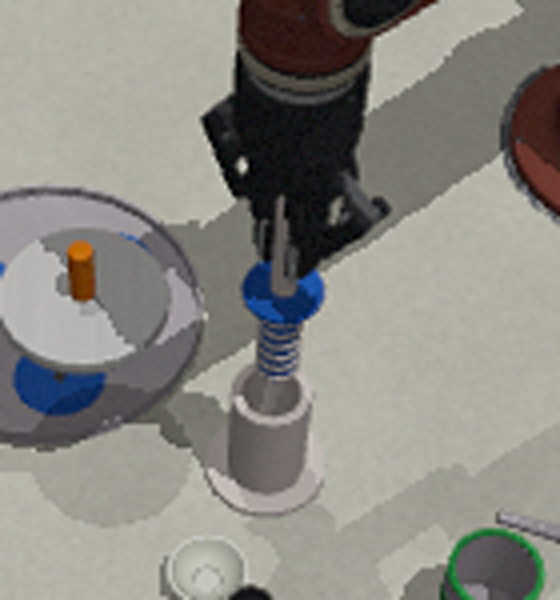

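Tip (279,373) is above the mouth (271,393). Nudge onto the recorded hang point and lower.

Call:
send_rows:
  series:
    - {"tx": 0.2, "ty": 0.2, "tz": 0.5, "wx": 0, "wy": 0.002, "wz": 0.003, "jaw": 1}
    - {"tx": 0, "ty": 0, "tz": 0.5, "wx": 0, "wy": 0, "wz": 0, "jaw": 1}
    - {"tx": 0, "ty": 0, "tz": 0, "wx": 0, "wy": 0, "wz": 0, "jaw": 1}

```text
t: 19.6
tool_pos: [0.4608, -0.0122, 0.2453]
tool_rot: [-3.141, 0.001, -0.002]
contact_force: [0.4, 0.3, -0.9]
opening: 0.0164
```

Run:
```python
from h import *
nav((.4594,-.0117,.1427))
crop("scene",(230,90,370,240),"s14.png",4)
```

```text
t 19.6 pos [ 0.4608 -0.0122  0.2453] x [ 1.    -0.001  0.001] y [-0.001 -1.    -0.   ] z [ 0.001  0.    -1.   ] F [ 0.4  0.3 -0.9] open 0.0164 q [-0.19 -0.36  1.98  0.    1.52  1.38]
delta cm [-0.15 -0.05 10.26] turn [-0.    -0.001 -0.001]
```

View pics/s14.png

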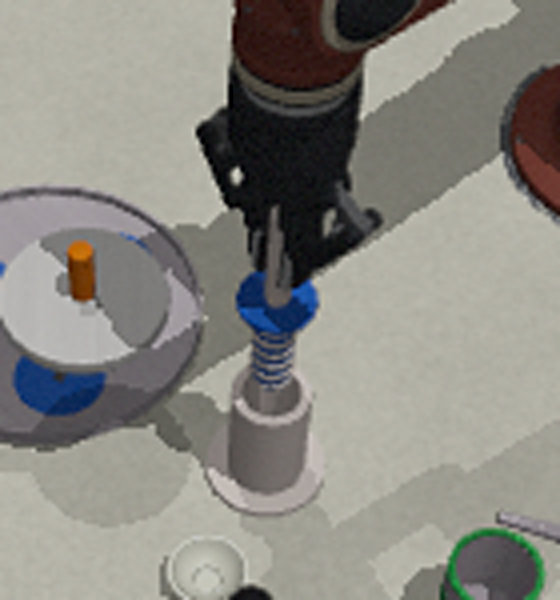

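Call:
send_rows:
  series:
    - {"tx": -0.15, "ty": -0.05, "tz": 0.6, "wx": 0, "wy": 0, "wz": 0, "jaw": 1}
    - {"tx": 0, "ty": 0, "tz": 0.8, "wx": 0, "wy": 0, "wz": 0, "jaw": 1}
    - {"tx": 0, "ty": 0, "tz": 0.8, "wx": 0, "wy": 0, "wz": 0, "jaw": 1}
    - {"tx": 0, "ty": 0, "tz": 0.8, "wx": 0, "wy": 0, "wz": 0, "jaw": 1}
    - {"tx": 0, "ty": 0, "tz": 0, "wx": 0, "wy": 0, "wz": 0, "jaw": 1}

```text
t: 20.27
tool_pos: [0.459, -0.0116, 0.2131]
tool_rot: [-3.141, 0.001, -0.002]
contact_force: [-0.3, 0.2, -1.0]
opening: 0.0164
```

Run:
```python
from h import *
nav((.4594,-.0117,.1427))
```

```text
t 20.27 pos [ 0.459  -0.0116  0.2131] x [ 1.    -0.001  0.001] y [-0.001 -1.    -0.   ] z [ 0.001  0.    -1.   ] F [-0.3  0.2 -1. ] open 0.0164 q [-0.19 -0.34  2.02  0.    1.47  1.38]
delta cm [0.03 0.01 7.04] turn [-0.    -0.001 -0.001]
```

Call:
send_rows:
  series:
    - {"tx": 0, "ty": 0, "tz": 1, "wx": 0, "wy": 0, "wz": 0, "jaw": 1}
    - {"tx": 0, "ty": 0, "tz": 1.2, "wx": 0, "wy": 0, "wz": 0, "jaw": 1}
    - {"tx": 0, "ty": 0, "tz": 1.2, "wx": 0, "wy": 0, "wz": 0, "jaw": 1}
    - {"tx": 0, "ty": 0, "tz": 1, "wx": 0, "wy": 0, "wz": 0, "jaw": 1}
    - {"tx": 0, "ty": 0, "tz": 0, "wx": 0, "wy": 0, "wz": 0, "jaw": 1}

```text
t: 20.9
tool_pos: [0.4588, -0.0115, 0.1654]
tool_rot: [-3.141, 0.001, -0.0]
contact_force: [-0.6, -0.9, -0.3]
opening: 0.0169
```

Run:
```python
from h import *
nav((.4594,-.0117,.1427))
```

```text
t 20.9 pos [ 0.4588 -0.0115  0.1654] x [ 1.    -0.001  0.   ] y [-0.001 -1.    -0.001] z [ 0.     0.001 -1.   ] F [-0.6 -0.9 -0.3] open 0.0169 q [-0.19 -0.3   2.07  0.    1.38  1.38]
delta cm [0.06 0.02 2.27] turn [-0.001 -0.    -0.001]
```

Call:
send_rows:
  series:
    - {"tx": 0, "ty": 0, "tz": 0.9, "wx": 0, "wy": 0, "wz": 0, "jaw": 1}
    - {"tx": 0, "ty": 0, "tz": 0.9, "wx": 0, "wy": 0, "wz": 0, "jaw": 1}
    - {"tx": 0, "ty": 0, "tz": 0.3, "wx": 0, "wy": 0, "wz": 0, "jaw": 1}
    - {"tx": 0, "ty": 0, "tz": 0, "wx": 0, "wy": 0, "wz": 0, "jaw": 1}

```text
t: 21.4
tool_pos: [0.4592, -0.0116, 0.1436]
tool_rot: [-3.141, 0.001, -0.002]
contact_force: [-0.7, -1.0, 0.1]
opening: 0.0166
```

Run:
```python
from h import *
nav((.4594,-.0117,.1427))
```

```text
t 21.4 pos [ 0.4592 -0.0116  0.1436] x [ 1.    -0.001  0.001] y [-0.001 -1.    -0.   ] z [ 0.001  0.    -1.   ] F [-0.7 -1.   0.1] open 0.0166 q [-0.19 -0.28  2.09  0.    1.33  1.38]
delta cm [0.02 0.01 0.09] turn [-0.    -0.001 -0.001]
```

Open to release, then rise.

Call:
send_rows:
  series:
    - {"tx": 0, "ty": 0, "tz": 0, "wx": 0, "wy": 0, "wz": 0, "jaw": 0.4}
    - {"tx": 0, "ty": 0, "tz": 0, "wx": 0, "wy": 0, "wz": 0, "jaw": 0.4}
    - {"tx": 0, "ty": 0, "tz": 0, "wx": 0, "wy": 0, "wz": 0, "jaw": 0.4}
    - {"tx": 0, "ty": 0, "tz": 0, "wx": 0, "wy": 0, "wz": 0, "jaw": 0.4}

```text
t: 21.9
tool_pos: [0.4603, -0.0118, 0.1451]
tool_rot: [3.141, -0.001, 0.007]
contact_force: [-0.4, -0.6, 0.4]
opening: 0.051
```

Call:
send_rows:
  series:
    - {"tx": 0, "ty": 0, "tz": -1.5, "wx": 0, "wy": 0, "wz": 0, "jaw": 0.4}
    - {"tx": 0, "ty": 0, "tz": -2, "wx": 0, "wy": 0, "wz": 0, "jaw": 0.4}
    - {"tx": 0, "ty": 0, "tz": -3, "wx": 0, "wy": 0, "wz": 0, "jaw": 0.2}
    - {"tx": 0, "ty": 0, "tz": -3, "wx": 0, "wy": 0, "wz": 0, "jaw": 0}
    - {"tx": 0, "ty": 0, "tz": 0, "wx": 0, "wy": 0, "wz": 0, "jaw": 0}

```text
t: 22.52
tool_pos: [0.4605, -0.0119, 0.2475]
tool_rot: [3.141, -0.001, 0.012]
contact_force: [0.3, -0.7, -0.4]
opening: 0.0853
```

Run:
```python
from h import *
nav((.452,.187,.2))
crop("scene",(230,90,370,240),"s15.png",4)
s=ctrl.get_image("scene");cv2.imwrite("pics/s15f.png",s[:,:,::-1])
```

```text
t 22.52 pos [ 0.4605 -0.0119  0.2475] x [ 1.    -0.001  0.008] y [-0.001 -1.     0.001] z [ 0.008 -0.001 -1.   ] F [ 0.3 -0.7 -0.4] open 0.0853 q [-0.19 -0.37  1.98  0.    1.52  1.38]
delta cm [ -0.9  -19.89   4.72] turn [ 0.001 -0.008 -0.001]
```

View pics/s15.png

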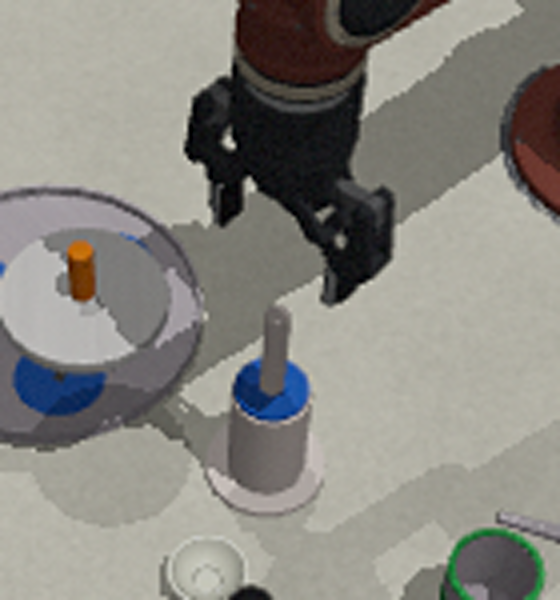

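View pics/s15f.png

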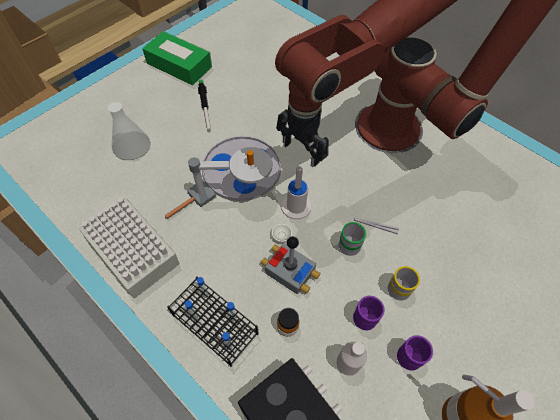

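The brush hangs in its stand (handle crop 275,350). Yellow now sits around full-image (405,281), green is unchanged, and there is still no red. Going to green with open jaws.

Call:
send_rows:
  series:
    - {"tx": -0.2, "ty": -4.2, "tz": 0, "wx": 0, "wy": -0.008, "wz": 0, "jaw": 0}
    - {"tx": -0.2, "ty": -4.2, "tz": 0, "wx": 0, "wy": 0, "wz": 0, "jaw": 0}
    - {"tx": -0.1, "ty": -4.2, "tz": 0, "wx": 0, "wy": 0, "wz": 0, "jaw": 0}
    - {"tx": -0.1, "ty": -4, "tz": 0, "wx": 0, "wy": 0, "wz": 0, "jaw": 0}
    - {"tx": 0, "ty": 0, "tz": 0, "wx": 0, "wy": 0, "wz": 0, "jaw": 0}

```text
t: 23.25
tool_pos: [0.4491, 0.1581, 0.2353]
tool_rot: [3.14, -0.006, -0.031]
contact_force: [-0.2, -0.8, 0.5]
opening: 0.0852
```

Run:
```python
from h import *
nav((.452,.187,.15))
```

```text
t 23.25 pos [0.4491 0.1581 0.2353] x [ 1.    -0.004 -0.019] y [-0.004 -1.     0.001] z [-0.019 -0.001 -1.   ] F [-0.2 -0.8  0.5] open 0.0852 q [ 0.18 -0.3   1.95  0.    1.51  1.75]
delta cm [ 0.44 -2.9   8.52] turn [ 0.001  0.019 -0.004]
```

Call:
send_rows:
  series:
    - {"tx": 0.2, "ty": -1.7, "tz": 0, "wx": 0, "wy": 0.019, "wz": -0.004, "jaw": 0}
    - {"tx": 0, "ty": -1, "tz": 0, "wx": 0, "wy": 0, "wz": 0, "jaw": 0}
    - {"tx": 0, "ty": 0, "tz": 2, "wx": 0, "wy": 0, "wz": 0, "jaw": 0}
    - {"tx": 0, "ty": 0, "tz": 2, "wx": 0, "wy": 0, "wz": 0, "jaw": 0}
    - {"tx": 0, "ty": 0, "tz": 0, "wx": 0, "wy": 0, "wz": 0, "jaw": 0}

```text
t: 23.88
tool_pos: [0.4487, 0.1819, 0.187]
tool_rot: [3.136, -0.003, -0.015]
contact_force: [-0.9, -0.7, 0.2]
opening: 0.0856
```

Run:
```python
from h import *
nav((.452,.187,.15))
crop("scene",(290,150,410,300),"s16.png",4)
```

```text
t 23.88 pos [0.4487 0.1819 0.187 ] x [ 1.    -0.002 -0.01 ] y [-0.002 -1.     0.006] z [-0.01  -0.006 -1.   ] F [-0.9 -0.7  0.2] open 0.0856 q [ 0.23 -0.25  1.98 -0.    1.41  1.81]
delta cm [ 0.37 -0.53  3.7 ] turn [ 0.006  0.01  -0.002]
```

View pics/s16.png

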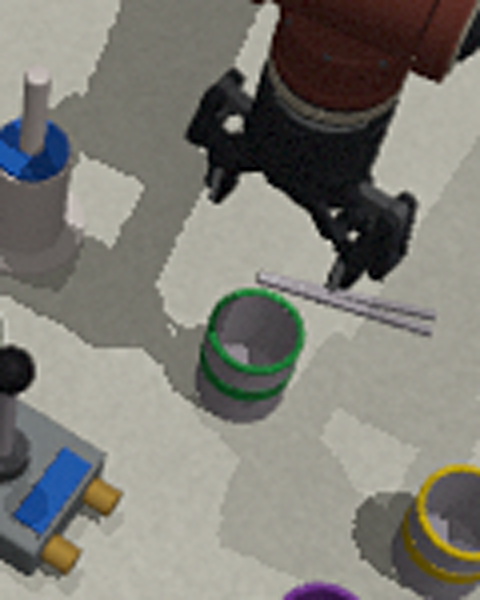

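Call:
send_rows:
  series:
    - {"tx": 0.3, "ty": -0.5, "tz": 1, "wx": 0.006, "wy": 0.01, "wz": -0.002, "jaw": 0}
    - {"tx": 0, "ty": 0, "tz": 1.4, "wx": 0, "wy": 0, "wz": 0, "jaw": 0}
    - {"tx": 0, "ty": 0, "tz": 1.4, "wx": 0, "wy": 0, "wz": 0, "jaw": 0}
    - {"tx": 0, "ty": 0, "tz": 1, "wx": 0, "wy": 0, "wz": 0, "jaw": 0}
    - {"tx": 0, "ty": 0, "tz": 0, "wx": 0, "wy": 0, "wz": 0, "jaw": 0}

```text
t: 24.55
tool_pos: [0.453, 0.1868, 0.1372]
tool_rot: [-3.141, 0.001, -0.006]
contact_force: [-0.1, -0.3, 0.5]
opening: 0.0856
```

Run:
```python
from h import *
nav((.452,.187,.055))
crop("scene",(290,150,410,300),"s17.png",4)
```

```text
t 24.55 pos [0.453  0.1868 0.1372] x [ 1.    -0.001  0.004] y [-0.001 -1.    -0.001] z [ 0.004  0.001 -1.   ] F [-0.1 -0.3  0.5] open 0.0856 q [ 0.24 -0.19  2.02 -0.    1.3   1.81]
delta cm [-0.13 -0.02  8.22] turn [-0.001 -0.004 -0.001]
```

View pics/s17.png

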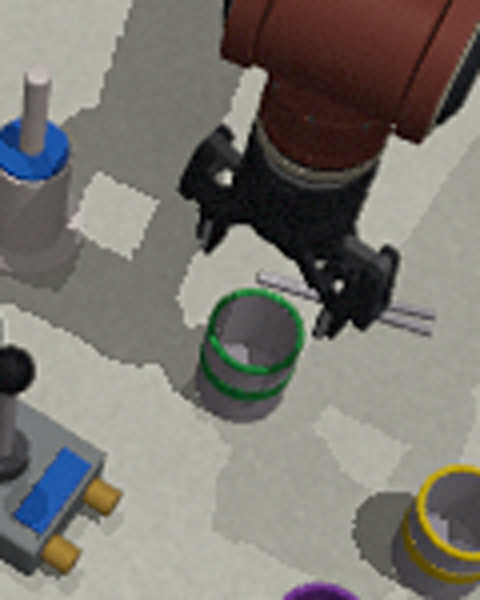

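Call:
send_rows:
  series:
    - {"tx": -0.1, "ty": 0, "tz": 1.2, "wx": 0, "wy": -0.004, "wz": 0, "jaw": 0}
    - {"tx": 0, "ty": 0, "tz": 1.4, "wx": 0, "wy": 0, "wz": 0, "jaw": 0}
    - {"tx": 0, "ty": 0, "tz": 1.4, "wx": 0, "wy": 0, "wz": 0, "jaw": 0}
    - {"tx": 0, "ty": 0, "tz": 0.6, "wx": 0, "wy": 0, "wz": 0, "jaw": 0}
    - {"tx": 0, "ty": 0, "tz": 0, "wx": 0, "wy": 0, "wz": 0, "jaw": 0}

```text
t: 25.22
tool_pos: [0.4525, 0.187, 0.0889]
tool_rot: [-3.14, 0.001, -0.001]
contact_force: [-0.2, 0.2, 0.7]
opening: 0.0855
```

Run:
```python
from h import *
nav((.452,.187,.055))
crop("scene",(290,150,410,300),"s18.png",4)
```

```text
t 25.23 pos [0.4525 0.187  0.0889] x [ 1.    -0.001  0.001] y [-0.001 -1.    -0.001] z [ 0.001  0.001 -1.   ] F [-0.2  0.2  0.7] open 0.0855 q [ 0.24 -0.13  2.06  0.    1.21  1.81]
delta cm [-0.06  0.    3.39] turn [-0.001 -0.001 -0.001]
```

View pics/s18.png

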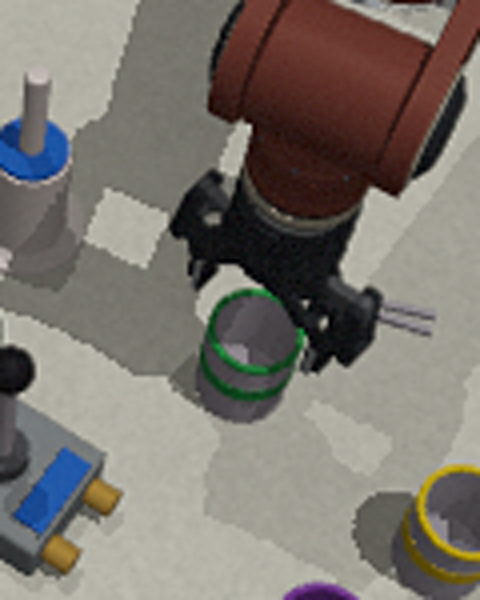

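Jaws straddle the green beaker centrally. Finish the descent and grip.

Call:
send_rows:
  series:
    - {"tx": 0, "ty": 0, "tz": 1.2, "wx": 0, "wy": 0, "wz": 0, "jaw": 0}
    - {"tx": 0, "ty": 0, "tz": 1.2, "wx": 0, "wy": 0, "wz": 0, "jaw": 0}
    - {"tx": 0, "ty": 0, "tz": 0.8, "wx": 0, "wy": 0, "wz": 0, "jaw": 0}
    - {"tx": 0, "ty": 0, "tz": 0, "wx": 0, "wy": 0, "wz": 0, "jaw": 0}

```text
t: 25.78
tool_pos: [0.4531, 0.1872, 0.0555]
tool_rot: [-3.14, 0.001, -0.004]
contact_force: [0.1, 0.3, -0.1]
opening: 0.0854
```

Call:
send_rows:
  series:
    - {"tx": 0, "ty": 0, "tz": 0, "wx": 0, "wy": 0, "wz": 0, "jaw": 1}
    - {"tx": 0, "ty": 0, "tz": 0, "wx": 0, "wy": 0, "wz": 0, "jaw": 1}
    - {"tx": 0, "ty": 0, "tz": 0, "wx": 0, "wy": 0, "wz": 0, "jaw": 1}
    - {"tx": 0, "ty": 0, "tz": 0, "wx": 0, "wy": 0, "wz": 0, "jaw": 1}
    - {"tx": 0, "ty": 0, "tz": 0, "wx": 0, "wy": 0, "wz": 0, "jaw": 1}

```text
t: 26.4
tool_pos: [0.4537, 0.1874, 0.0561]
tool_rot: [-3.14, 0.001, -0.006]
contact_force: [0.7, 0.0, -1.4]
opening: 0.0614
```

Run:
```python
from h import *
nav((.452,.187,.18))
```

```text
t 26.4 pos [0.4537 0.1874 0.0561] x [ 1.    -0.001  0.004] y [-0.001 -1.    -0.002] z [ 0.004  0.002 -1.   ] F [ 0.7  0.  -1.4] open 0.0614 q [ 0.24 -0.08  2.07  0.    1.14  1.81]
delta cm [-1.200e-01  1.000e-02 -1.239e+01] turn [-0.002 -0.004 -0.001]
```

Gripped (61 mm reading, with the same −2 mm offset as on the brush). Lift high to clear the brush and spray knob.

Call:
send_rows:
  series:
    - {"tx": 0, "ty": 0, "tz": -1.5, "wx": 0, "wy": -0.004, "wz": 0, "jaw": 1}
    - {"tx": 0, "ty": 0, "tz": -2, "wx": 0, "wy": 0, "wz": 0, "jaw": 1}
    - {"tx": 0, "ty": 0, "tz": -2.5, "wx": 0, "wy": 0, "wz": 0, "jaw": 1}
    - {"tx": 0, "ty": 0, "tz": -2.5, "wx": 0, "wy": 0, "wz": 0, "jaw": 1}
    - {"tx": 0, "ty": 0, "tz": -2.5, "wx": 0, "wy": 0, "wz": 0, "jaw": 1}

```text
t: 27.02
tool_pos: [0.4508, 0.1863, 0.1684]
tool_rot: [3.141, -0.001, -0.013]
contact_force: [0.5, 0.2, -3.1]
opening: 0.0615
```

Call:
send_rows:
  series:
    - {"tx": 0, "ty": 0, "tz": -2.5, "wx": 0, "wy": -0.004, "wz": 0, "jaw": 1}
    - {"tx": 0, "ty": 0, "tz": -2.5, "wx": 0, "wy": 0, "wz": 0, "jaw": 1}
    - {"tx": 0, "ty": 0, "tz": -2.5, "wx": 0, "wy": 0, "wz": 0, "jaw": 1}
    - {"tx": 0, "ty": 0, "tz": -2.5, "wx": 0, "wy": 0, "wz": 0, "jaw": 1}
    - {"tx": 0, "ty": 0, "tz": 0, "wx": 0, "wy": 0, "wz": 0, "jaw": 1}

```text
t: 27.65
tool_pos: [0.4516, 0.1861, 0.2775]
tool_rot: [-3.141, 0.001, 0.011]
contact_force: [-0.2, 0.1, -3.7]
opening: 0.0621
```

Run:
```python
from h import *
nav((.41,-.227,.30))
crop("scene",(230,90,410,240),"s19.png",4)
```

```text
t 27.65 pos [0.4516 0.1861 0.2775] x [ 1.    -0.001 -0.007] y [-0.001 -1.    -0.001] z [-0.007  0.001 -1.   ] F [-0.2  0.1 -3.7] open 0.0621 q [ 0.24 -0.3   1.87  0.    1.57  1.81]
delta cm [-4.14 41.31 -2.26] turn [-0.001  0.007 -0.001]
```

View pics/s19.png

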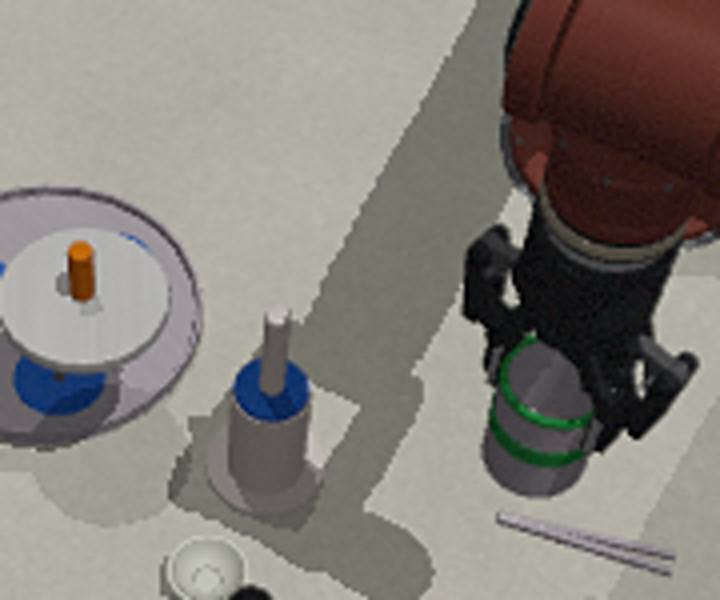

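Held firmly. Move to above P2.

Call:
send_rows:
  series:
    - {"tx": -0.3, "ty": 4, "tz": -1, "wx": 0, "wy": 0.007, "wz": 0, "jaw": 1}
    - {"tx": -0.4, "ty": 4, "tz": -1, "wx": 0, "wy": 0, "wz": 0, "jaw": 1}
    - {"tx": -0.5, "ty": 4, "tz": 0, "wx": 0, "wy": 0, "wz": 0, "jaw": 1}
    - {"tx": -0.5, "ty": 4, "tz": 0, "wx": 0, "wy": 0, "wz": 0, "jaw": 1}
    - {"tx": -0.5, "ty": 4, "tz": 0, "wx": 0, "wy": 0, "wz": 0, "jaw": 1}

```text
t: 28.32
tool_pos: [0.4246, -0.0174, 0.2872]
tool_rot: [-3.141, -0.009, 0.026]
contact_force: [0.7, 0.0, -3.3]
opening: 0.0612
```

Call:
send_rows:
  series:
    - {"tx": -0.5, "ty": 4, "tz": 0, "wx": 0, "wy": 0, "wz": 0, "jaw": 1}
    - {"tx": -0.5, "ty": 4, "tz": 0, "wx": 0, "wy": 0, "wz": 0, "jaw": 1}
    - {"tx": -0.3, "ty": 4, "tz": 0, "wx": 0, "wy": 0, "wz": 0, "jaw": 1}
    - {"tx": 0, "ty": 3.5, "tz": 0, "wx": 0, "wy": 0, "wz": 0, "jaw": 1}
    - {"tx": 0, "ty": 2, "tz": 0, "wx": 0, "wy": 0, "wz": 0, "jaw": 1}

```text
t: 28.95
tool_pos: [0.407, -0.1975, 0.277]
tool_rot: [-3.134, -0.005, 0.046]
contact_force: [-0.1, 0.3, -3.3]
opening: 0.0614
```

Run:
```python
from h import *
nav((.41,-.227,.30))
```

```text
t 28.95 pos [ 0.407  -0.1975  0.277 ] x [ 1.     0.003 -0.029] y [ 0.003 -1.    -0.007] z [-0.029  0.007 -1.   ] F [-0.1  0.3 -3.3] open 0.0614 q [-0.61 -0.38  1.94 -0.01  1.61  0.96]
delta cm [ 0.23  2.94 -2.33] turn [-0.007  0.029  0.003]
```

Call:
send_rows:
  series:
    - {"tx": 0.3, "ty": 1.8, "tz": 0, "wx": -0.007, "wy": 0.029, "wz": 0.003, "jaw": 1}
    - {"tx": 0, "ty": 1, "tz": 0, "wx": 0, "wy": 0, "wz": 0, "jaw": 1}
    - {"tx": 0, "ty": 0, "tz": 1, "wx": 0, "wy": 0, "wz": 0, "jaw": 1}
    - {"tx": 0, "ty": 0, "tz": 2, "wx": 0, "wy": 0, "wz": 0, "jaw": 1}
    - {"tx": 0, "ty": 0, "tz": 0, "wx": 0, "wy": 0, "wz": 0, "jaw": 1}

```text
t: 29.58
tool_pos: [0.407, -0.2242, 0.2375]
tool_rot: [-3.133, 0.002, 0.016]
contact_force: [-0.4, 1.1, -3.0]
opening: 0.0616
```

Run:
```python
from h import *
nav((.41,-.227,.14))
crop("scene",(180,80,330,220),"s20.png",4)
crop("top",(280,160,420,290),"t20.png",4.2)
```

```text
t 29.57 pos [ 0.407  -0.2242  0.2375] x [ 1.    -0.001 -0.01 ] y [-0.001 -1.    -0.009] z [-0.01   0.009 -1.   ] F [-0.4  1.1 -3. ] open 0.0616 q [-0.66 -0.34  1.97  0.    1.52  0.91]
delta cm [0.4  0.36 9.74] turn [-0.009  0.01  -0.001]
```

View pics/s20.png

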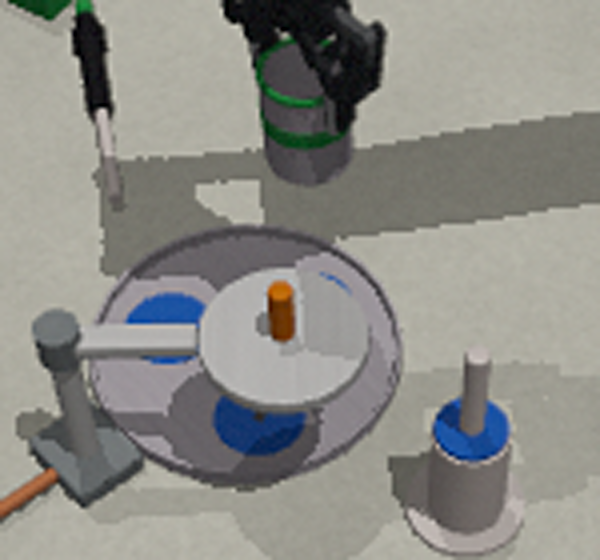

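View pics/t20.png

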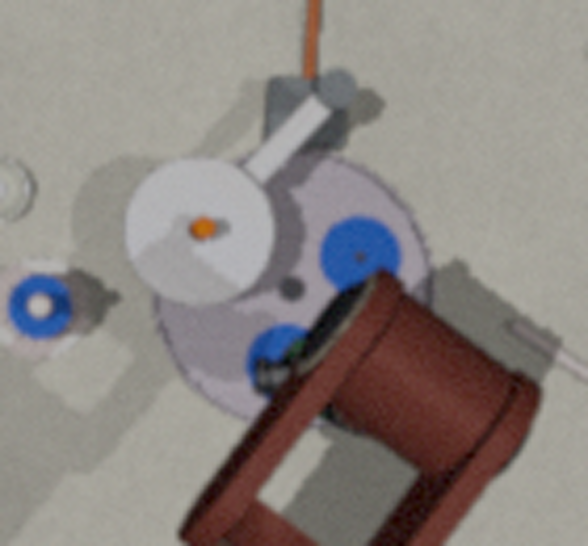

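The beaker is held over P2, clear of the spray head. Lowering.

Call:
send_rows:
  series:
    - {"tx": 0.4, "ty": 0.3, "tz": 1, "wx": -0.009, "wy": 0.01, "wz": 0, "jaw": 1}
    - {"tx": 0, "ty": 0, "tz": 2, "wx": 0, "wy": 0, "wz": 0, "jaw": 1}
    - {"tx": 0, "ty": 0, "tz": 2.5, "wx": 0, "wy": 0, "wz": 0, "jaw": 1}
    - {"tx": 0, "ty": 0, "tz": 2, "wx": 0, "wy": 0, "wz": 0, "jaw": 1}
    - {"tx": 0, "ty": 0, "tz": 0, "wx": 0, "wy": 0, "wz": 0, "jaw": 1}

```text
t: 30.3
tool_pos: [0.4147, -0.2291, 0.1645]
tool_rot: [3.134, 0.001, 0.015]
contact_force: [-0.2, 0.5, -3.3]
opening: 0.0617
```

Run:
```python
from h import *
nav((.41,-.227,.063))
```

```text
t 30.3 pos [ 0.4147 -0.2291  0.1645] x [1.    0.001 0.01 ] y [ 0.    -1.     0.008] z [ 0.01  -0.008 -1.   ] F [-0.2  0.5 -3.3] open 0.0617 q [-0.66 -0.27  2.04 -0.    1.36  0.91]
delta cm [-0.57 -0.29 10.14] turn [ 0.008 -0.01   0.   ]
```

Call:
send_rows:
  series:
    - {"tx": -0.4, "ty": -0.2, "tz": 1, "wx": 0.008, "wy": -0.01, "wz": 0, "jaw": 1}
    - {"tx": 0, "ty": 0, "tz": 1.5, "wx": 0, "wy": 0, "wz": 0, "jaw": 1}
    - {"tx": 0, "ty": 0, "tz": 1.5, "wx": 0, "wy": 0, "wz": 0, "jaw": 1}
    - {"tx": 0, "ty": 0, "tz": 1.5, "wx": 0, "wy": 0, "wz": 0, "jaw": 1}
    - {"tx": 0, "ty": 0, "tz": 0, "wx": 0, "wy": 0, "wz": 0, "jaw": 1}

```text
t: 30.92
tool_pos: [0.4116, -0.2278, 0.1075]
tool_rot: [3.14, 0.001, 0.003]
contact_force: [-0.4, -0.2, -3.3]
opening: 0.0617
```

Run:
```python
from h import *
nav((.41,-.227,.063))
crop("scene",(180,80,330,220),"s21.png",4)
```

```text
t 30.93 pos [ 0.4116 -0.2278  0.1075] x [1.    0.001 0.002] y [ 0.001 -1.     0.001] z [ 0.002 -0.001 -1.   ] F [-0.4 -0.2 -3.3] open 0.0617 q [-0.66 -0.2   2.09 -0.    1.25  0.91]
delta cm [-0.17 -0.08  4.45] turn [ 0.001 -0.002  0.001]
```

View pics/s21.png

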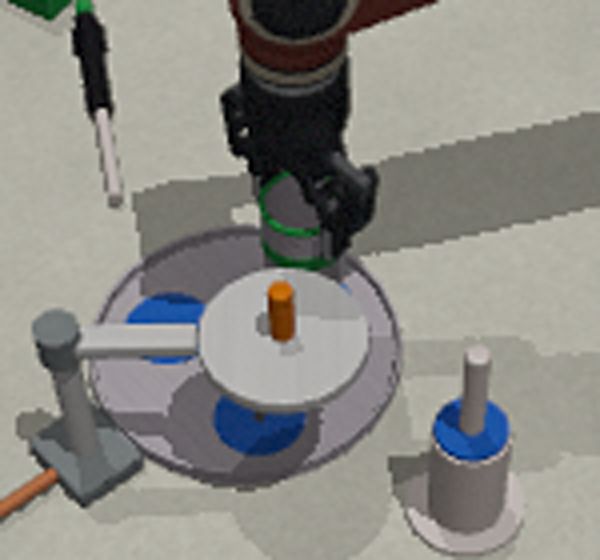

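Call:
send_rows:
  series:
    - {"tx": -0.2, "ty": -0.1, "tz": 1, "wx": 0, "wy": -0.002, "wz": 0, "jaw": 1}
    - {"tx": 0, "ty": 0, "tz": 1.3, "wx": 0, "wy": 0, "wz": 0, "jaw": 1}
    - {"tx": 0, "ty": 0, "tz": 1, "wx": 0, "wy": 0, "wz": 0, "jaw": 1}
    - {"tx": 0, "ty": 0, "tz": 0.5, "wx": 0, "wy": 0, "wz": 0, "jaw": 1}
    - {"tx": 0, "ty": 0, "tz": 0, "wx": 0, "wy": 0, "wz": 0, "jaw": 1}

```text
t: 31.6
tool_pos: [0.4106, -0.2277, 0.0686]
tool_rot: [3.138, 0.001, 0.004]
contact_force: [-1.0, 0.2, -2.0]
opening: 0.0615
```

Run:
```python
from h import *
nav((.41,-.227,.063))
```

```text
t 31.6 pos [ 0.4106 -0.2277  0.0686] x [1.    0.001 0.002] y [ 0.001 -1.     0.004] z [ 0.002 -0.004 -1.   ] F [-1.   0.2 -2. ] open 0.0615 q [-0.66 -0.15  2.12 -0.    1.17  0.91]
delta cm [-0.07 -0.07  0.56] turn [ 0.004 -0.002  0.001]
```

Call:
send_rows:
  series:
    - {"tx": 0, "ty": 0, "tz": 0.5, "wx": 0.004, "wy": -0.002, "wz": 0, "jaw": 1}
    - {"tx": 0, "ty": 0, "tz": 0, "wx": 0, "wy": 0, "wz": 0, "jaw": 1}

```text
t: 31.85
tool_pos: [0.411, -0.228, 0.0638]
tool_rot: [-3.142, -0.001, -0.002]
contact_force: [-0.7, 0.3, -3.0]
opening: 0.0616
```

Run:
```python
from h import *
nav((.41,-.227,.063))
```

```text
t 31.85 pos [ 0.411  -0.228   0.0638] x [1.    0.001 0.001] y [ 0.001 -1.    -0.   ] z [ 0.001  0.    -1.   ] F [-0.7  0.3 -3. ] open 0.0616 q [-0.67 -0.14  2.11  0.    1.17  0.9 ]
delta cm [-0.1  -0.1   0.08] turn [-0.    -0.001  0.001]
```

Call:
send_rows:
  series:
    - {"tx": -0.1, "ty": 0, "tz": 0.15, "wx": 0, "wy": 0, "wz": 0, "jaw": 1}
    - {"tx": 0, "ty": 0, "tz": 0, "wx": 0, "wy": 0, "wz": 0, "jaw": 1}

```text
t: 32.1
tool_pos: [0.4103, -0.2282, 0.0627]
tool_rot: [3.141, 0.001, 0.003]
contact_force: [-0.2, -0.1, -3.0]
opening: 0.0618
```

Call:
send_rows:
  series:
    - {"tx": 0, "ty": 0, "tz": 0, "wx": 0, "wy": 0, "wz": 0, "jaw": 0}
    - {"tx": 0, "ty": 0, "tz": 0, "wx": 0, "wy": 0, "wz": 0, "jaw": 0}
    - {"tx": 0, "ty": 0, "tz": 0, "wx": 0, "wy": 0, "wz": 0, "jaw": 0}
    - {"tx": 0, "ty": 0, "tz": -1, "wx": 0, "wy": 0, "wz": 0, "jaw": 0}
    - {"tx": 0, "ty": 0, "tz": -2, "wx": 0, "wy": 0, "wz": 0, "jaw": 0}

```text
t: 32.72
tool_pos: [0.4109, -0.2287, 0.0949]
tool_rot: [3.14, 0.001, 0.005]
contact_force: [-0.8, 0.4, 0.3]
opening: 0.0851
```

Call:
send_rows:
  series:
    - {"tx": 0, "ty": 0, "tz": -3, "wx": 0, "wy": 0, "wz": 0, "jaw": 0}
    - {"tx": 0, "ty": 0, "tz": -4, "wx": 0, "wy": 0, "wz": 0, "jaw": 0}
    - {"tx": 0, "ty": 0, "tz": -5, "wx": 0, "wy": 0, "wz": 0, "jaw": 0}
    - {"tx": 0, "ty": 0, "tz": -4, "wx": 0, "wy": 0, "wz": 0, "jaw": 0}
    - {"tx": 0, "ty": 0, "tz": 0, "wx": 0, "wy": 0, "wz": 0, "jaw": 0}

```text
t: 33.35
tool_pos: [0.411, -0.2289, 0.2661]
tool_rot: [3.135, 0.001, 0.014]
contact_force: [-0.1, 0.1, -0.6]
opening: 0.0857
```

Run:
```python
from h import *
nav((.458,.363,.26))
crop("scene",(180,80,330,220),"s22.png",4)
```

```text
t 33.35 pos [ 0.411  -0.2289  0.2661] x [1.    0.001 0.009] y [ 0.001 -1.     0.006] z [ 0.009 -0.006 -1.   ] F [-0.1  0.1 -0.6] open 0.0857 q [-0.67 -0.35  1.94  0.    1.55  0.9 ]
delta cm [  4.74 -59.19   0.28] turn [ 0.006 -0.009  0.001]
```

View pics/s22.png

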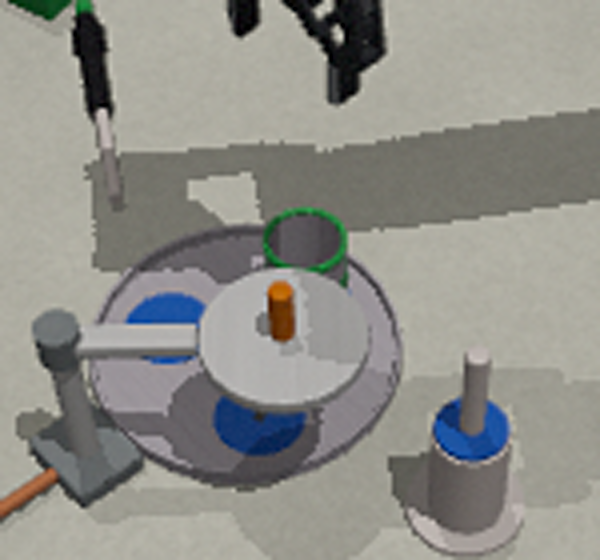

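Green stands on P2 (rim at crop 305,241). Now to yellow.

Call:
send_rows:
  series:
    - {"tx": 0.5, "ty": -5, "tz": -0.3, "wx": 0.006, "wy": -0.009, "wz": 0, "jaw": 0}
    - {"tx": 0.5, "ty": -5, "tz": -0.2, "wx": 0, "wy": 0, "wz": 0, "jaw": 0}
    - {"tx": 0.5, "ty": -5, "tz": -0.2, "wx": 0, "wy": 0, "wz": 0, "jaw": 0}
    - {"tx": 0.5, "ty": -5, "tz": 0, "wx": 0, "wy": 0, "wz": 0, "jaw": 0}
    - {"tx": 0.5, "ty": -5, "tz": 0, "wx": 0, "wy": 0, "wz": 0, "jaw": 0}

```text
t: 34.02
tool_pos: [0.4326, 0.0268, 0.264]
tool_rot: [-3.135, 0.012, 0.021]
contact_force: [-0.1, -0.6, 0.7]
opening: 0.0855
```

Call:
send_rows:
  series:
    - {"tx": 0.5, "ty": -5, "tz": 0, "wx": 0, "wy": 0, "wz": 0, "jaw": 0}
    - {"tx": 0.5, "ty": -5, "tz": 0, "wx": 0, "wy": 0, "wz": 0, "jaw": 0}
    - {"tx": 0.5, "ty": -5, "tz": 0, "wx": 0, "wy": 0, "wz": 0, "jaw": 0}
    - {"tx": 0.5, "ty": -5, "tz": 0, "wx": 0, "wy": 0, "wz": 0, "jaw": 0}
    - {"tx": 0, "ty": 0, "tz": 0, "wx": 0, "wy": 0, "wz": 0, "jaw": 0}

```text
t: 34.65
tool_pos: [0.4492, 0.2354, 0.2556]
tool_rot: [-3.139, 0.005, 0.042]
contact_force: [-0.9, -1.1, 0.6]
opening: 0.0858
```

Run:
```python
from h import *
nav((.458,.363,.26))
crop("scene",(340,200,460,320),"s23.png",5)
crop("top",(130,180,250,280),"t23.png",5)
```

```text
t 34.65 pos [0.4492 0.2354 0.2556] x [ 1.    -0.003 -0.027] y [-0.003 -1.    -0.003] z [-0.027  0.003 -1.   ] F [-0.9 -1.1  0.6] open 0.0858 q [ 0.33 -0.23  1.85  0.01  1.54  1.9 ]
delta cm [  0.83 -12.77  -0.43] turn [-0.003  0.027 -0.003]
```

View pics/s23.png

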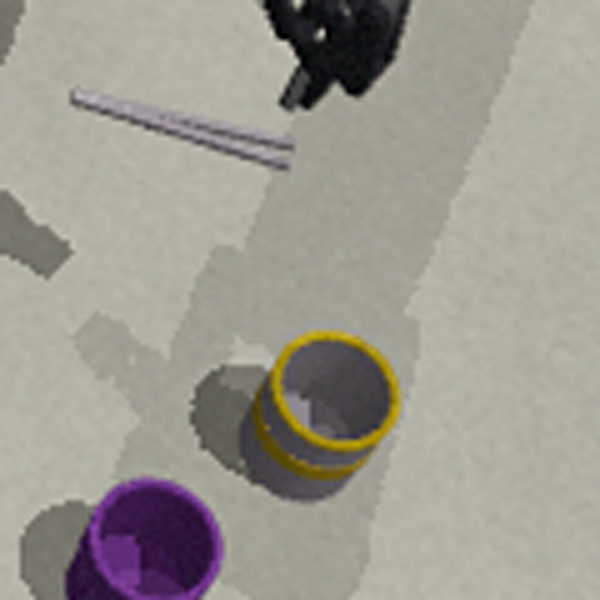

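View pics/t23.png

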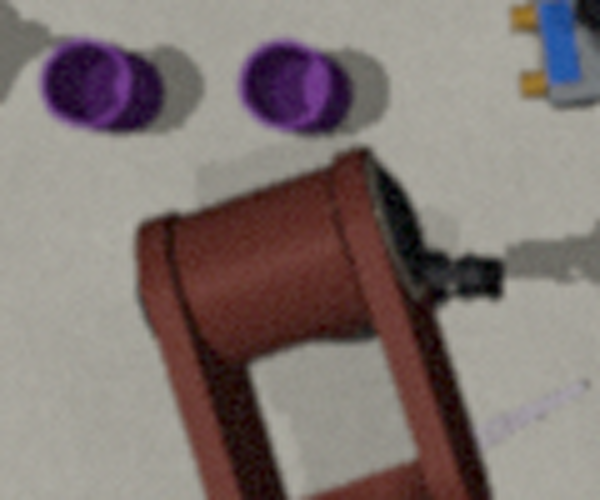

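Yellow rim centre is at px (406.8,277.8), the same as when scrubbed: (.458, .366).

Call:
send_rows:
  series:
    - {"tx": 0.3, "ty": -4, "tz": 0, "wx": -0.003, "wy": 0.027, "wz": -0.003, "jaw": 0}
    - {"tx": 0.2, "ty": -4, "tz": 0, "wx": 0, "wy": 0, "wz": 0, "jaw": 0}
    - {"tx": 0.2, "ty": -3, "tz": 0, "wx": 0, "wy": 0, "wz": 0, "jaw": 0}
    - {"tx": 0, "ty": -1.2, "tz": 1, "wx": 0, "wy": 0, "wz": 0, "jaw": 0}
    - {"tx": 0, "ty": 0, "tz": 2, "wx": 0, "wy": 0, "wz": 0, "jaw": 0}

```text
t: 35.38
tool_pos: [0.4592, 0.3508, 0.2231]
tool_rot: [3.138, -0.022, 0.002]
contact_force: [-0.3, 0.7, 0.2]
opening: 0.0854
```

Run:
```python
from h import *
nav((.4585,.366,.14))
```

```text
t 35.38 pos [0.4592 0.3508 0.2231] x [ 1.    -0.014  0.001] y [-0.014 -1.     0.004] z [ 0.001 -0.004 -1.   ] F [-0.3  0.7  0.2] open 0.0854 q [ 0.53 -0.05  1.74 -0.    1.44  2.11]
delta cm [-0.1  -1.55  8.3 ] turn [ 0.004 -0.001 -0.014]
```

Call:
send_rows:
  series:
    - {"tx": -0.1, "ty": -1.4, "tz": 1, "wx": 0.004, "wy": 0, "wz": -0.014, "jaw": 0}
    - {"tx": 0, "ty": 0, "tz": 2, "wx": 0, "wy": 0, "wz": 0, "jaw": 0}
    - {"tx": 0, "ty": 0, "tz": 2, "wx": 0, "wy": 0, "wz": 0, "jaw": 0}
    - {"tx": 0, "ty": 0, "tz": 1.5, "wx": 0, "wy": 0, "wz": 0, "jaw": 0}
    - {"tx": 0, "ty": 0, "tz": 0, "wx": 0, "wy": 0, "wz": 0, "jaw": 0}

```text
t: 36.0
tool_pos: [0.4562, 0.361, 0.1481]
tool_rot: [3.136, -0.004, -0.009]
contact_force: [0.0, -0.1, -1.1]
opening: 0.0855
```

Run:
```python
from h import *
nav((.4585,.366,.056))
crop("scene",(340,200,460,320),"s24.png",5)
```

```text
t 36.0 pos [0.4562 0.361  0.1481] x [ 1.    -0.002 -0.006] y [-0.002 -1.     0.005] z [-0.006 -0.005 -1.   ] F [ 0.  -0.1 -1.1] open 0.0855 q [ 0.54  0.03  1.8  -0.    1.32  2.12]
delta cm [ 0.28 -0.55  9.2 ] turn [ 0.005  0.006 -0.002]
```

View pics/s24.png

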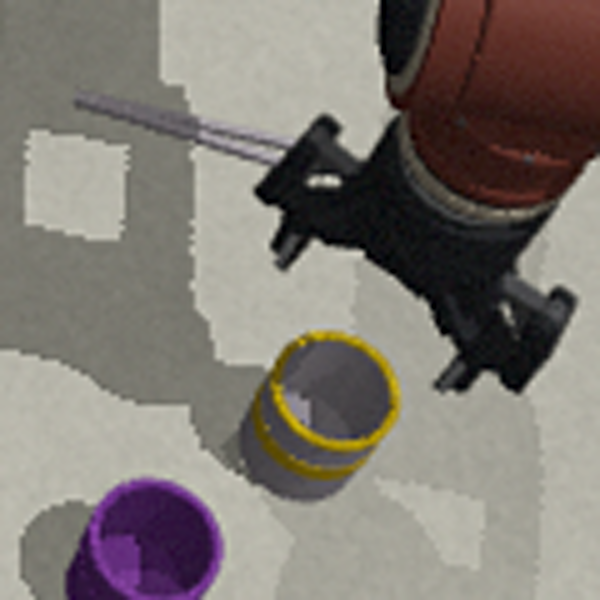

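Call:
send_rows:
  series:
    - {"tx": 0.3, "ty": -0.5, "tz": 1, "wx": 0.005, "wy": 0.006, "wz": -0.002, "jaw": 0}
    - {"tx": 0, "ty": 0, "tz": 1.4, "wx": 0, "wy": 0, "wz": 0, "jaw": 0}
    - {"tx": 0, "ty": 0, "tz": 1.4, "wx": 0, "wy": 0, "wz": 0, "jaw": 0}
    - {"tx": 0, "ty": 0, "tz": 1, "wx": 0, "wy": 0, "wz": 0, "jaw": 0}
    - {"tx": 0, "ty": 0, "tz": 0, "wx": 0, "wy": 0, "wz": 0, "jaw": 0}

```text
t: 36.67
tool_pos: [0.4609, 0.3673, 0.0993]
tool_rot: [-3.139, 0.0, -0.007]
contact_force: [-0.1, 0.4, 0.4]
opening: 0.0856
```

Run:
```python
from h import *
nav((.4585,.366,.056))
crop("scene",(340,200,460,320),"s25.png",5)
```

```text
t 36.67 pos [0.4609 0.3673 0.0993] x [ 1.    -0.     0.004] y [-0.    -1.    -0.002] z [ 0.004  0.002 -1.   ] F [-0.1  0.4  0.4] open 0.0856 q [ 0.55  0.1   1.82 -0.    1.22  2.12]
delta cm [-0.26  0.14  4.33] turn [-0.002 -0.004 -0.   ]
```

View pics/s25.png

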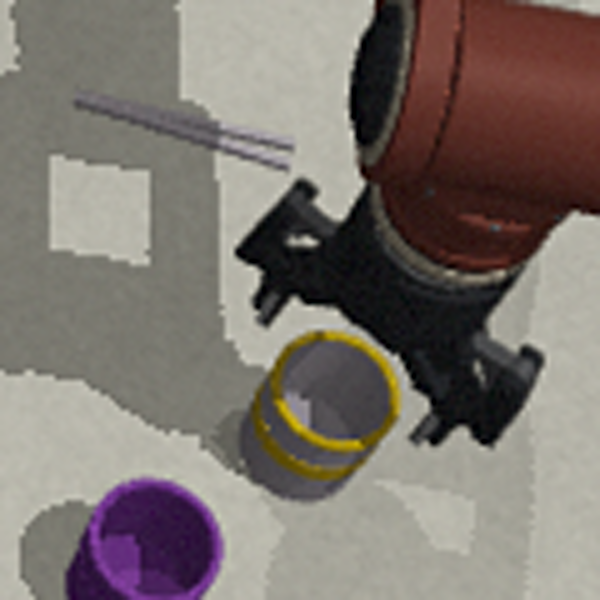

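Call:
send_rows:
  series:
    - {"tx": -0.2, "ty": 0.1, "tz": 1, "wx": -0.002, "wy": -0.004, "wz": 0, "jaw": 0}
    - {"tx": 0, "ty": 0, "tz": 1.3, "wx": 0, "wy": 0, "wz": 0, "jaw": 0}
    - {"tx": 0, "ty": 0, "tz": 1.2, "wx": 0, "wy": 0, "wz": 0, "jaw": 0}
    - {"tx": 0, "ty": 0, "tz": 0.7, "wx": 0, "wy": 0, "wz": 0, "jaw": 0}
    - {"tx": 0, "ty": 0, "tz": 0, "wx": 0, "wy": 0, "wz": 0, "jaw": 0}

```text
t: 37.35
tool_pos: [0.4594, 0.3666, 0.0553]
tool_rot: [-3.14, 0.0, -0.002]
contact_force: [-1.2, -0.1, 0.2]
opening: 0.0857
```

Call:
send_rows:
  series:
    - {"tx": 0, "ty": 0, "tz": 0, "wx": 0, "wy": 0, "wz": 0, "jaw": 1}
    - {"tx": 0, "ty": 0, "tz": 0, "wx": 0, "wy": 0, "wz": 0, "jaw": 1}
    - {"tx": 0, "ty": 0, "tz": 0, "wx": 0, "wy": 0, "wz": 0, "jaw": 1}
    - {"tx": 0, "ty": 0, "tz": 0, "wx": 0, "wy": 0, "wz": 0, "jaw": 1}
    - {"tx": 0, "ty": 0, "tz": 0, "wx": 0, "wy": 0, "wz": 0, "jaw": 1}

```text
t: 37.98
tool_pos: [0.46, 0.367, 0.0562]
tool_rot: [-3.139, 0.0, -0.005]
contact_force: [-0.5, 0.1, -0.9]
opening: 0.0621
```

Run:
```python
from h import *
nav((.4585,.366,.29))
```

```text
t 37.98 pos [0.46   0.367  0.0562] x [ 1.    -0.     0.003] y [-0.    -1.    -0.002] z [ 0.003  0.002 -1.   ] F [-0.5  0.1 -0.9] open 0.0621 q [0.55 0.15 1.84 0.   1.15 2.12]
delta cm [ -0.08   0.05 -23.38] turn [-0.002 -0.003 -0.   ]
```

Call:
send_rows:
  series:
    - {"tx": 0, "ty": 0, "tz": -1.5, "wx": 0, "wy": -0.004, "wz": 0, "jaw": 1}
    - {"tx": 0, "ty": 0, "tz": -2, "wx": 0, "wy": 0, "wz": 0, "jaw": 1}
    - {"tx": 0, "ty": 0, "tz": -2.5, "wx": 0, "wy": 0, "wz": 0, "jaw": 1}
    - {"tx": 0, "ty": 0, "tz": -3, "wx": 0, "wy": 0, "wz": 0, "jaw": 1}
    - {"tx": 0, "ty": 0, "tz": -3, "wx": 0, "wy": 0, "wz": 0, "jaw": 1}

```text
t: 38.6
tool_pos: [0.4583, 0.3655, 0.1809]
tool_rot: [3.141, -0.0, -0.009]
contact_force: [0.3, 0.4, -2.4]
opening: 0.0618
```

Call:
send_rows:
  series:
    - {"tx": 0, "ty": 0, "tz": -3, "wx": 0, "wy": 0, "wz": 0, "jaw": 1}
    - {"tx": 0, "ty": 0, "tz": -3, "wx": 0, "wy": 0, "wz": 0, "jaw": 1}
    - {"tx": 0, "ty": 0, "tz": -3, "wx": 0, "wy": 0, "wz": 0, "jaw": 1}
    - {"tx": 0, "ty": 0, "tz": -3, "wx": 0, "wy": 0, "wz": 0, "jaw": 1}
    - {"tx": 0, "ty": 0, "tz": 0, "wx": 0, "wy": 0, "wz": 0, "jaw": 1}

```text
t: 39.22
tool_pos: [0.4594, 0.3657, 0.3168]
tool_rot: [-3.135, 0.0, -0.01]
contact_force: [0.2, -0.1, -2.4]
opening: 0.0622
```

Run:
```python
from h import *
nav((.504,-.292,.31))
crop("scene",(300,90,480,240),"s26.png",4)
```

```text
t 39.23 pos [0.4594 0.3657 0.3168] x [ 1.    -0.     0.006] y [-0.    -1.    -0.007] z [ 0.006  0.007 -1.   ] F [ 0.2 -0.1 -2.4] open 0.0622 q [ 0.54 -0.08  1.62  0.    1.59  2.12]
delta cm [ 4.47 65.77  0.27] turn [-0.007 -0.006 -0.   ]
```

View pics/s26.png

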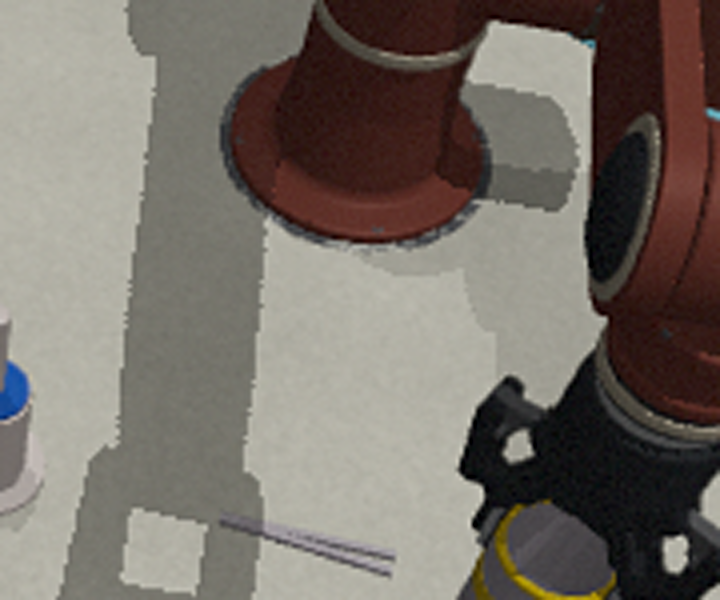

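Held. Travel to P1.

Call:
send_rows:
  series:
    - {"tx": -0.2, "ty": 4, "tz": -0.3, "wx": -0.007, "wy": -0.006, "wz": 0, "jaw": 1}
    - {"tx": -0.2, "ty": 4.5, "tz": -0.2, "wx": 0, "wy": 0, "wz": 0, "jaw": 1}
    - {"tx": 0, "ty": 4.5, "tz": -0.2, "wx": 0, "wy": 0, "wz": 0, "jaw": 1}
    - {"tx": 0, "ty": 4.5, "tz": -0.2, "wx": 0, "wy": 0, "wz": 0, "jaw": 1}
    - {"tx": 0, "ty": 4.5, "tz": -0.2, "wx": 0, "wy": 0, "wz": 0, "jaw": 1}

```text
t: 39.9
tool_pos: [0.4503, 0.1403, 0.3157]
tool_rot: [3.134, 0.01, -0.028]
contact_force: [0.8, -0.9, -2.0]
opening: 0.062
```

Call:
send_rows:
  series:
    - {"tx": 0, "ty": 4.5, "tz": -0.2, "wx": 0, "wy": 0, "wz": 0, "jaw": 1}
    - {"tx": 0, "ty": 4.5, "tz": -0.2, "wx": 0, "wy": 0, "wz": 0, "jaw": 1}
    - {"tx": 0, "ty": 4.5, "tz": -0.2, "wx": 0, "wy": 0, "wz": 0, "jaw": 1}
    - {"tx": 0, "ty": 4.5, "tz": -0.2, "wx": 0, "wy": 0, "wz": 0, "jaw": 1}
    - {"tx": 0, "ty": 4.5, "tz": -0.2, "wx": 0, "wy": 0, "wz": 0, "jaw": 1}

```text
t: 40.52
tool_pos: [0.4466, -0.0912, 0.3169]
tool_rot: [3.136, 0.011, -0.05]
contact_force: [0.9, -0.2, -2.7]
opening: 0.0618
```

Run:
```python
from h import *
nav((.504,-.292,.31))
```

```text
t 40.52 pos [ 0.4466 -0.0912  0.3169] x [ 0.999  0.007 -0.032] y [ 0.007 -1.     0.005] z [-0.032 -0.006 -0.999] F [ 0.9 -0.2 -2.7] open 0.0618 q [-0.36 -0.38  1.87 -0.02  1.68  1.21]
delta cm [ 5.62 20.12  0.62] turn [0.005 0.032 0.007]
```

Call:
send_rows:
  series:
    - {"tx": 1.2, "ty": 4.2, "tz": 0, "wx": 0.005, "wy": 0.032, "wz": 0.007, "jaw": 1}
    - {"tx": 1.2, "ty": 4.2, "tz": 0, "wx": 0, "wy": 0, "wz": 0, "jaw": 1}
    - {"tx": 1.2, "ty": 4.2, "tz": 0, "wx": 0, "wy": 0, "wz": 0, "jaw": 1}
    - {"tx": 1.2, "ty": 4, "tz": 0, "wx": 0, "wy": 0, "wz": 0, "jaw": 1}
    - {"tx": 0, "ty": 0, "tz": 0, "wx": 0, "wy": 0, "wz": 0, "jaw": 1}

```text
t: 41.15
tool_pos: [0.4909, -0.2632, 0.305]
tool_rot: [-3.133, 0.009, 0.02]
contact_force: [0.7, 1.4, -2.4]
opening: 0.0619
```

Run:
```python
from h import *
nav((.504,-.292,.24))
```

```text
t 41.15 pos [ 0.4909 -0.2632  0.305 ] x [ 1.    -0.006 -0.013] y [-0.006 -1.    -0.009] z [-0.013  0.009 -1.   ] F [ 0.7  1.4 -2.4] open 0.0619 q [-0.63 -0.13  1.69 -0.    1.6   0.95]
delta cm [1.41 2.93 6.46] turn [-0.009  0.013 -0.006]
```

Call:
send_rows:
  series:
    - {"tx": 1, "ty": 2, "tz": 0, "wx": -0.009, "wy": 0.013, "wz": -0.006, "jaw": 1}
    - {"tx": 0.3, "ty": 0.8, "tz": 1, "wx": 0, "wy": 0, "wz": 0, "jaw": 1}
    - {"tx": 0, "ty": 0, "tz": 2, "wx": 0, "wy": 0, "wz": 0, "jaw": 1}
    - {"tx": 0, "ty": 0, "tz": 2, "wx": 0, "wy": 0, "wz": 0, "jaw": 1}
    - {"tx": 0, "ty": 0, "tz": 0, "wx": 0, "wy": 0, "wz": 0, "jaw": 1}

```text
t: 41.78
tool_pos: [0.5007, -0.2864, 0.2443]
tool_rot: [-3.132, -0.004, 0.015]
contact_force: [0.4, -0.3, -2.7]
opening: 0.0622
```

Run:
```python
from h import *
nav((.504,-.292,.12))
crop("scene",(180,80,330,220),"s27.png",4)
crop("top",(280,160,420,290),"t27.png",4.2)
```

```text
t 41.77 pos [ 0.5007 -0.2864  0.2443] x [ 1.     0.002 -0.009] y [ 0.002 -1.    -0.009] z [-0.009  0.009 -1.   ] F [ 0.4 -0.3 -2.7] open 0.0622 q [-0.65 -0.05  1.72  0.    1.49  0.92]
delta cm [ 0.45  0.68 12.42] turn [-0.009  0.009  0.002]
```

View pics/s27.png

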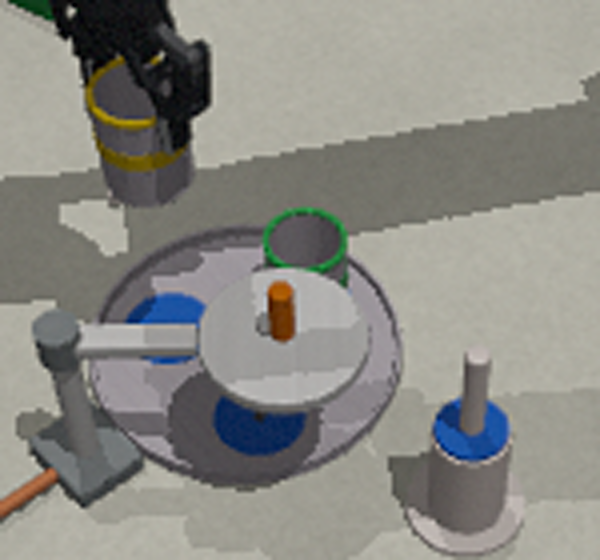

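View pics/t27.png

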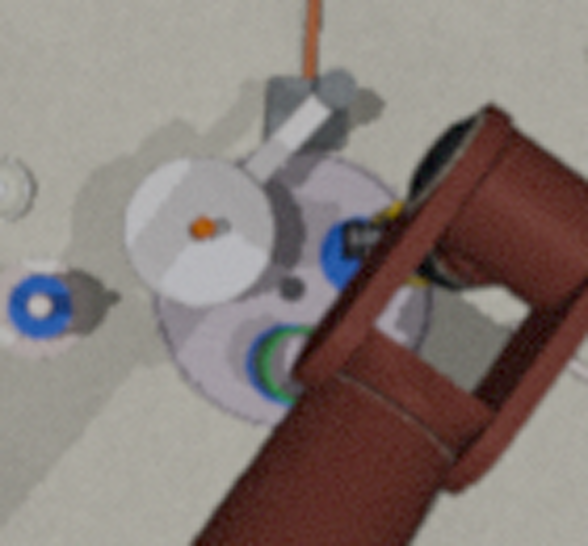

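Call:
send_rows:
  series:
    - {"tx": 0.4, "ty": 0.6, "tz": 1, "wx": -0.009, "wy": 0.009, "wz": 0.002, "jaw": 1}
    - {"tx": 0, "ty": 0, "tz": 2, "wx": 0, "wy": 0, "wz": 0, "jaw": 1}
    - {"tx": 0, "ty": 0, "tz": 2, "wx": 0, "wy": 0, "wz": 0, "jaw": 1}
    - {"tx": 0, "ty": 0, "tz": 2, "wx": 0, "wy": 0, "wz": 0, "jaw": 1}
    - {"tx": 0, "ty": 0, "tz": 0, "wx": 0, "wy": 0, "wz": 0, "jaw": 1}

```text
t: 42.5
tool_pos: [0.5065, -0.2939, 0.1729]
tool_rot: [3.138, 0.0, 0.007]
contact_force: [-0.6, 0.0, -3.1]
opening: 0.0621
```

Run:
```python
from h import *
nav((.504,-.292,.063))
```

```text
t 42.5 pos [ 0.5065 -0.2939  0.1729] x [1.    0.    0.005] y [ 0.    -1.     0.004] z [ 0.005 -0.004 -1.   ] F [-0.6  0.  -3.1] open 0.0621 q [-0.65  0.01  1.78 -0.    1.35  0.92]
delta cm [-0.3  -0.23 10.98] turn [ 0.004 -0.005  0.   ]
```

Call:
send_rows:
  series:
    - {"tx": -0.3, "ty": -0.2, "tz": 1.5, "wx": 0.004, "wy": -0.005, "wz": 0, "jaw": 1}
    - {"tx": 0, "ty": 0, "tz": 2, "wx": 0, "wy": 0, "wz": 0, "jaw": 1}
    - {"tx": 0, "ty": 0, "tz": 2, "wx": 0, "wy": 0, "wz": 0, "jaw": 1}
    - {"tx": 0, "ty": 0, "tz": 1.5, "wx": 0, "wy": 0, "wz": 0, "jaw": 1}
    - {"tx": 0, "ty": 0, "tz": 0, "wx": 0, "wy": 0, "wz": 0, "jaw": 1}

```text
t: 43.12
tool_pos: [0.5033, -0.2918, 0.0979]
tool_rot: [-3.141, -0.0, 0.001]
contact_force: [1.3, -0.3, -2.8]
opening: 0.0617
```

Run:
```python
from h import *
nav((.504,-.292,.063))
crop("scene",(180,80,330,220),"s28.png",4)
```

```text
t 43.12 pos [ 0.5033 -0.2918  0.0979] x [ 1.     0.    -0.001] y [ 0.    -1.    -0.001] z [-0.001  0.001 -1.   ] F [ 1.3 -0.3 -2.8] open 0.0617 q [-0.65  0.08  1.83  0.    1.23  0.92]
delta cm [0.07 0.02 3.49] turn [-0.001  0.001  0.   ]
```

View pics/s28.png

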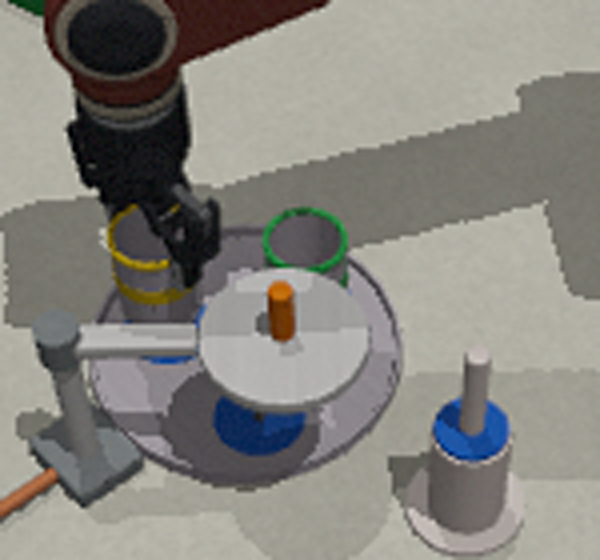

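Call:
send_rows:
  series:
    - {"tx": 0, "ty": 0, "tz": 1, "wx": 0, "wy": 0, "wz": 0, "jaw": 1}
    - {"tx": 0, "ty": 0, "tz": 1.1, "wx": 0, "wy": 0, "wz": 0, "jaw": 1}
    - {"tx": 0, "ty": 0, "tz": 0.7, "wx": 0, "wy": 0, "wz": 0, "jaw": 1}
    - {"tx": 0, "ty": 0, "tz": 0.2, "wx": 0, "wy": 0, "wz": 0, "jaw": 1}
    - {"tx": 0, "ty": 0, "tz": 0, "wx": 0, "wy": 0, "wz": 0, "jaw": 1}

```text
t: 43.8
tool_pos: [0.5052, -0.2932, 0.0688]
tool_rot: [3.139, 0.001, 0.006]
contact_force: [0.1, -0.1, -2.8]
opening: 0.062
```

Run:
```python
from h import *
nav((.504,-.292,.063))
```

```text
t 43.8 pos [ 0.5052 -0.2932  0.0688] x [1.    0.    0.004] y [ 0.    -1.     0.003] z [ 0.004 -0.003 -1.   ] F [ 0.1 -0.1 -2.8] open 0.062 q [-0.65  0.12  1.84  0.    1.17  0.92]
delta cm [-0.12 -0.12  0.58] turn [ 0.003 -0.004  0.   ]
```

Call:
send_rows:
  series:
    - {"tx": -0.1, "ty": -0.1, "tz": 0.6, "wx": 0.003, "wy": -0.004, "wz": 0, "jaw": 1}
    - {"tx": 0, "ty": 0, "tz": 0.1, "wx": 0, "wy": 0, "wz": 0, "jaw": 1}
    - {"tx": 0, "ty": 0, "tz": 0, "wx": 0, "wy": 0, "wz": 0, "jaw": 1}

```text
t: 44.18
tool_pos: [0.5048, -0.2926, 0.0623]
tool_rot: [3.141, 0.0, 0.001]
contact_force: [0.0, -0.5, -3.2]
opening: 0.062
```

Call:
send_rows:
  series:
    - {"tx": 0, "ty": 0, "tz": 0, "wx": 0, "wy": 0, "wz": 0, "jaw": 0}
    - {"tx": 0, "ty": 0, "tz": 0, "wx": 0, "wy": 0, "wz": 0, "jaw": 0}
    - {"tx": 0, "ty": 0, "tz": 0, "wx": 0, "wy": 0, "wz": 0, "jaw": 0}
    - {"tx": 0, "ty": 0, "tz": -1, "wx": 0, "wy": 0, "wz": 0, "jaw": 0}
    - {"tx": 0, "ty": 0, "tz": -2, "wx": 0, "wy": 0, "wz": 0, "jaw": 0}

```text
t: 44.8
tool_pos: [0.5052, -0.2929, 0.0946]
tool_rot: [3.14, 0.0, 0.003]
contact_force: [0.5, 0.0, 0.2]
opening: 0.0855
```

Call:
send_rows:
  series:
    - {"tx": 0, "ty": 0, "tz": -3, "wx": 0, "wy": 0, "wz": 0, "jaw": 0}
    - {"tx": 0, "ty": 0, "tz": -4, "wx": 0, "wy": 0, "wz": 0, "jaw": 0}
    - {"tx": 0, "ty": 0, "tz": -5, "wx": 0, "wy": 0, "wz": 0, "jaw": 0}
    - {"tx": 0, "ty": 0, "tz": -5, "wx": 0, "wy": 0, "wz": 0, "jaw": 0}
    - {"tx": 0, "ty": 0, "tz": 0, "wx": 0, "wy": 0, "wz": 0, "jaw": 0}

```text
t: 45.42
tool_pos: [0.506, -0.2935, 0.2813]
tool_rot: [3.133, 0.001, 0.018]
contact_force: [-0.5, 0.3, -0.5]
opening: 0.0853
```

Run:
```python
from h import *
nav((.504,-.08,.28))
crop("scene",(180,80,330,220),"s29.png",4)
```

```text
t 45.42 pos [ 0.506  -0.2935  0.2813] x [1.    0.    0.012] y [ 0.    -1.     0.009] z [ 0.012 -0.009 -1.   ] F [-0.5  0.3 -0.5] open 0.0853 q [-0.65 -0.07  1.67  0.    1.53  0.92]
delta cm [ -0.19 -21.35  -0.06] turn [ 0.009 -0.012  0.   ]
```

View pics/s29.png

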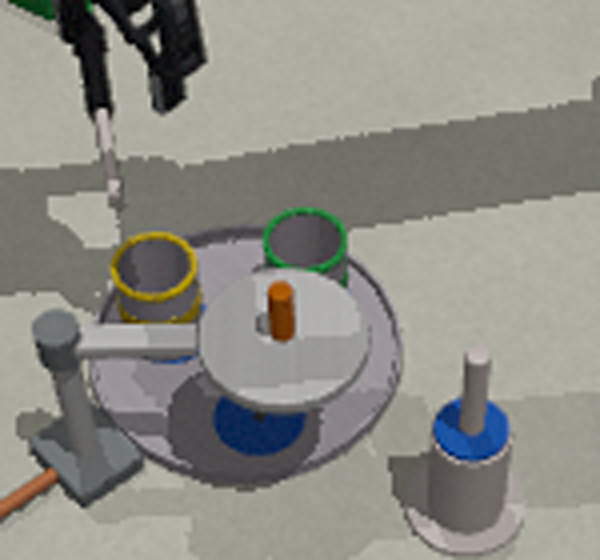

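Yellow stands on P1 (rim crop 154,266), and nothing else has moved. Next is the spray knob: cage it between half-closed jaws and swing it slowly.

Call:
send_rows:
  series:
    - {"tx": 0, "ty": -4, "tz": 0, "wx": 0.009, "wy": -0.012, "wz": 0, "jaw": 0.6}
    - {"tx": 0.2, "ty": -4, "tz": 0, "wx": 0, "wy": 0, "wz": 0, "jaw": 0.6}
    - {"tx": 0.2, "ty": -4, "tz": 0, "wx": 0, "wy": 0, "wz": 0, "jaw": 0.6}
    - {"tx": 0.2, "ty": -2, "tz": 0, "wx": 0, "wy": 0, "wz": 0, "jaw": 0.6}
    - {"tx": 0, "ty": 0, "tz": 0, "wx": 0, "wy": 0, "wz": 0, "jaw": 0.6}

```text
t: 46.1
tool_pos: [0.5081, -0.1479, 0.2739]
tool_rot: [-3.134, 0.002, 0.019]
contact_force: [0.7, -0.3, -0.5]
opening: 0.0344
```

Run:
```python
from h import *
nav((.518,-.138,.23))
```

```text
t 46.1 pos [ 0.5081 -0.1479  0.2739] x [ 1.    -0.001 -0.012] y [-0.001 -1.    -0.007] z [-0.012  0.007 -1.   ] F [ 0.7 -0.3 -0.5] open 0.0344 q [-0.42 -0.19  1.79  0.    1.55  1.15]
delta cm [ 1.05 -0.96  4.38] turn [-0.007  0.012 -0.001]
```

Call:
send_rows:
  series:
    - {"tx": 1, "ty": -0.9, "tz": 1, "wx": -0.007, "wy": 0.012, "wz": 0, "jaw": 0.6}
    - {"tx": 0, "ty": 0, "tz": 1.5, "wx": 0, "wy": 0, "wz": 0, "jaw": 0.6}
    - {"tx": 0, "ty": 0, "tz": 1, "wx": 0, "wy": 0, "wz": 0, "jaw": 0.6}
    - {"tx": 0, "ty": 0, "tz": 0, "wx": 0, "wy": 0, "wz": 0, "jaw": 0.6}

```text
t: 46.6
tool_pos: [0.5173, -0.14, 0.2335]
tool_rot: [-3.141, 0.006, 0.006]
contact_force: [0.7, -0.3, 0.5]
opening: 0.0339
```

Run:
```python
from h import *
nav((.518,-.138,.18))
crop("scene",(180,80,330,220),"s30.png",4)
```

```text
t 46.6 pos [ 0.5173 -0.14    0.2335] x [ 1.    -0.004 -0.004] y [-0.004 -1.    -0.001] z [-0.004  0.001 -1.   ] F [ 0.7 -0.3  0.5] open 0.0339 q [-0.4  -0.15  1.83 -0.    1.47  1.17]
delta cm [ 0.09 -0.2   5.35] turn [-0.001  0.004 -0.004]
```

View pics/s30.png

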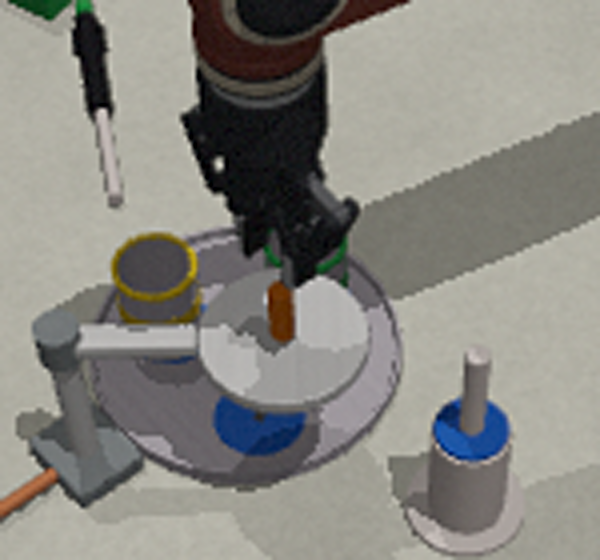

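The fingers bracket the knob (280,290). Descending around it.

Call:
send_rows:
  series:
    - {"tx": 0.1, "ty": -0.2, "tz": 0.8, "wx": 0, "wy": 0.004, "wz": -0.004, "jaw": 0.6}
    - {"tx": 0, "ty": 0, "tz": 1, "wx": 0, "wy": 0, "wz": 0, "jaw": 0.6}
    - {"tx": 0, "ty": 0, "tz": 0.8, "wx": 0, "wy": 0, "wz": 0, "jaw": 0.6}
    - {"tx": 0, "ty": 0, "tz": 0, "wx": 0, "wy": 0, "wz": 0, "jaw": 0.6}

```text
t: 47.15
tool_pos: [0.5188, -0.1385, 0.207]
tool_rot: [3.141, -0.0, 0.004]
contact_force: [0.1, -0.0, -0.5]
opening: 0.0342
```

Run:
```python
from h import *
nav((.518,-.138,.18))
crop("scene",(200,90,320,200),"s31.png",5)
```

```text
t 47.15 pos [ 0.5188 -0.1385  0.207 ] x [ 1.    -0.     0.002] y [-0. -1.  0.] z [ 0.002 -0.    -1.   ] F [ 0.1 -0.  -0.5] open 0.0342 q [-0.4  -0.14  1.86  0.    1.42  1.17]
delta cm [-0.08 -0.05  2.7 ] turn [ 0.    -0.002 -0.   ]
```

View pics/s31.png

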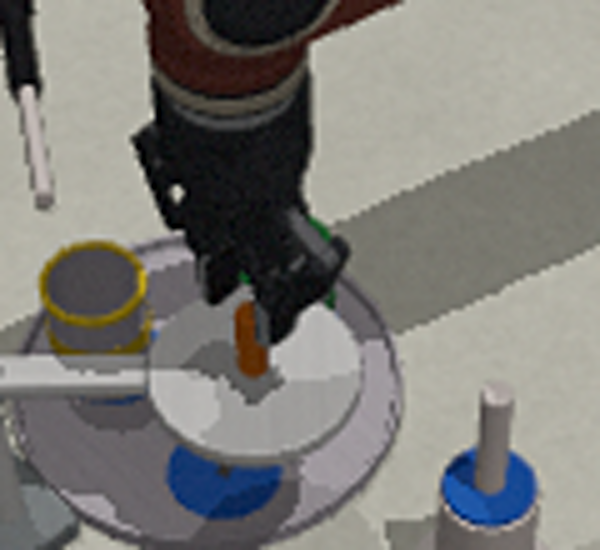

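Call:
send_rows:
  series:
    - {"tx": 0, "ty": 0, "tz": 0.8, "wx": 0, "wy": 0, "wz": 0, "jaw": 0.6}
    - {"tx": 0, "ty": 0, "tz": 0.9, "wx": 0, "wy": 0, "wz": 0, "jaw": 0.6}
    - {"tx": 0, "ty": 0, "tz": 0.6, "wx": 0, "wy": 0, "wz": 0, "jaw": 0.6}
    - {"tx": 0, "ty": 0, "tz": 0, "wx": 0, "wy": 0, "wz": 0, "jaw": 0.6}

```text
t: 47.7
tool_pos: [0.5193, -0.1387, 0.1832]
tool_rot: [3.141, 0.0, 0.006]
contact_force: [0.9, 0.4, 0.7]
opening: 0.0347
```

Run:
```python
from h import *
nav((.518,-.138,.18))
crop("scene",(200,90,320,200),"s32.png",5)
c=np.array([.627,-.2515])
for a in np.radians(np.arange(134,176,6.5)): print((c+.155*np.array([np.cos(a),np.sin(a)])).round(4))
```

```text
t 47.7 pos [ 0.5193 -0.1387  0.1832] x [1.    0.    0.004] y [ 0.    -1.     0.001] z [ 0.004 -0.001 -1.   ] F [0.9 0.4 0.7] open 0.0347 q [-0.4  -0.12  1.88  0.    1.38  1.17]
delta cm [-0.13 -0.07  0.32] turn [ 0.001 -0.004  0.   ]
[ 0.5193 -0.14  ]
[ 0.5074 -0.1529]
[ 0.497  -0.1671]
[ 0.4883 -0.1823]
[ 0.4813 -0.1985]
[ 0.4763 -0.2153]
[ 0.4732 -0.2326]
```

View pics/s32.png

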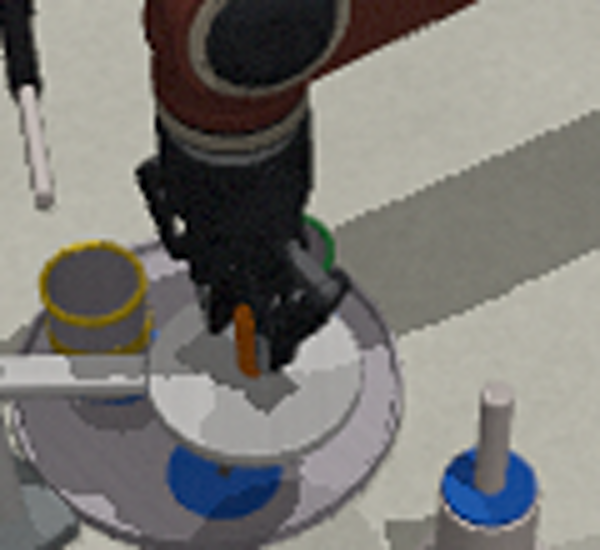

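Knob caged. Swing along the arc at under 1 rad/s.

Call:
send_rows:
  series:
    - {"tx": -0.9, "ty": 1.0, "tz": 0, "wx": 0, "wy": -0.004, "wz": 0, "jaw": 0.6}
    - {"tx": -1.1, "ty": 1.3, "tz": 0, "wx": 0, "wy": 0, "wz": 0, "jaw": 0.6}
    - {"tx": -0.9, "ty": 1.4, "tz": 0, "wx": 0, "wy": 0, "wz": 0, "jaw": 0.6}
    - {"tx": 0, "ty": 0, "tz": 0, "wx": 0, "wy": 0, "wz": 0, "jaw": 0.6}

```text
t: 48.25
tool_pos: [0.4879, -0.1778, 0.1841]
tool_rot: [-3.141, 0.0, 0.001]
contact_force: [0.1, -0.7, 0.0]
opening: 0.0343
```

Run:
```python
from h import *
nav((.4883,-.1823,.18))
crop("scene",(200,90,320,200),"s33.png",5)
```

```text
t 48.25 pos [ 0.4879 -0.1778  0.1841] x [ 1.    -0.    -0.001] y [-0.    -1.    -0.001] z [-0.001  0.001 -1.   ] F [ 0.1 -0.7  0. ] open 0.0343 q [-0.49 -0.16  1.92  0.    1.39  1.08]
delta cm [0.04 0.45 0.41] turn [-0.001  0.001 -0.   ]
```

View pics/s33.png

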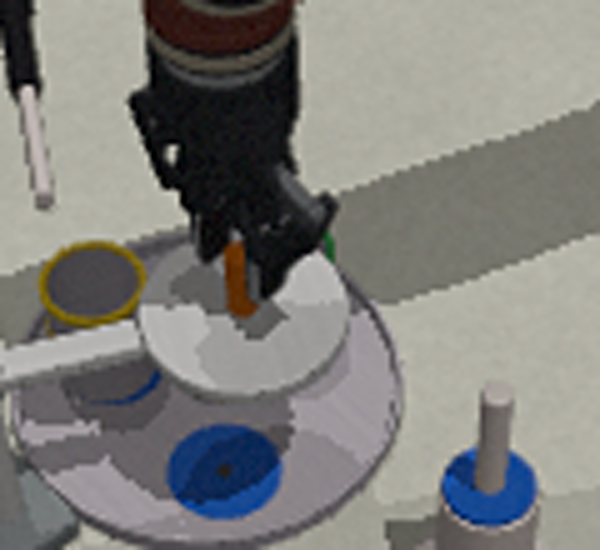

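The head swings with the fingers. Continuing.

Call:
send_rows:
  series:
    - {"tx": 0, "ty": 1.2, "tz": 0, "wx": 0, "wy": 0, "wz": 0, "jaw": 0.6}
    - {"tx": -0.3, "ty": 1.3, "tz": 0, "wx": 0, "wy": 0, "wz": 0, "jaw": 0.6}
    - {"tx": -0.5, "ty": 1.3, "tz": 0, "wx": 0, "wy": 0, "wz": 0, "jaw": 0.6}
    - {"tx": 0, "ty": 0, "tz": 0, "wx": 0, "wy": 0, "wz": 0, "jaw": 0.6}

```text
t: 48.8
tool_pos: [0.4799, -0.2182, 0.184]
tool_rot: [-3.141, -0.0, 0.001]
contact_force: [-0.1, 1.1, 0.3]
opening: 0.0342
```

Run:
```python
from h import *
nav((.4753,-.2325,.18))
crop("scene",(200,90,320,200),"s34.png",5)
```

```text
t 48.8 pos [ 0.4799 -0.2182  0.184 ] x [ 1.  0. -0.] y [ 0.    -1.    -0.001] z [-0.     0.001 -1.   ] F [-0.1  1.1  0.3] open 0.0342 q [-0.57 -0.14  1.9   0.    1.38  1.  ]
delta cm [-0.46  1.43  0.4 ] turn [-0.001  0.     0.   ]
```

View pics/s34.png

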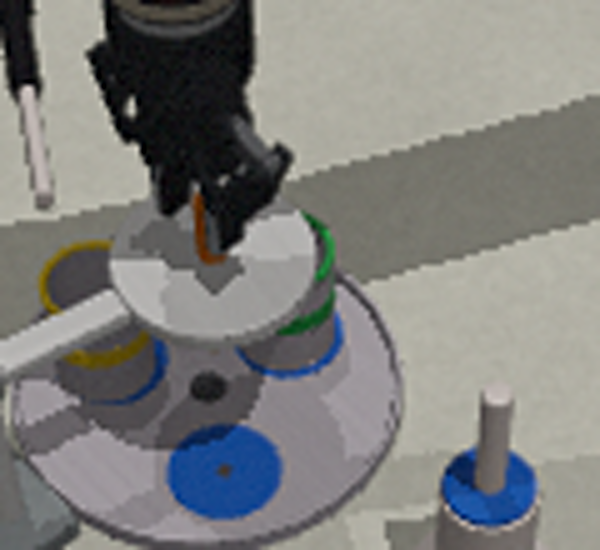

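Call:
send_rows:
  series:
    - {"tx": -0.2, "ty": 0.9, "tz": 0, "wx": 0, "wy": 0, "wz": 0, "jaw": 0.6}
    - {"tx": -0.2, "ty": 0.9, "tz": 0, "wx": 0, "wy": 0, "wz": 0, "jaw": 0.6}
    - {"tx": 0, "ty": 0, "tz": 0, "wx": 0, "wy": 0, "wz": 0, "jaw": 0.6}

```text
t: 49.22
tool_pos: [0.476, -0.2368, 0.1842]
tool_rot: [-3.141, -0.002, -0.0]
contact_force: [-0.3, 1.3, -0.3]
opening: 0.0344
```

Run:
```python
from h import *
nav((.4753,-.2325,.18))
```

```text
t 49.23 pos [ 0.476  -0.2368  0.1842] x [1.    0.001 0.   ] y [ 0.001 -1.    -0.001] z [ 0.     0.001 -1.   ] F [-0.3  1.3 -0.3] open 0.0344 q [-0.6  -0.13  1.89  0.    1.38  0.97]
delta cm [-0.07 -0.43  0.42] turn [-0.001 -0.     0.001]
```

Call:
send_rows:
  series:
    - {"tx": 0, "ty": 0.4, "tz": 0, "wx": 0, "wy": 0, "wz": 0, "jaw": 0.6}
    - {"tx": 0, "ty": 0.3, "tz": 0, "wx": 0, "wy": 0, "wz": 0, "jaw": 0.6}
    - {"tx": 0, "ty": 0, "tz": 0, "wx": 0, "wy": 0, "wz": 0, "jaw": 0.6}

```text
t: 49.6
tool_pos: [0.476, -0.2402, 0.1839]
tool_rot: [-3.13, -0.004, 0.002]
contact_force: [0.1, -0.1, -0.5]
opening: 0.0344
```

Run:
```python
from h import *
nav((.4753,-.2325,.18))
crop("scene",(200,90,320,200),"s35.png",5)
```

```text
t 49.6 pos [ 0.476  -0.2402  0.1839] x [ 1.     0.002 -0.001] y [ 0.002 -1.    -0.011] z [-0.001  0.011 -1.   ] F [ 0.1 -0.1 -0.5] open 0.0344 q [-0.61 -0.12  1.88  0.01  1.39  0.96]
delta cm [-0.07 -0.76  0.4 ] turn [-0.011  0.001  0.002]
```

View pics/s35.png

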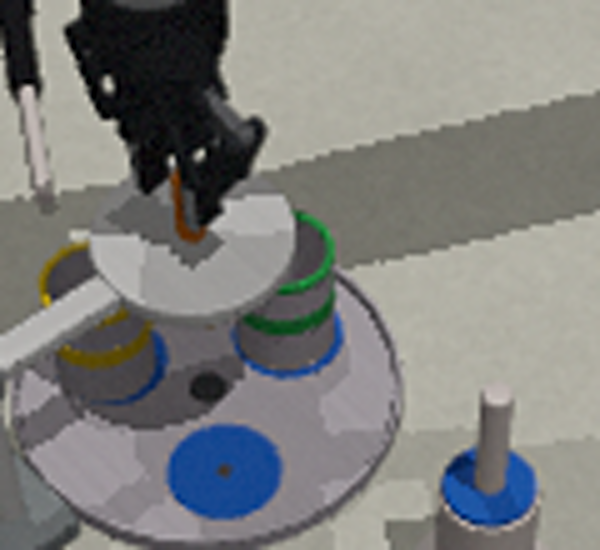

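Run:
```python
from h import *
u=(200+193.5/5-.5-1.2,90+247.5/5-.5-1.3)
X=ray("scene",u,.151);print(X)
for pv in((.627,-.25),(.629,-.25)):
  v=X[:2]-pv;w=np.array([.4753,-.2325])-pv
  print(np.hypot(*v),np.arctan2(v[1],v[0])-np.arctan2(w[1],w[0]))
st()
```

```text
[ 0.47798234 -0.23186676  0.151     ]
0.15011688236828813 -0.006238255420885519
0.15210242938710605 -0.0061315632036436085
t 49.65 pos [ 0.476  -0.2404  0.1839] x [ 1.     0.002 -0.001] y [ 0.002 -1.    -0.01 ] z [-0.001  0.01  -1.   ] F [-0.4  2.7  0.7] open 0.0342 q [-0.61 -0.12  1.88  0.01  1.39  0.96]
```

The head is about at the tray centre. A small push more to feel the stop.

Call:
send_rows:
  series:
    - {"tx": 0, "ty": 0.4, "tz": 0, "wx": -0.01, "wy": 0, "wz": 0, "jaw": 0.6}
    - {"tx": 0, "ty": 0.3, "tz": 0, "wx": 0, "wy": 0, "wz": 0, "jaw": 0.6}

```text
t: 49.9
tool_pos: [0.4761, -0.2406, 0.1838]
tool_rot: [-3.124, -0.006, 0.004]
contact_force: [-1.6, 12.1, 4.9]
opening: 0.0346
```

Run:
```python
from h import *
st()
```

```text
t 49.9 pos [ 0.4761 -0.2406  0.1838] x [ 1.     0.004 -0.003] y [ 0.004 -1.    -0.018] z [-0.003  0.018 -1.   ] F [-1.6 12.1  4.9] open 0.0346 q [-0.61 -0.12  1.88  0.01  1.39  0.95]
```

Firmly at the stop: 12 N and no further motion. Back off and rise.

Call:
send_rows:
  series:
    - {"tx": 0, "ty": -0.6, "tz": 0, "wx": 0, "wy": 0, "wz": 0, "jaw": 0.5}
    - {"tx": 0, "ty": 0, "tz": 0, "wx": 0, "wy": 0, "wz": 0, "jaw": 0.5}

```text
t: 50.15
tool_pos: [0.4763, -0.235, 0.184]
tool_rot: [-3.126, -0.006, 0.003]
contact_force: [-0.4, -0.3, -0.3]
opening: 0.043
```

Run:
```python
from h import *
nav((.4755,-.232,.25))
```

```text
t 50.15 pos [ 0.4763 -0.235   0.184 ] x [ 1.     0.004 -0.002] y [ 0.004 -1.    -0.016] z [-0.002  0.016 -1.   ] F [-0.4 -0.3 -0.3] open 0.043 q [-0.6  -0.12  1.88  0.01  1.39  0.96]
delta cm [-0.09 -0.4  -6.6 ] turn [-0.016  0.002  0.004]
```

Call:
send_rows:
  series:
    - {"tx": 0, "ty": 0, "tz": -1, "wx": 0, "wy": 0, "wz": 0, "jaw": 0.5}
    - {"tx": 0, "ty": 0, "tz": -2, "wx": 0, "wy": 0, "wz": 0, "jaw": 0.5}
    - {"tx": 0, "ty": 0, "tz": -3, "wx": 0, "wy": 0, "wz": 0, "jaw": 0.5}
    - {"tx": 0, "ty": 0, "tz": -3, "wx": 0, "wy": 0, "wz": 0, "jaw": 0.8}
    - {"tx": 0, "ty": 0, "tz": -2, "wx": 0, "wy": 0, "wz": 0, "jaw": 1}

```text
t: 50.78
tool_pos: [0.4763, -0.2382, 0.3012]
tool_rot: [-3.129, -0.004, 0.001]
contact_force: [1.1, 0.9, 0.6]
opening: 0.0069
```

Run:
```python
from h import *
nav((.628,.05,.28))
crop("scene",(180,70,330,200),"s36.png",4.5)
crop("top",(280,160,420,290),"t36.png",4.2)
```

```text
t 50.77 pos [ 0.4763 -0.2382  0.3012] x [ 1.     0.003 -0.001] y [ 0.003 -1.    -0.013] z [-0.001  0.013 -1.   ] F [1.1 0.9 0.6] open 0.0069 q [-0.61 -0.19  1.75  0.01  1.59  0.96]
delta cm [ 15.25 -28.75   2.47] turn [-0.013  0.001  0.003]
```

View pics/s36.png

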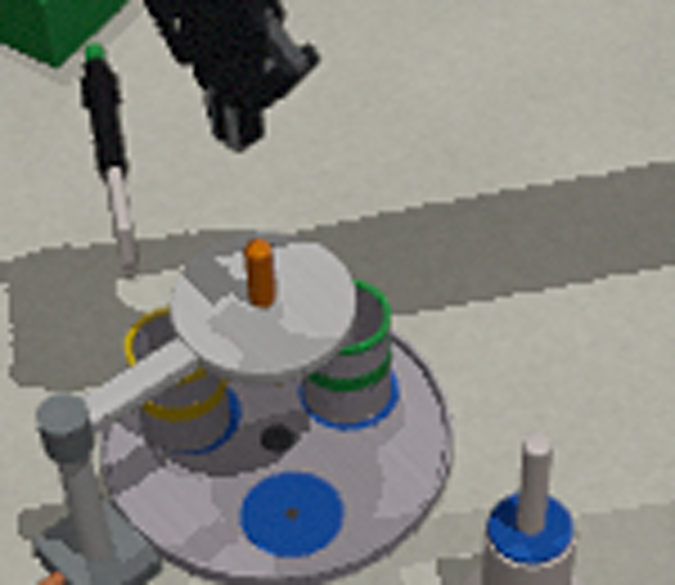

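View pics/t36.png

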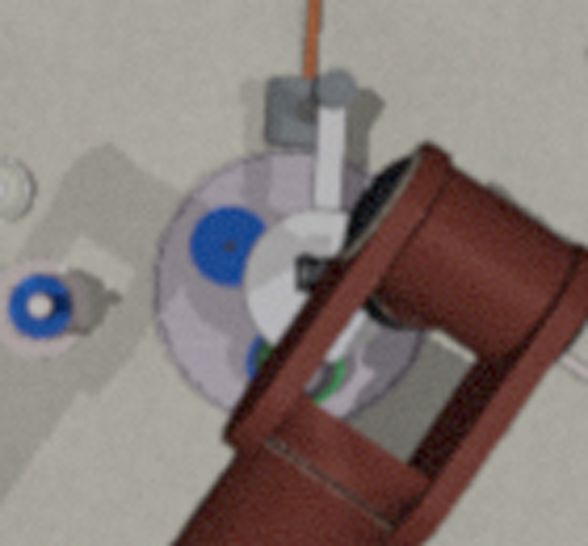

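Run:
```python
from h import *
S=lambda u,v:(180+(u+.5)/4.5-.5-1.2,70+(v+.5)/4.5-.5-1.3)
T=lambda u,v:(280+(u+.5)/4.2-.5,160+(v+.5)/4.2-.5)
for n,a,b in(("scene",S(277,438),S(292,514)),("top",T(291,288),T(231,246))):
    c=ray(n,a,.006);p=ray(n,b,.006);v=p-c;print(n,c[:2],p[:2],np.hypot(*v[:2]))
    v*=.066/np.hypot(*v[:2])
    for s in(2.0944,-2.0944):
        R=Ro.from_rotvec([0,0,s]).as_matrix();print("  pad",(c+R@v)[:2].round(4))
```

```text
scene [ 0.47158784 -0.23950975] [ 0.50994206 -0.18466341] 0.06692658253052994
  pad [ 0.4058 -0.2338]
  pad [ 0.4995 -0.2993]
top [ 0.47640845 -0.23324802] [ 0.51356732 -0.18132364] 0.06385078401626286
  pad [ 0.4107 -0.2268]
  pad [ 0.5037 -0.2933]
```

Pads from both views agree with where the beakers stand to within 3–8 mm, and the tolerance is 20 mm. The spray head is at its stop, the brush is home and pad 3 is empty. Now the lever: approach closed-jawed from its red side at height.

Call:
send_rows:
  series:
    - {"tx": 2.4, "ty": -4.4, "tz": 0, "wx": -0.013, "wy": 0, "wz": 0, "jaw": 1}
    - {"tx": 2.4, "ty": -4.4, "tz": 0, "wx": 0, "wy": 0, "wz": 0, "jaw": 1}
    - {"tx": 2.4, "ty": -4.4, "tz": 0, "wx": 0, "wy": 0, "wz": 0, "jaw": 1}
    - {"tx": 2.4, "ty": -4.4, "tz": 0, "wx": 0, "wy": 0, "wz": 0, "jaw": 1}
    - {"tx": 2.4, "ty": -4.4, "tz": 0, "wx": 0, "wy": 0, "wz": 0, "jaw": 1}

```text
t: 51.5
tool_pos: [0.5976, -0.0156, 0.2974]
tool_rot: [3.139, -0.009, -0.006]
contact_force: [-0.8, -0.5, -0.5]
opening: 0.0002
```

Call:
send_rows:
  series:
    - {"tx": 2, "ty": -3.5, "tz": 0, "wx": 0, "wy": 0, "wz": 0, "jaw": 1}
    - {"tx": 0, "ty": 0, "tz": 0, "wx": 0, "wy": 0, "wz": -0.144, "jaw": 1}
    - {"tx": 0, "ty": 0, "tz": 0, "wx": 0, "wy": 0, "wz": 0, "jaw": 1}

```text
t: 51.88
tool_pos: [0.6179, 0.0243, 0.2921]
tool_rot: [3.132, 0.23, -0.018]
contact_force: [-0.2, -0.4, 0.6]
opening: 0.0
```

```bash
cat >> h.py <<'E'
RL=Ro.from_rotvec([0,0,.144]).as_matrix()@np.diag([1,-1,-1.])
E
python3 - <<'E'
from h import *
nav((.637,.06,.25),RL)
crop("scene",(220,170,370,300),"s37.png",4.5)
E
```

```text
t 51.88 pos [0.6179 0.0243 0.2921] x [ 0.989  0.146 -0.011] y [ 0.146 -0.989  0.   ] z [-0.011 -0.002 -1.   ] F [-0.2 -0.4  0.6] open 0.0 q [-0.08  0.02  1.56 -0.    1.57  1.34]
delta cm [ 2.46 -3.26  4.19] turn [0.    0.011 0.002]
```

View pics/s37.png

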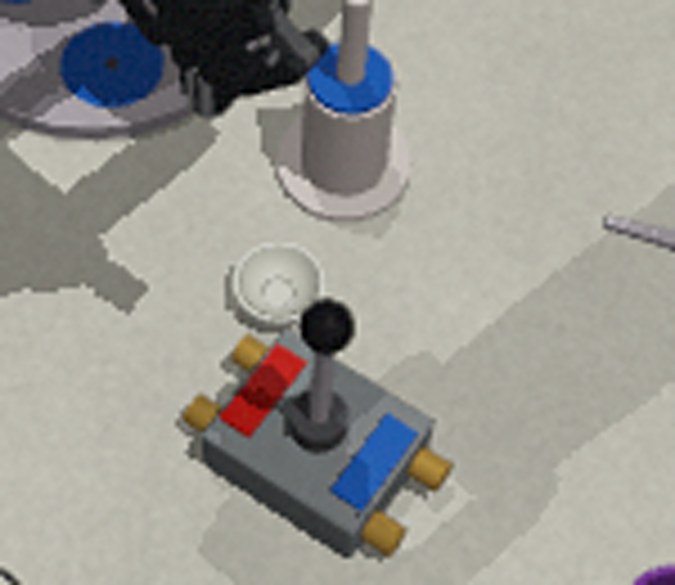

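Call:
send_rows:
  series:
    - {"tx": 1.5, "ty": -2, "tz": 1, "wx": 0, "wy": 0.011, "wz": 0, "jaw": 1}
    - {"tx": 0.8, "ty": -1, "tz": 1, "wx": 0, "wy": 0, "wz": 0, "jaw": 1}
    - {"tx": 0, "ty": 0, "tz": 1, "wx": 0, "wy": 0, "wz": 0, "jaw": 1}
    - {"tx": 0, "ty": 0, "tz": 0, "wx": 0, "wy": 0, "wz": 0, "jaw": 1}

```text
t: 52.42
tool_pos: [0.6362, 0.0582, 0.2579]
tool_rot: [-3.133, -0.22, 0.004]
contact_force: [-0.4, -0.3, -0.1]
opening: -0.0002
```

Run:
```python
from h import *
nav((.637,.058,.166),RL)
crop("scene",(220,170,370,300),"s38.png",4.5)
```

```text
t 52.42 pos [0.6362 0.0582 0.2579] x [ 0.99   0.14  -0.003] y [ 0.14  -0.99  -0.001] z [-0.003  0.    -1.   ] F [-0.4 -0.3 -0.1] open -0.0002 q [-0.03  0.08  1.56  0.    1.51  1.41]
delta cm [0.1  0.04 9.19] turn [-0.001  0.003 -0.004]
```

View pics/s38.png

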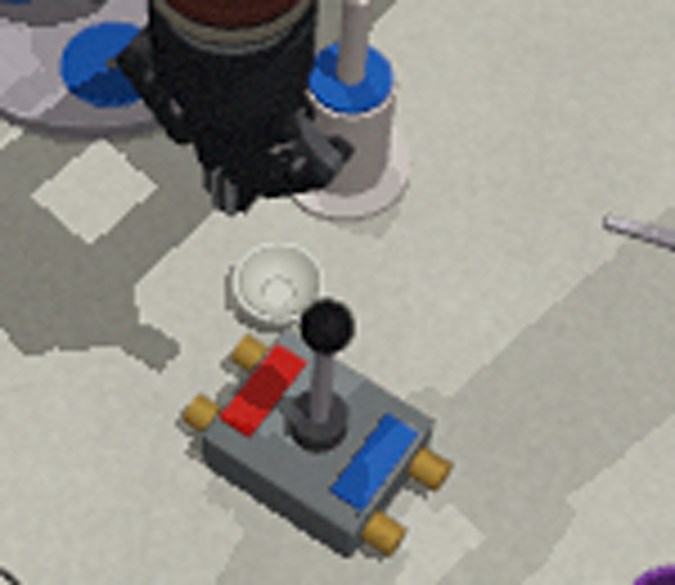

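Call:
send_rows:
  series:
    - {"tx": 0, "ty": 0, "tz": 2, "wx": 0, "wy": 0, "wz": 0, "jaw": 1}
    - {"tx": 0, "ty": 0, "tz": 2, "wx": 0, "wy": 0, "wz": 0, "jaw": 1}
    - {"tx": 0, "ty": 0, "tz": 2, "wx": 0, "wy": 0, "wz": 0, "jaw": 1}
    - {"tx": 0, "ty": 0, "tz": 1.8, "wx": 0, "wy": 0, "wz": 0, "jaw": 1}
    - {"tx": 0, "ty": 0, "tz": 0, "wx": 0, "wy": 0, "wz": 0, "jaw": 1}

```text
t: 53.1
tool_pos: [0.6353, 0.0572, 0.174]
tool_rot: [-3.134, -0.217, 0.006]
contact_force: [-0.5, -0.0, 0.1]
opening: -0.0004
```

Run:
```python
from h import *
nav((.637,.058,.166),RL)
crop("scene",(220,170,370,300),"s39.png",4.5)
```

```text
t 53.1 pos [0.6353 0.0572 0.174 ] x [ 0.99   0.138 -0.004] y [ 0.138 -0.99  -0.001] z [-0.004  0.    -1.   ] F [-0.5 -0.   0.1] open -0.0004 q [-0.03  0.13  1.64  0.    1.37  1.41]
delta cm [ 0.18 -0.06  0.8 ] turn [-0.001  0.004 -0.006]
```

View pics/s39.png

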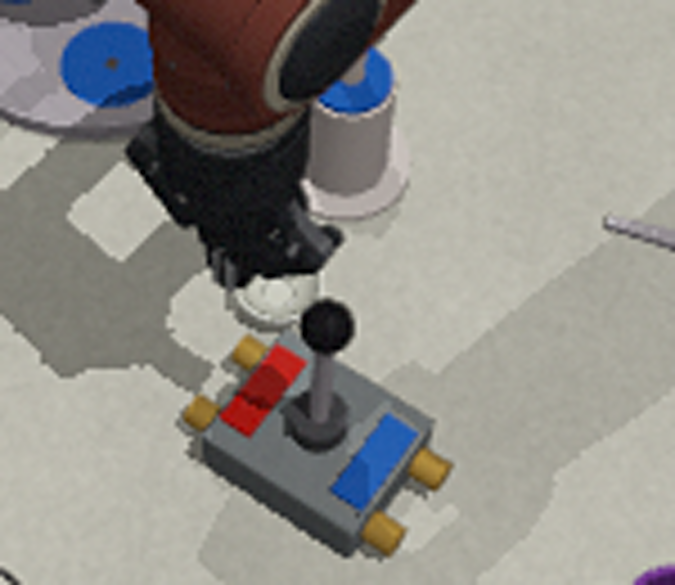

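Call:
send_rows:
  series:
    - {"tx": 0.1, "ty": 0, "tz": 0.8, "wx": 0, "wy": 0.004, "wz": -0.006, "jaw": 1}
    - {"tx": 0, "ty": -1, "tz": 0, "wx": 0, "wy": 0, "wz": 0, "jaw": 1}
    - {"tx": 0, "ty": -1, "tz": 0, "wx": 0, "wy": 0, "wz": 0, "jaw": 1}
    - {"tx": 0, "ty": -1, "tz": 0, "wx": 0, "wy": 0, "wz": 0, "jaw": 1}
    - {"tx": 0, "ty": 0, "tz": 0, "wx": 0, "wy": 0, "wz": 0, "jaw": 1}

```text
t: 53.78
tool_pos: [0.6342, 0.0898, 0.1701]
tool_rot: [-3.133, -0.229, -0.013]
contact_force: [1.2, 0.5, -0.0]
opening: 0.0001
```

Run:
```python
from h import *
nav((.622,.14,.164),RL)
crop("scene",(220,170,370,300),"s40.png",4.5)
```

```text
t 53.77 pos [0.6342 0.0898 0.1701] x [0.989 0.145 0.008] y [ 0.145 -0.989 -0.   ] z [ 0.008  0.001 -1.   ] F [ 1.2  0.5 -0. ] open 0.0001 q [0.02 0.14 1.65 0.   1.35 1.45]
delta cm [-0.48 -5.14  0.61] turn [-0.    -0.008  0.002]
```

View pics/s40.png

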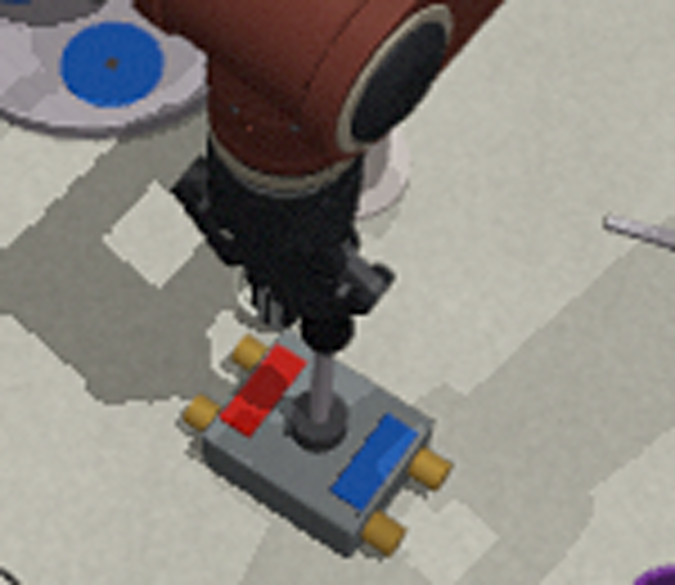

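At contact. Pushing toward blue.

Call:
send_rows:
  series:
    - {"tx": -0.3, "ty": -1, "tz": 0.3, "wx": 0, "wy": -0.008, "wz": 0, "jaw": 1}
    - {"tx": 0, "ty": -1, "tz": 0.2, "wx": 0, "wy": 0, "wz": 0, "jaw": 1}
    - {"tx": 0, "ty": -1, "tz": 0.2, "wx": 0, "wy": 0, "wz": 0, "jaw": 1}
    - {"tx": 0, "ty": -1, "tz": 0.1, "wx": 0, "wy": 0, "wz": 0, "jaw": 1}
    - {"tx": 0, "ty": 0, "tz": 0, "wx": 0, "wy": 0, "wz": 0, "jaw": 1}

```text
t: 54.45
tool_pos: [0.6258, 0.1295, 0.1621]
tool_rot: [3.13, 0.227, 0.002]
contact_force: [1.3, -2.3, 0.9]
opening: -0.0006
```

Run:
```python
from h import *
nav((.622,.14,.164),RL)
crop("scene",(220,170,370,300),"s41.png",4.5)
```

```text
t 54.45 pos [0.6258 0.1295 0.1621] x [0.99  0.144 0.001] y [ 0.144 -0.99   0.004] z [ 0.002 -0.004 -1.   ] F [ 1.3 -2.3  0.9] open -0.0006 q [ 0.09  0.14  1.65 -0.    1.34  1.52]
delta cm [-0.22 -1.09 -0.2 ] turn [ 0.004 -0.001  0.001]
```

View pics/s41.png

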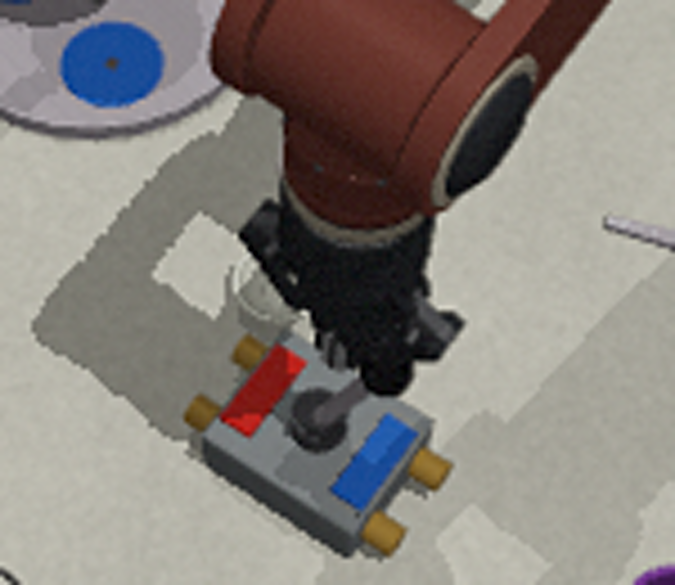

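Run:
```python
from h import *
d=np.array([-.144,.99])
for a in(0,.2,.3,.35,.4,.45,.5,.55):
    p=np.r_[np.array([.6278,.1185])+d*.12*np.sin(a),.055+.12*np.cos(a)];u=proj("scene",p);print(a,((u-[220,170])*4.5).round(0),p.round(3))
```

```text
0 [322. 325.] [0.628 0.118 0.175]
0.2 [359. 350.] [0.624 0.142 0.173]
0.3 [377. 364.] [0.623 0.154 0.17 ]
0.35 [385. 371.] [0.622 0.159 0.168]
0.4 [394. 379.] [0.621 0.165 0.166]
0.45 [402. 386.] [0.62  0.17  0.163]
0.5 [410. 394.] [0.62  0.175 0.16 ]
0.55 [418. 401.] [0.619 0.181 0.157]
```

The angle is about 0.34. Push 1.4 cm more, then hold.

Call:
send_rows:
  series:
    - {"tx": 0, "ty": -0.8, "tz": 0, "wx": 0.004, "wy": 0, "wz": 0, "jaw": 1}
    - {"tx": 0, "ty": -0.6, "tz": 0, "wx": 0, "wy": 0, "wz": 0, "jaw": 1}
    - {"tx": 0, "ty": 0, "tz": 0, "wx": 0, "wy": 0, "wz": 0, "jaw": 1}

```text
t: 54.88
tool_pos: [0.6232, 0.1416, 0.1601]
tool_rot: [3.13, 0.224, -0.002]
contact_force: [0.9, -4.0, 1.1]
opening: 0.0003
```

Run:
```python
from h import *
nav((.622,.14,.164),RL)
crop("scene",(220,170,370,300),"s42.png",4.5)
```

```text
t 54.88 pos [0.6232 0.1416 0.1601] x [ 0.99   0.143 -0.002] y [ 0.143 -0.99   0.003] z [-0.001 -0.003 -1.   ] F [ 0.9 -4.   1.1] open 0.0003 q [ 0.11  0.15  1.65 -0.    1.34  1.54]
delta cm [-0.14  0.15 -0.39] turn [ 0.003  0.002 -0.001]
```

View pics/s42.png

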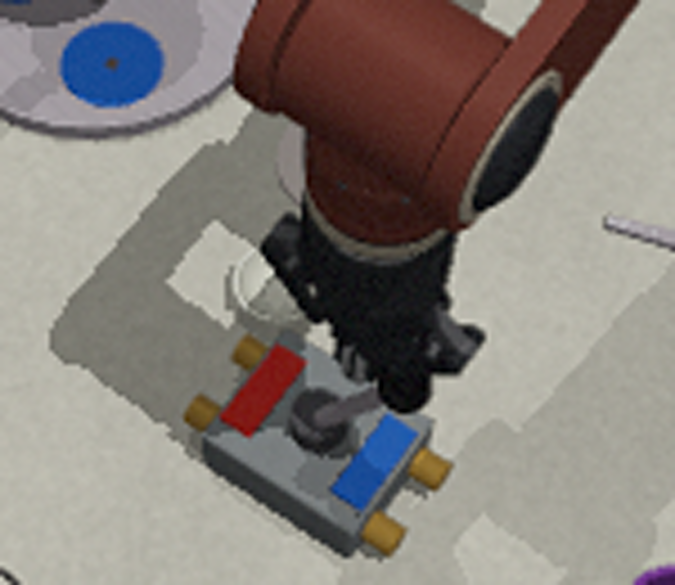

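About 0.44 rad (4 N). Holding with a tiny forward bias.

Call:
send_rows:
  series:
    - {"tx": 0, "ty": -0.3, "tz": 0, "wx": 0.003, "wy": 0, "wz": 0, "jaw": 1}
    - {"tx": 0, "ty": -0.02, "tz": 0, "wx": 0, "wy": 0, "wz": 0, "jaw": 1}
    - {"tx": 0, "ty": -0.02, "tz": 0, "wx": 0, "wy": 0, "wz": 0, "jaw": 1}
    - {"tx": 0, "ty": -0.02, "tz": 0, "wx": 0, "wy": 0, "wz": 0, "jaw": 1}
    - {"tx": 0, "ty": -0.02, "tz": 0, "wx": 0, "wy": 0, "wz": 0, "jaw": 1}

```text
t: 55.55
tool_pos: [0.6228, 0.1431, 0.1598]
tool_rot: [3.13, 0.222, -0.003]
contact_force: [0.9, -4.5, -1.6]
opening: 0.0001
```

Call:
send_rows:
  series:
    - {"tx": 0, "ty": -0.02, "tz": 0, "wx": 0, "wy": 0, "wz": 0, "jaw": 1}
    - {"tx": 0, "ty": -0.02, "tz": 0, "wx": 0, "wy": 0, "wz": 0, "jaw": 1}
    - {"tx": 0, "ty": -0.02, "tz": 0, "wx": 0, "wy": 0, "wz": 0, "jaw": 1}
    - {"tx": 0, "ty": -0.02, "tz": 0, "wx": 0, "wy": 0, "wz": 0, "jaw": 1}
    - {"tx": 0, "ty": -0.02, "tz": 0, "wx": 0, "wy": 0, "wz": 0, "jaw": 1}

```text
t: 56.18
tool_pos: [0.6228, 0.1431, 0.1598]
tool_rot: [3.129, 0.22, -0.003]
contact_force: [1.7, -5.2, -2.0]
opening: -0.0001
```

Call:
send_rows:
  series:
    - {"tx": 0, "ty": -0.02, "tz": 0, "wx": 0, "wy": 0, "wz": 0, "jaw": 1}
    - {"tx": 0, "ty": -0.02, "tz": 0, "wx": 0, "wy": 0, "wz": 0, "jaw": 1}
    - {"tx": 0, "ty": -0.02, "tz": 0, "wx": 0, "wy": 0, "wz": 0, "jaw": 1}
    - {"tx": 0, "ty": -0.02, "tz": 0, "wx": 0, "wy": 0, "wz": 0, "jaw": 1}
    - {"tx": 0, "ty": -0.02, "tz": 0, "wx": 0, "wy": 0, "wz": 0, "jaw": 1}

```text
t: 56.8
tool_pos: [0.6228, 0.143, 0.1599]
tool_rot: [3.128, 0.219, -0.003]
contact_force: [1.8, -6.0, -1.7]
opening: -0.0001
```

Call:
send_rows:
  series:
    - {"tx": 0, "ty": -0.02, "tz": 0, "wx": 0, "wy": 0, "wz": 0, "jaw": 1}
    - {"tx": 0, "ty": -0.02, "tz": 0, "wx": 0, "wy": 0, "wz": 0, "jaw": 1}
    - {"tx": 0, "ty": -0.02, "tz": 0, "wx": 0, "wy": 0, "wz": 0, "jaw": 1}
    - {"tx": 0, "ty": -0.02, "tz": 0, "wx": 0, "wy": 0, "wz": 0, "jaw": 1}
    - {"tx": 0, "ty": -0.02, "tz": 0, "wx": 0, "wy": 0, "wz": 0, "jaw": 1}

```text
t: 57.42
tool_pos: [0.6228, 0.1429, 0.1599]
tool_rot: [3.126, 0.217, -0.003]
contact_force: [1.8, -5.2, -1.1]
opening: -0.0001
```

Run:
```python
from h import *
nav((.622,.14,.164),RL)
crop("scene",(220,170,370,300),"s43.png",4.5)
```

```text
t 57.42 pos [0.6228 0.1429 0.1599] x [ 0.99   0.138 -0.002] y [ 0.138 -0.99   0.008] z [-0.001 -0.008 -1.   ] F [ 1.8 -5.2 -1.1] open -0.0001 q [ 0.11  0.15  1.65 -0.01  1.34  1.55]
delta cm [-0.12  0.28 -0.41] turn [ 0.008  0.002 -0.005]
```

View pics/s43.png

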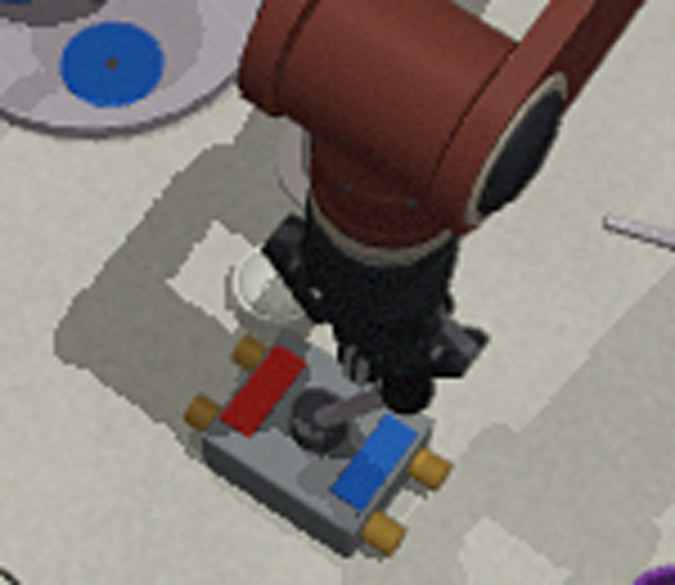

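Held for over 2.5 s at about 0.45. A last hold, then retreat slowly so the lever recentres without swinging past.

Call:
send_rows:
  series:
    - {"tx": 0, "ty": -0.02, "tz": 0, "wx": 0, "wy": 0, "wz": 0, "jaw": 1}
    - {"tx": 0, "ty": -0.02, "tz": 0, "wx": 0, "wy": 0, "wz": 0, "jaw": 1}
    - {"tx": 0, "ty": -0.02, "tz": 0, "wx": 0, "wy": 0, "wz": 0, "jaw": 1}
    - {"tx": 0, "ty": -0.02, "tz": 0, "wx": 0, "wy": 0, "wz": 0, "jaw": 1}
    - {"tx": 0, "ty": -0.02, "tz": 0, "wx": 0, "wy": 0, "wz": 0, "jaw": 1}

```text
t: 58.1
tool_pos: [0.6228, 0.1429, 0.1599]
tool_rot: [3.125, 0.216, -0.002]
contact_force: [2.5, -4.9, -1.2]
opening: 0.0001
```

Call:
send_rows:
  series:
    - {"tx": 0, "ty": 1, "tz": 0, "wx": 0, "wy": 0, "wz": 0, "jaw": 1}
    - {"tx": 0, "ty": 1, "tz": 0, "wx": 0, "wy": 0, "wz": 0, "jaw": 1}
    - {"tx": 0, "ty": 1, "tz": 0, "wx": 0, "wy": 0, "wz": 0, "jaw": 1}
    - {"tx": 0, "ty": 1, "tz": 0, "wx": 0, "wy": 0, "wz": 0, "jaw": 1}
    - {"tx": 0, "ty": 1, "tz": 0, "wx": 0, "wy": 0, "wz": 0, "jaw": 1}

```text
t: 58.72
tool_pos: [0.6304, 0.0925, 0.162]
tool_rot: [3.13, 0.217, 0.0]
contact_force: [0.6, -0.9, 0.4]
opening: -0.0
```

Call:
send_rows:
  series:
    - {"tx": 0, "ty": 1, "tz": 0, "wx": 0, "wy": 0, "wz": 0, "jaw": 1}
    - {"tx": 0, "ty": 1, "tz": 0, "wx": 0, "wy": 0, "wz": 0, "jaw": 1}
    - {"tx": 0, "ty": 1, "tz": 0, "wx": 0, "wy": 0, "wz": 0, "jaw": 1}
    - {"tx": 0, "ty": 1, "tz": 0, "wx": 0, "wy": 0, "wz": 0, "jaw": 1}
    - {"tx": 0, "ty": 0, "tz": 0, "wx": 0, "wy": 0, "wz": 0, "jaw": 1}

```text
t: 59.35
tool_pos: [0.6358, 0.0498, 0.1612]
tool_rot: [3.131, 0.216, -0.003]
contact_force: [0.2, 0.6, 0.5]
opening: -0.0
```

Call:
send_rows:
  series:
    - {"tx": 0, "ty": 0, "tz": -3, "wx": 0, "wy": 0, "wz": 0, "jaw": 1}
    - {"tx": 0, "ty": 0, "tz": -4, "wx": 0, "wy": 0, "wz": 0, "jaw": 1}
    - {"tx": 0, "ty": 0, "tz": -4, "wx": 0, "wy": 0, "wz": 0, "jaw": 1}
    - {"tx": -4, "ty": 0, "tz": -2, "wx": 0, "wy": 0, "wz": 0, "jaw": 1}
    - {"tx": -4, "ty": 0, "tz": -2, "wx": 0, "wy": 0, "wz": 0, "jaw": 1}

```text
t: 59.98
tool_pos: [0.5551, 0.04, 0.3124]
tool_rot: [3.133, 0.219, -0.013]
contact_force: [0.0, 0.1, 0.5]
opening: -0.0001
```

Call:
send_rows:
  series:
    - {"tx": -4, "ty": 0, "tz": -1, "wx": 0, "wy": 0, "wz": 0, "jaw": 1}
    - {"tx": -4, "ty": 0, "tz": 0, "wx": 0, "wy": 0, "wz": 0, "jaw": 1}
    - {"tx": -3, "ty": 0, "tz": 0, "wx": 0, "wy": 0, "wz": 0, "jaw": 1}
    - {"tx": 0, "ty": 0, "tz": 0, "wx": 0, "wy": 0, "wz": 0, "jaw": 1}
    - {"tx": 0, "ty": 0, "tz": 0, "wx": 0, "wy": 0, "wz": 0, "jaw": 1}

```text
t: 60.6
tool_pos: [0.4427, 0.0254, 0.3279]
tool_rot: [3.133, 0.222, 0.002]
contact_force: [0.5, 0.6, -0.2]
opening: 0.0001
```

Run:
```python
from h import *
st()
s=ctrl.get_image("scene");cv2.imwrite("pics/sF.png",s[:,:,::-1])
t=ctrl.get_image("top");cv2.imwrite("pics/tF.png",t[:,:,::-1])
```

```text
t 60.6 pos [0.4427 0.0254 0.3279] x [0.99  0.141 0.001] y [ 0.141 -0.99   0.001] z [ 0.001 -0.001 -1.   ] F [ 0.5  0.6 -0.2] open 0.0001 q [-0.11 -0.44  1.9  -0.    1.68  1.32]
```

View pics/sF.png

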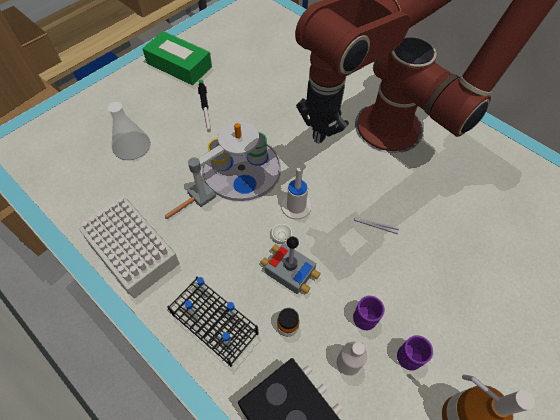

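View pics/tF.png

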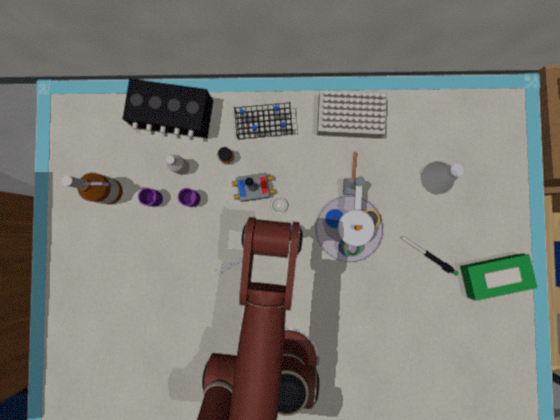

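Run:
```python
from h import *
t,_=crop("top",(300,170,400,270),"tF2.png",6);s,_=crop("scene",(180,100,330,220),"sF2.png",5)
print("knob T",blobs(t,(6,180,120),(18,255,255),6,(330,200,380,250)),"S",blobs(s,(6,180,120),(18,255,255),6,(220,110,260,150)))
for z in(.151,.185,.201): print(proj("top",(.4753,-.2325,z)),proj("scene",(.4753,-.2325,z)))
```

```text
knob T [([357.7, 227.0], [356, 226, 5, 3, 13])] S [([236.9, 125.4], [235, 124, 5, 4, 17])]
[355.26359479 227.59093637] [237.52189318 137.07371654]
[357.01600553 227.34980602] [236.69485583 129.02877037]
[357.87323234 227.23185228] [236.29179348 125.10801047]
```

View pics/tF2.png

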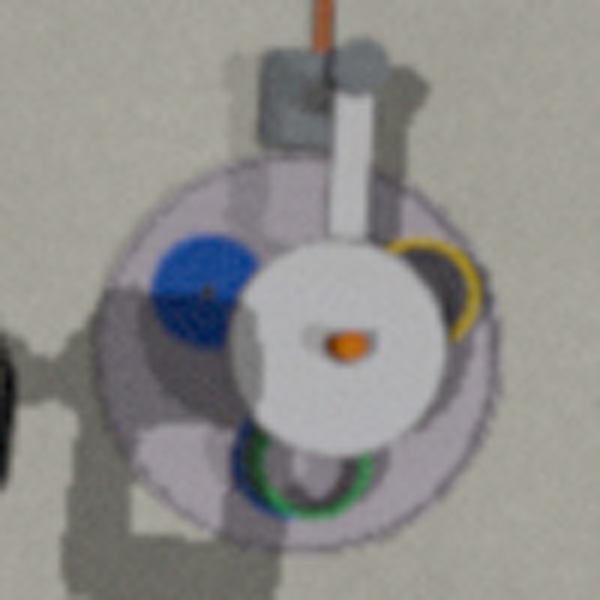

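View pics/sF2.png

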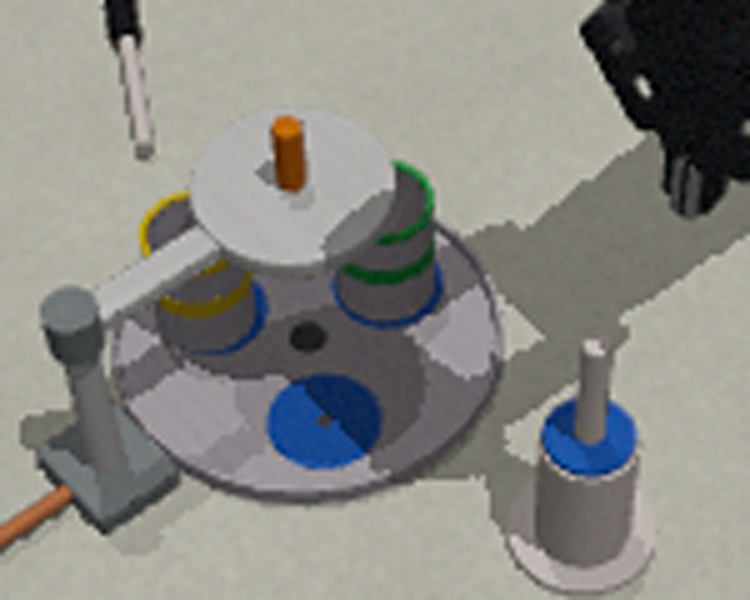

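Run:
```python
from h import *
u=(300+313.5/6-.5,170+463/6-.5);print("green",ray("top",u,.086))
u=(300+423/6-.5,170+300/6-.5);print("yellow approx",ray("top",u,.086))
print(proj("top",(.6278,.1185,.175)))
t=ctrl.get_image("top");s=ctrl.get_image("scene")
for n,im,roi in(("scene",s,(282,232,302,252)),("top",t,(240,172,264,195))):
    h=cv2.cvtColor(im,cv2.COLOR_RGB2GRAY);m=(h<45).astype('uint8');kk=np.zeros_like(m);kk[roi[1]:roi[3],roi[0]:roi[2]]=1;m*=kk
    nn,l,ss,cc=cv2.connectedComponentsWithStats(m);print("ball",[(cc[i],ss[i][4]) for i in range(1,nn) if ss[i][4]>20])
```

```text
green [ 0.41070032 -0.23006022  0.086     ]
yellow approx [ 0.50452323 -0.29486828  0.086     ]
[248.68462093 181.71306617]
ball [(array([291.98058252, 242.39805825]), np.int32(103))]
ball [(array([249.63492063, 182.14285714]), np.int32(63))]
```

All checks pass: beakers within about 3 mm of their pads in the same view, head at its stop, lever ball back at its start pixels, brush home, arm clear. Handing in.

Run:
```python
from station import ctrl
print(ctrl.finish_job(), ctrl.get_obs()["t"])
```

```text
the job is handed in; nothing more can be done
the job is handed in; nothing more can be done
```

I did every step of the task and handed the job in at about 61 s; no verdict was reported. Only the green and yellow beakers were on the bench. I saw no red one in either camera view, and I left the two purple look-alikes alone.

- **Scrubbing:** I scrubbed green, then yellow, each to the bottom, up near the rim and down again. The yellow beaker was knocked about 4 cm aside partway through, so I located it again before scrubbing it. The brush is back in its stand.
- **Beakers and spray head:** Green and yellow each stand on their own pad. I swung the head slowly to its stop and felt it press back at 12 N.
- **Valve lever:** I held it on the blue side at about 0.45 rad for roughly 3 s, then drew back slowly so it could recentre.

**Last checks:**
- **Beakers:** In the top view they sit about 3 mm from their pad centres. Yellow is partly hidden under the head, so its figure is rougher.
- **Spray knob:** It is within a pixel of where it should be over the tray.
- **Lever:** The ball is back within a pixel of its starting place in both views.
- **Brush and bystanders:** The brush hangs upright, and the other things on the bench look unmoved.

**Disagreement:** The two cameras differed by about 3–7 mm on the tray and pad positions. That is inside the 20 mm limit, so I did not chase it further.

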